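# Seal the culture flasks in the gas-tight incubation chamber and start its timer

### The arm

A 7-joint arm with a two-finger parallel gripper is mounted at the origin on the work surface. World frame = base frame: x ahead of the robot, y to its left, z up, the work surface at z = 0. Lengths are in m, angles in rad, forces in N, time in s.
With the tool pointing down it reaches from about 0.425 to 1.025 m from the base axis. Payload 9.4 kg.
Tool frame: the origin (TCP) lies at the very end of the fingers, on their centre line; the grasp point (between the pads) lies 19 mm behind it; z points along the fingers, y is the direction in which the jaws open and shut (so a half turn about z gives the same grasp; the last joint's range is limited). The gripper opens to 93 mm and grips with 3 to 60 N. Pads are 15 mm wide; open, the fingers measure 128 mm over their backs; the gripper's body (75 mm by 188 mm) begins 65 mm behind the grasp point.
Start: joints at [-1.245, 0.599, -0.003, 1.599, 0.002, 0.943, -0.08], TCP at [0.284, 0.667, 0.219] pointing down, gripper open.
Joint ranges: [-2.57, 2.57], [-0.35, 1.97], [-1.29, 1.29], [0.11, 2.56], [-1.05, 4.19], [0.11, 1.86], [-2.63, 2.63]. Speed limits (rad/s): [2.22, 2.22, 3.01, 3.01, 3.14, 3.14, 3.14].

### API

Orientations are given as a 3x3 rotation matrix whose columns are the frame's x, y, z axes.
In Python, from cell import r gives the robot as it stands.
- The arm moves only by the shell command python3 -m inch 'ROWS' [FORCE]. ROWS is JSON, a list of rows, each a list of 7 numbers: the finger opening in m, from 0 to 0.093, then the shift along the tool's x, y, z in m, then the turn, a rotation vector about the tool's x, y, z in rad. A call has 1 to 5 rows; each row is the pose to reach, as a shift and turn from the pose commanded when the call began, along the tool's axes at that moment; what a row does not reach only later rows make up. A row lasts 1/10 s, in which the tool goes at most 50 mm and 8.59 degrees, less where a joint would pass 70% of its speed; a pose out of reach is approached as far as the arm can. A call with a gripper value outside its range is refused whole. The fingers move at their own pace and stop on an object; FORCE is the grip in N (left out, the last holds). Time passes only in rows, so rows that repeat a pose let the fingers close. It gives the time, the measured TCP pose, the force and the opening at its end, in the units of the state.
- r.get_state(): the state, without advancing time (a new reading comes with each control period).
- r.camera(name): name is "scene" or "top" or "wrist"; returns a dict with "frame" (400x640x3 uint8, red, green, blue), "fx", "fy", "cx", "cy" (pixels), "T" (4x4, takes a point from camera to world coordinates); the wrist camera has in their place "tool_from_camera" (4x4, takes a point from camera to tool coordinates, whose origin is the TCP and whose axes are the flange's). Camera axes: x right, y up, looking along -z (the intrinsics and any distortion apply to the point x, -y, -z); pixel columns grow to the right and rows downward; lengths in m; the calibration is good to about 2 mm. The wrist camera is an equidistant fisheye: a pixel r from the principal point sees the ray r / f radians off the axis. A picture is of the moment at which its call begins: read the wrist's pose just before it. There is no depth.
- r.finish_job(): hands the job in, once; it reports no verdict.
The state is a dict: "t": time; "joints": joint angles; "qvel": joint speeds; "tau": joint torques, N m; "ee_pos": TCP position; "ee_rot": TCP orientation; "contact_force": force on the tool from outside, world axes, zero at the start; "torque": the same for the moment, N m; "grip_width": finger opening in m.
Only numpy, scipy, OpenCV 4.12 (cv2) and the standard library are available. Lean on these libraries where they do the work, as an engineer would, in place of code of your own. Each camera call takes 0.05 s, during which the arm holds its last target.

### The job

Put every culture flask from the mat flat into the incubation chamber, side by side on its floor, then shut the lid fully. Screw the four wing bolts home to their stops crosswise, one diagonal pair first and then the other, so that the gasket seats evenly, and then wind the timer's dial clockwise to its 60-minute stop. Leave the other things on the bench where they are.

Things in the scene. Friction and masses are not known exactly. Their poses are not given: they have to be found in the camera images.
- chamber: Low rectangular aluminium incubation chamber, fixed to the bench, open at the top under its lid. Tub outside 180 (x) x 320 (y) mm, inside 164 x 304 mm, inner floor 10 mm above the bench; an outward flange 220 x 360 mm runs round the rim, whose top is 66 mm above the bench. Origin: centre of its underside. Its x points away from the robot towards the hinge of the lid, y to the left, z up. A small gauge and two hose taps on its sides are not used.
- lid (a joint): Hinge of the chamber's lid, an aluminium frame with a clear window, 220 x 360 x 12 mm, 0.57 kg with its bolts. 0 = shut flat on the flange, grows as it opens; up to 1.9 rad, 1.57 = upright. It hinges along its far (chamber +x) edge. The hinge is stiff (0.8 N m of friction): it stays at any angle and must be pushed all the way down, taking about 4 N at the front edge at first and less near shut. It starts open, 1.6 to 1.75 rad.
- lid_hinge (a point): Middle of the lid's hinge line, at the height of the lid's underside (66.5 mm above the bench), 115 mm from the chamber's centre along its x. Its own axes turn with the lid: x from front edge to hinge, z out of the lid's upper (outer) face, which is 12 mm above the hinge line. The front edge is 225 mm from the hinge line, with a 20 mm deep, 90 mm wide lip beyond it in the middle.
- lid_edge (a point): Middle of the lid's front edge, at its upper (outer) face; turns with the lid.
- dial (a joint): Winding dial of the clockwork timer: 0 = run down, 4.71 rad = end stop, 60 minutes. Winds clockwise seen from above, from the start (0 to 0.6 rad), against a spring and friction, 0.10 to 0.16 N m in all. Its clockwork holds it where it is let go; the running down is too slow to notice.
- dial_grip (a point): On the dial's axis, at the middle of its grip bar: the bar is 60 mm long, 13 mm thick, 26 mm high, its top 70 mm above the bench; it stands on a round dial plate 80 mm across whose top is 44 mm above the bench. The point's x lies along the bar towards the end with the white line; z up. At the end stop that end points along the timer's -x, to the side nearest the robot.
- timer: Clockwork bench timer lying face up, fixed: white case 112 x 112 x 34 mm with tick marks round a grey dial. Origin: centre of its underside.
- mat: Grey bench mat 340 x 170 x 3 mm, fixed, on which the flasks start. Origin: centre of its underside, x along its length.
- bolt_near_left (a joint): Captive wing bolt in the lid's corner (nearest the robot, left, seen from the robot with the lid shut). 0 = fully undone, 2.7 rad = screwed home against its end stop. Turns clockwise seen from above; starts between 0 and 0.7. 0.08 N m of friction holds it where it is left.
- bolt_near_left_grip (a point): On that bolt's axis, at the middle of its black wing grip, 20 mm above the lid's upper face: the wing is 46 mm long, 13 mm thick, 24 mm high, and begins 8 mm above the lid. The point's x lies along the wing towards the end with the white mark, z up out of the lid. When home the wing lies along the chamber's x with the marked end towards the front edge (-x).
- bolt_near_right (a joint): Captive wing bolt in the lid's corner (nearest the robot, right, seen from the robot with the lid shut). 0 = fully undone, 2.7 rad = screwed home against its end stop. Turns clockwise seen from above; starts between 0 and 0.7. 0.08 N m of friction holds it where it is left.
- bolt_near_right_grip (a point): On that bolt's axis, at the middle of its black wing grip, 20 mm above the lid's upper face: the wing is 46 mm long, 13 mm thick, 24 mm high, and begins 8 mm above the lid. The point's x lies along the wing towards the end with the white mark, z up out of the lid. When home the wing lies along the chamber's x with the marked end towards the front edge (-x).
- bolt_far_left (a joint): Captive wing bolt in the lid's corner (hinge side, left, seen from the robot with the lid shut). 0 = fully undone, 2.7 rad = screwed home against its end stop. Turns clockwise seen from above; starts between 0 and 0.7. 0.08 N m of friction holds it where it is left.
- bolt_far_left_grip (a point): On that bolt's axis, at the middle of its black wing grip, 20 mm above the lid's upper face: the wing is 46 mm long, 13 mm thick, 24 mm high, and begins 8 mm above the lid. The point's x lies along the wing towards the end with the white mark, z up out of the lid. When home the wing lies along the chamber's x with the marked end towards the front edge (-x).
- bolt_far_right (a joint): Captive wing bolt in the lid's corner (hinge side, right, seen from the robot with the lid shut). 0 = fully undone, 2.7 rad = screwed home against its end stop. Turns clockwise seen from above; starts between 0 and 0.7. 0.08 N m of friction holds it where it is left.
- bolt_far_right_grip (a point): On that bolt's axis, at the middle of its black wing grip, 20 mm above the lid's upper face: the wing is 46 mm long, 13 mm thick, 24 mm high, and begins 8 mm above the lid. The point's x lies along the wing towards the end with the white mark, z up out of the lid. When home the wing lies along the chamber's x with the marked end towards the front edge (-x).
- flask1: Flat culture flask of frosted clear plastic with a white screw cap, lying flat, 0.07 kg; it may be absent. Body 70 long x 50 wide x 26 mm high; neck and cap (25 mm across) bring the whole to 102 mm. Origin: centre of the body's underside; x along its length towards the cap (the cap ends 67 mm from the origin, the other end is 35 mm from it), z up.
- flask2: Flat culture flask of frosted clear plastic with a white screw cap, lying flat, 0.07 kg; it may be absent. Body 70 long x 50 wide x 26 mm high; neck and cap (25 mm across) bring the whole to 102 mm. Origin: centre of the body's underside; x along its length towards the cap (the cap ends 67 mm from the origin, the other end is 35 mm from it), z up.
- flask3: Flat culture flask of frosted clear plastic with a white screw cap, lying flat, 0.07 kg; it may be absent. Body 70 long x 50 wide x 26 mm high; neck and cap (25 mm across) bring the whole to 102 mm. Origin: centre of the body's underside; x along its length towards the cap (the cap ends 67 mm from the origin, the other end is 35 mm from it), z up.
- media_bottle: Glass media bottle, 68 mm across, 150 mm tall, by the timer; not part of the job. Origin: its underside.
- dish_stack: Stack of three closed culture dishes, 90 mm across, 46 mm high, by the timer; not part of the job. Origin: its underside.
- tip_box: Pipette tip box, 85 x 120 x 72 mm, behind the chamber; not part of the job. Origin: its underside.
- beaker: White beaker, 80 mm across, 100 mm tall, behind the chamber; not part of the job. Origin: its underside.
- marker: Marker pen, 130 mm long, lying behind the chamber; not part of the job. Origin: its underside.

How it is judged:
By the outcome, as a careful person would: the job done as asked, in the order asked, and still so for the second after the job is handed in, with the robot touching nothing.
Of flask1, flask2, flask3 only 2 to 3 are there at a start; the rules pass over those that are not, and their reading is None.
At some moment in a run one of flask1, flask2, flask3 may be knocked a few centimetres aside while the robot is not near it.
Once in a run the grip may slacken for a moment while it holds something.
It also fails if it takes over 210 s, if anything falls off the work surface, if the arm or the gripper's body presses on something with over 40 N, if the wrist force passes 120 N, or if a joint passes its speed limit or range.

## Working session

There is one attempt and no reset: what is moved stays moved. The work goes in short steps, Python scripts to look and compute and a shell command to move; the robot and the scene stay as the last step left them, time stands still between calls to the robot, and variables do not carry over. Pictures are saved under pics/ and viewed, and the job is handed in when it is done.

```bash
ls; mkdir -p pics
python3 - <<'E'
from cell import r
import cv2,numpy as np
s=r.get_state()
for k,v in s.items(): print(k,np.round(v,3).tolist())
for n in ["scene","top","wrist"]:
    c=r.camera(n); cv2.imwrite(f"pics/{n}0.png",c["frame"][:,:,::-1])
    print(n,{k:np.round(v,4).tolist() for k,v in c.items() if k!="frame"})
E
```

```text
pics
t 0.0
joints [-1.245, 0.6, -0.003, 1.6, 0.002, 0.943, -0.08]
qvel [-0.0, 0.001, 0.001, 0.001, -0.001, 0.001, 0.002]
tau [-0.001, -76.504, 1.497, -25.235, -0.052, 0.017, 0.0]
ee_pos [0.284, 0.667, 0.218]
ee_rot [[-0.92, 0.392, -0.0], [0.392, 0.92, -0.001], [-0.0, -0.002, -1.0]]
contact_force [0.623, 0.117, -0.781]
torque [-0.015, 0.033, -0.01]
grip_width 0.093
scene {'fx': 363.1079, 'fy': 363.1079, 'cx': 319.6154, 'cy': 199.3108, 'T': [[0.1924, -0.7161, 0.6709, 1.2087], [0.9811, 0.1263, -0.1465, -0.112], [0.0202, 0.6864, 0.7269, 0.7852], [0.0, 0.0, 0.0, 1.0]]}
top {'fx': 435.6022, 'fy': 435.6022, 'cx': 319.4872, 'cy': 191.3853, 'T': [[0.1275, 0.9706, -0.2042, 0.2952], [-0.9918, 0.1253, -0.0234, 0.0009], [0.0029, 0.2056, 0.9786, 1.4214], [0.0, 0.0, 0.0, 1.0]]}
wrist {'fx': 309.7069, 'fy': 309.7069, 'cx': 319.2642, 'cy': 202.167, 'tool_from_camera': [[-0.0003, 0.9689, 0.2473, 0.0683], [1.0, 0.0005, -0.0007, -0.0009], [-0.0008, 0.2473, -0.9689, -0.1657], [0.0, 0.0, 0.0, 1.0]]}
```

View pics/scene0.png

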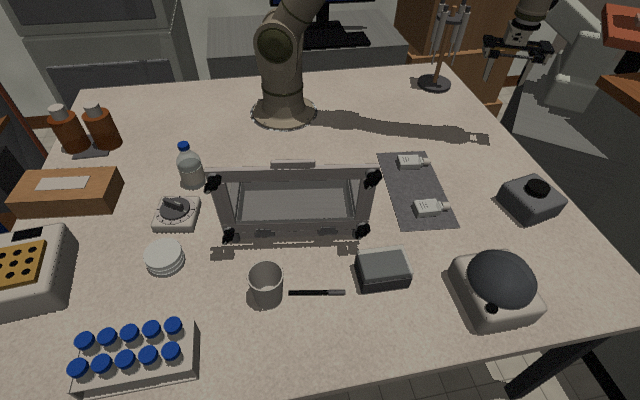

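View pics/top0.png

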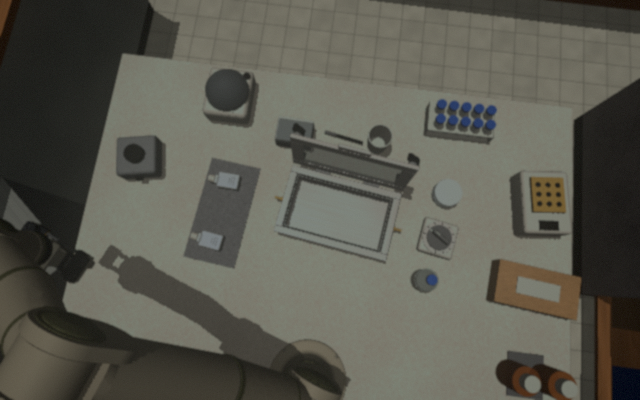

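View pics/wrist0.png

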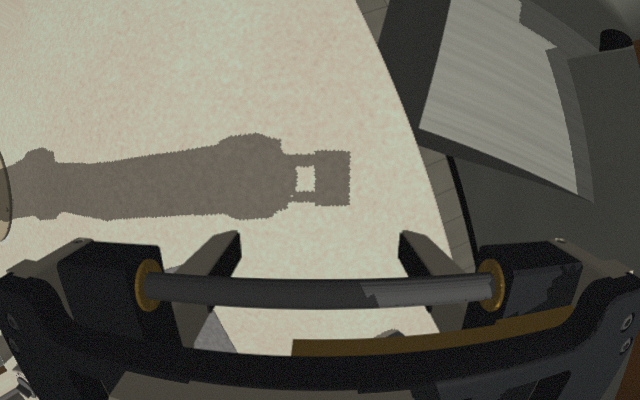

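The top view shows two flasks, at (226,181) and (209,240) on the mat. The open chamber is around (340,215), the timer at (438,238) and the lid is upright. I'll enlarge the crops.

```bash
cat > h.py <<'E'
import numpy as np,cv2
from cell import r
from scipy.spatial.transform import Rotation as R
def proj(c,P,ee=None):
    P=np.atleast_2d(P).astype(float)
    T=c["T"] if "T" in c else ee@c["tool_from_camera"]
    q=(P-T[:3,3])@T[:3,:3]; x,y,z=q[:,0],-q[:,1],-q[:,2]
    if "T" in c: return np.c_[c["cx"]+c["fx"]*x/z,c["cy"]+c["fy"]*y/z]
    rr=np.hypot(x,y); th=np.arctan2(rr,z)
    return np.c_[c["cx"]+c["fx"]*th*x/rr,c["cy"]+c["fy"]*th*y/rr]
def ray(c,u,v,ee=None):
    T=c["T"] if "T" in c else ee@c["tool_from_camera"]
    a=(u-c["cx"])/c["fx"]; b=(v-c["cy"])/c["fy"]
    if "T" in c: d=np.array([a,-b,-1.])
    else:
        th=np.hypot(a,b); d=np.array([np.sin(th)*a/th,-np.sin(th)*b/th,-np.cos(th)])
    return T[:3,3],T[:3,:3]@d
def at(c,u,v,z,ee=None):
    o,d=ray(c,u,v,ee); return o+d*(z-o[2])/d[2]
def ee(s=None):
    s=s or r.get_state(); M=np.eye(4); M[:3,:3]=s["ee_rot"]; M[:3,3]=s["ee_pos"]; return M
def shot(n,name,crop=None,k=1):
    E=ee(); c=r.camera(n); f=c["frame"][:,:,::-1]
    if crop: x0,y0,x1,y1=crop; f=f[y0:y1,x0:x1]
    cv2.imwrite(f"pics/{name}.png",cv2.resize(f,None,fx=k,fy=k,interpolation=cv2.INTER_CUBIC)); return c,E
def delta(pos,Rm,E=None):
    """tool-frame shift and rotvec from current to target"""
    E=ee() if E is None else E
    return np.round(E[:3,:3].T@(np.array(pos)-E[:3,3]),4), np.round(R.from_matrix(E[:3,:3].T@Rm).as_rotvec(),4)
E
python3 - <<'E'
import cv2
f=cv2.imread("pics/top0.png")
cv2.imwrite("pics/t1.png",cv2.resize(f[150:275,175:275],None,fx=6,fy=4.8*1.0,interpolation=cv2.INTER_CUBIC))
cv2.imwrite("pics/t2.png",cv2.resize(f[120:270,260:460],None,fx=4,fy=4,interpolation=cv2.INTER_CUBIC))
f=cv2.imread("pics/scene0.png")
cv2.imwrite("pics/s1.png",cv2.resize(f[140:270,140:400],None,fx=3,fy=3,interpolation=cv2.INTER_CUBIC))
E
```

```text
(no output)
```

View pics/t1.png

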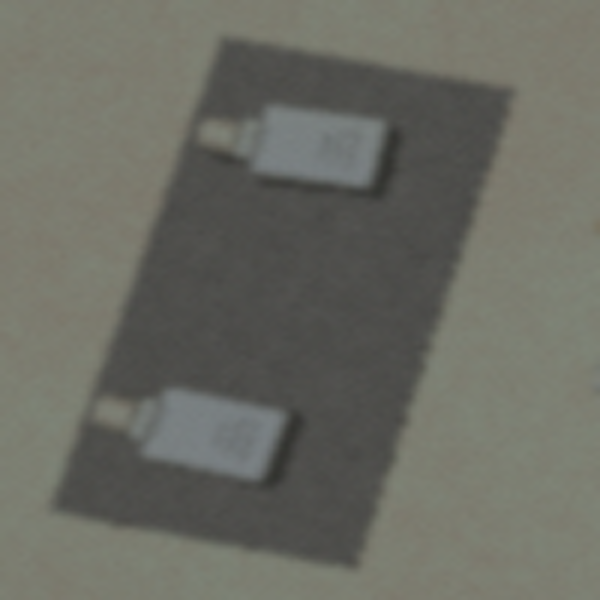

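View pics/t2.png

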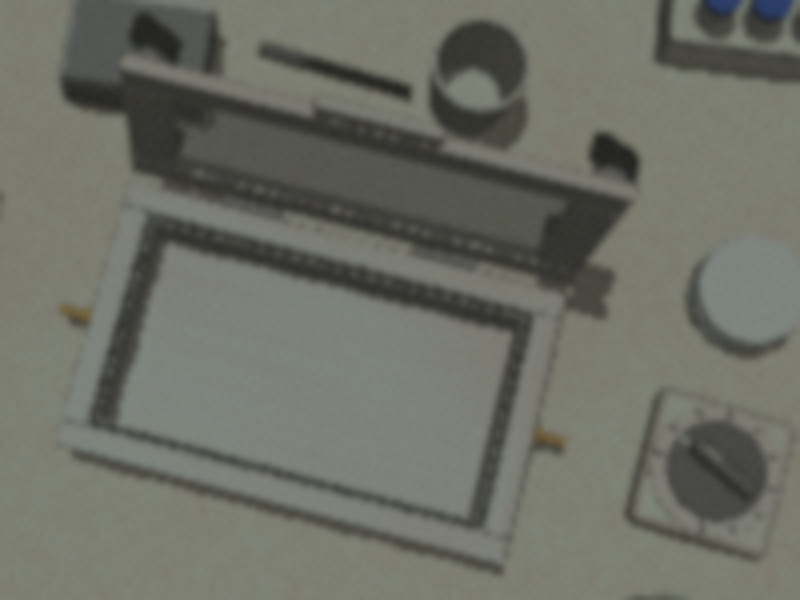

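View pics/s1.png

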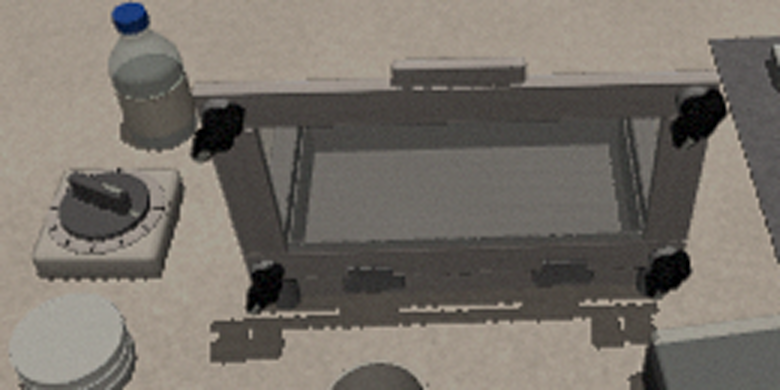

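Run:
```python
from h import *
c=r.camera("top")
def A(l,ox,oy,kx,ky,z): return np.array([at(c,ox+(u+.5)/kx-.5,oy+(v+.5)/ky-.5,z) for u,v in l])
for nm,l,cap in [("A",[(267,107),(388,120),(375,188),(255,180)],(198,131)),("B",[(168,390),(292,408),(268,480),(143,458)],(94,409))]:
    p=A(l,175,150,6,4.8,.029); ctr=p.mean(0); k=A([cap],175,150,6,4.8,.0155)[0]
    d=(p[0]+p[3]-p[1]-p[2])/2
    print(nm,ctr.round(4),"len",np.linalg.norm(d[:2]).round(4),"wid",np.linalg.norm((p[0]+p[1]-p[2]-p[3])/2).round(4),"yaw",np.degrees(np.arctan2(d[1],d[0])).round(1),"cap dist",np.linalg.norm((k-ctr)[:2]).round(4),np.degrees(np.arctan2(*(k-ctr)[1::-1])))
m=A([(222,40),(515,90),(357,567),(55,512)],175,150,6,4.8,.003);print("mat",m.mean(0),np.linalg.norm(m[0]-m[1]),np.linalg.norm(m[1]-m[2]),m.round(3).tolist())
ch=A([(62,438),(503,562),(565,300),(132,185)],260,120,4,4,.066); print("ch",ch.round(4).tolist())
print(np.linalg.norm(ch[0]-ch[1]),np.linalg.norm(ch[1]-ch[2])); d=ch[1]-ch[0]; print("near edge yaw",np.degrees(np.arctan2(d[1],d[0]))+90)
inn=A([(116,425),(478,523),(530,322),(160,238)],260,120,4,4,.010);print("floor",inn.mean(0),inn.round(4).tolist())
t=A([(665,390),(793,420),(762,555),(633,515)],260,120,4,4,.034);print("timer",t.mean(0),np.linalg.norm(t[0]-t[1]),np.linalg.norm(t[1]-t[2]),t.round(4).tolist())
print("dial",A([(716,470)],260,120,4,4,.044))
b=A([(690,440),(750,500)],260,120,4,4,.07);print(b,b.mean(0))
```

```text
A [0.5833 0.3362 0.029 ] len 0.0666 wid 0.0497 yaw 91.0 cap dist 0.0732 84.97921257781518
B [0.3843 0.3576 0.029 ] len 0.0681 wid 0.0476 yaw 86.1 cap dist 0.0729 83.05502429637127
mat [0.4835942  0.34235647 0.003     ] 0.16988603119438622 0.3378933497999244 [[0.659, 0.411, 0.003], [0.644, 0.242, 0.003], [0.308, 0.275, 0.003], [0.323, 0.442, 0.003]]
ch [[0.4409, 0.1554, 0.066], [0.3895, -0.1954, 0.066], [0.6007, -0.2244, 0.066], [0.6502, 0.1298, 0.066]]
0.35450405072375923 0.2131708750390831
near edge yaw -8.333244061323711
floor [ 0.52465135 -0.0404752   0.01      ] [[0.463, 0.1197, 0.01], [0.4218, -0.1805, 0.01], [0.5912, -0.2067, 0.01], [0.6226, 0.1056, 0.01]]
timer [ 0.48573936 -0.35921329  0.034     ] 0.1043055188272405 0.11164570555661711 [[0.5446, -0.3161, 0.034], [0.5335, -0.4198, 0.034], [0.4233, -0.4022, 0.034], [0.4416, -0.2987, 0.034]]
dial [[ 0.48422149 -0.35881059  0.044     ]]
[[ 0.50139942 -0.33024848  0.07      ]
 [ 0.46084168 -0.37978155  0.07      ]] [ 0.48112055 -0.35501501  0.07      ]
```

```bash
cat >> h.py <<'E'
def down(psi):
    a=np.radians(psi); y=np.array([np.cos(a),np.sin(a),0]); z=np.array([0,0,-1.]); return np.c_[np.cross(y,z),y,z]
def cmd(pos,psi):
    s,w=delta(pos,down(psi)); print("shift",s.tolist(),"rot",w.tolist(), "cur",ee()[:3,3].round(4))
E
python3 -c "
from h import *
cmd([.384,.3576,.17],-4.5)"
```

```text
shift [-0.2131, -0.2452, 0.0483] rot [-0.0008, 0.0007, 1.2466] cur [0.2841 0.6667 0.2181]
```

```bash
python3 -m inch '[[0.093,-0.213,-0.245,0.048,0,0,1.2466],[0.093,-0.213,-0.245,0.048,0,0,1.2466],[0.093,-0.213,-0.245,0.048,0,0,1.2466],[0.093,-0.213,-0.245,0.048,0,0,1.2466],[0.093,-0.213,-0.245,0.048,0,0,1.2466]]' 20; python3 -c "
from h import *
cmd([.384,.3576,.17],-4.5);print(r.get_state()['joints'])"
```

```text
t: 0.7
ee_pos: [0.3606, 0.4298, 0.182]
ee_rot: [[-0.4, 0.916, 0.0], [0.916, 0.4, 0.0], [0.0, 0.0, -1.0]]
contact_force: [0.4, 0.7, -0.3]
grip_width: 0.0924
shift [-0.0755, -0.0075, 0.0119] rot [0.0004, -0.0002, 0.4905] cur [0.3606 0.4298 0.182 ]
[-1.11156701  0.45529346  0.19381928  2.02435356 -0.13605177  0.67348002
 -0.41854728]
```

```bash
python3 -m inch '[[0.093,-0.0755,-0.0075,0.012,0,0,0.49],[0.093,-0.0755,-0.0075,0.012,0,0,0.49],[0.093,-0.0755,-0.0075,0.012,0,0,0.49],[0.093,-0.0755,-0.0075,0.012,0,0,0.49],[0.093,-0.0755,-0.0075,0.012,0,0,0.49]]'; python3 -c "
from h import *
cmd([.384,.3576,.17],-4.5);print(r.get_state()['joints'])
c,E=shot('wrist','w1')
print(proj(c,[[.384,.3576,.029],[.5833,.3362,.029]],E))"
```

```text
t: 1.2
ee_pos: [0.3841, 0.3595, 0.17]
ee_rot: [[0.073, 0.997, 0.0], [0.997, -0.073, -0.0], [-0.0, 0.0, -1.0]]
contact_force: [-0.6, 0.3, -0.7]
grip_width: 0.0928
shift [-0.0019, -0.0, 0.0] rot [0.0001, 0.0001, 0.0059] cur [0.3841 0.3595 0.17  ]
[-1.09508407  0.44648927  0.32727615  2.11569355 -0.24290255  0.61429261
 -0.67076216]
[[319.52499772 193.81682921]
 [494.43724913 200.5537802 ]]
```

View pics/w1.png

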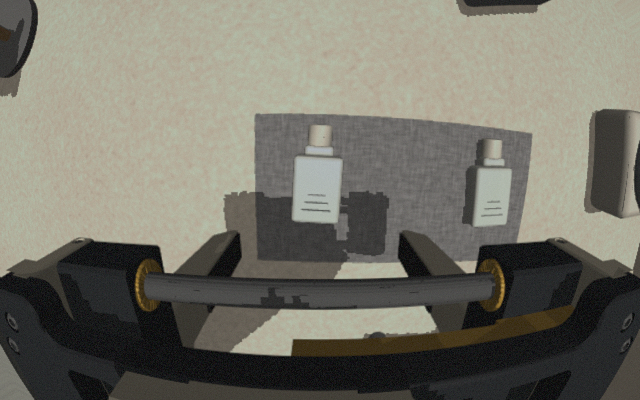

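The wrist view shows flask B's body centred at about (317,189), cap at (320,126), and flask A at (492,195).

Run:
```python
import cv2
f=cv2.imread("pics/w1.png"); cv2.imwrite("pics/w1c.png",cv2.resize(f[110:240,270:530],None,fx=3,fy=3,interpolation=cv2.INTER_CUBIC))
```

```text
(no output)
```

View pics/w1c.png

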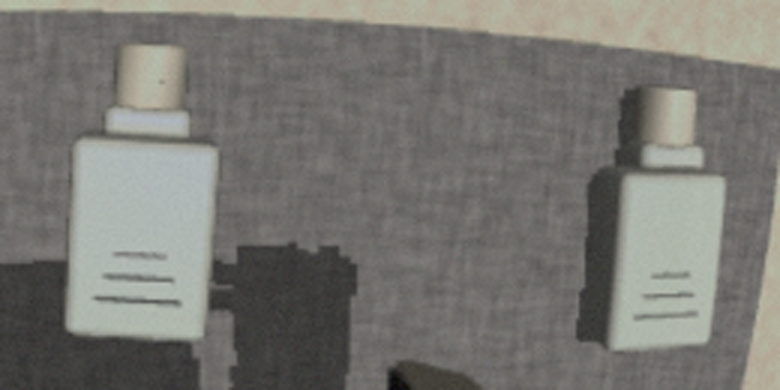

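Run:
```python
from h import *
E=ee(); c=r.camera("wrist")
for nm,l in [("B",[(75,139),(217,147),(204,338),(67,332)]),("A",[(623,170),(725,178),(710,348),(608,350)])]:
    p=np.array([at(c,270+(u+.5)/3-.5,110+(v+.5)/3-.5,.028,E) for u,v in l]); d=(p[0]+p[1]-p[2]-p[3])/2; e=(p[0]+p[3]-p[1]-p[2])/2
    print(nm,p.mean(0).round(4),np.linalg.norm(d).round(4),np.linalg.norm(e).round(4),"yaw",np.degrees(np.arctan2(d[1],d[0])).round(1),np.degrees(np.arctan2(e[1],e[0])).round(1)-90)
cmd([.3832,.3585,.0235],-4.5)
```

```text
B [0.3811 0.3617 0.028 ] 0.0669 0.0475 yaw 82.8 83.0
A [0.5813 0.3403 0.028 ] 0.0688 0.0485 yaw 88.4 85.0
shift [-0.0013, -0.0007, 0.1465] rot [0.0, 0.0, 0.0085] cur [0.384  0.3598 0.17  ]
```

```bash
python3 -m inch '[[0.093,0,-0.0015,0.05,0,0,0.035],[0.093,0,-0.0015,0.1,0,0,0.035],[0.093,0,-0.0015,0.14,0,0,0.035],[0.093,0,-0.0015,0.162,0,0,0.035],[0.093,0,-0.0015,0.162,0,0,0.035]]'; python3 -c "
from h import *
cmd([.382,.360,.007],-6.5)"
```

```text
t: 1.8
ee_pos: [0.3818, 0.3593, 0.0055]
ee_rot: [[0.105, 0.994, -0.003], [0.994, -0.105, -0.002], [-0.002, -0.002, -1.0]]
contact_force: [-0.1, -0.1, 0.8]
grip_width: 0.0932
shift [0.0007, 0.0001, -0.0015] rot [-0.0024, 0.0024, 0.0081] cur [0.3818 0.3593 0.0055]
```

```bash
python3 -m inch '[[0.0,0,0,0,0,0,0],[0.0,0,0,0,0,0,0],[0.0,0,0,0,0,0,0],[0.0,0,0,0,0,0,0],[0.0,0,0,0,0,0,0]]' 25
```

```text
t: 2.3
ee_pos: [0.3827, 0.36, 0.0085]
ee_rot: [[0.106, 0.994, 0.001], [0.994, -0.106, 0.001], [0.001, 0.001, -1.0]]
contact_force: [-1.2, -0.2, -0.1]
grip_width: 0.0575
```

```bash
python3 -m inch '[[0.0,0,0,0,0,0,0],[0.0,0,0,0,0,0,0],[0.0,0,0,-0.04,0,0,0],[0.0,0,0,-0.09,0,0,0],[0.0,0,0,-0.12,0,0,0]]' 25; python3 -c "
from h import *
c,E=shot('wrist','w2')"
```

```text
t: 2.8
ee_pos: [0.3831, 0.3597, 0.1305]
ee_rot: [[0.107, 0.994, 0.001], [0.994, -0.107, 0.001], [0.001, 0.001, -1.0]]
contact_force: [0.4, 1.0, -0.7]
grip_width: 0.0498
```

View pics/w2.png

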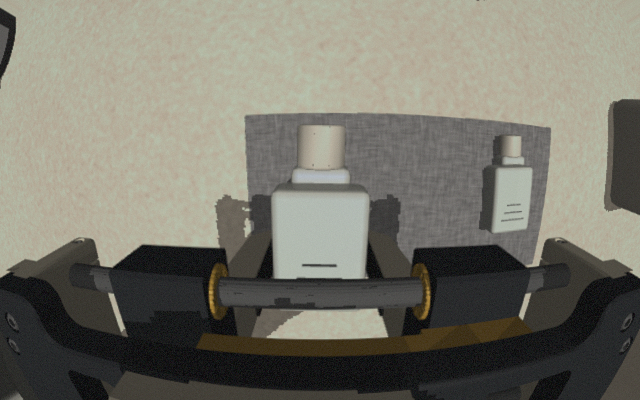

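```bash
python3 -c "
from h import *
cmd([.53,-.0927,.15],81.7)"
```

```text
shift [-0.4352, 0.1937, -0.0178] rot [0.0067, -0.0016, -1.5337] cur [0.3843 0.3609 0.1339]
```

```bash
python3 -m inch '[[0.0,-0.045,0.02,-0.01,0,0,-0.15],[0.0,-0.09,0.04,-0.018,0,0,-0.3],[0.0,-0.135,0.06,-0.018,0,0,-0.45],[0.0,-0.18,0.08,-0.018,0,0,-0.6],[0.0,-0.2176,0.097,-0.018,0,0,-0.75]]' 25; python3 -c "
from h import *
cmd([.53,-.0927,.15],81.7)"
```

```text
t: 3.35
ee_pos: [0.4561, 0.1305, 0.146]
ee_rot: [[-0.604, 0.797, 0.0], [0.797, 0.604, -0.0], [-0.0, -0.0, -1.0]]
contact_force: [0.3, 0.0, -1.2]
grip_width: 0.0502
shift [-0.2225, -0.0759, -0.0039] rot [-0.0002, 0.0003, -0.7775] cur [0.4561 0.1305 0.146 ]
```

```bash
python3 -m inch '[[0.0,-0.04,-0.015,0,0,0,-0.15],[0.0,-0.08,-0.03,0,0,0,-0.3],[0.0,-0.12,-0.045,0,0,0,-0.45],[0.0,-0.16,-0.06,0,0,0,-0.6],[0.0,-0.2,-0.07,0,0,0,-0.75]]' 25;python3 -m inch '[[0.0,-0.01,-0.01,0,0,0,-0.04],[0.0,-0.01,-0.01,0,0,0,-0.04],[0.0,-0.01,-0.01,0,0,0,-0.04]]' 25; python3 -c "
from h import *
cmd([.53,-.0927,.15],81.7)
c,E=shot('wrist','w3'); shot('top','t3',(260,120,460,270),4);print(r.get_state()['joints'])"
```

```text
t: 3.85
ee_pos: [0.5194, -0.0711, 0.1458]
ee_rot: [[-0.985, 0.171, -0.001], [0.171, 0.985, 0.0], [0.001, -0.0, -1.0]]
contact_force: [0.5, 0.0, -1.5]
grip_width: 0.0497
t: 4.15
ee_pos: [0.5272, -0.0803, 0.1456]
ee_rot: [[-0.99, 0.139, -0.001], [0.139, 0.99, 0.001], [0.001, 0.001, -1.0]]
contact_force: [-0.5, -0.5, -1.1]
grip_width: 0.0497
shift [-0.0044, -0.0119, -0.0044] rot [0.0005, -0.0009, 0.0053] cur [ 0.5272 -0.0803  0.1456]
[ 0.18060564  0.4785891  -0.19156901  2.09794353  0.16004148  0.57911497
  1.30959597]
```

View pics/w3.png

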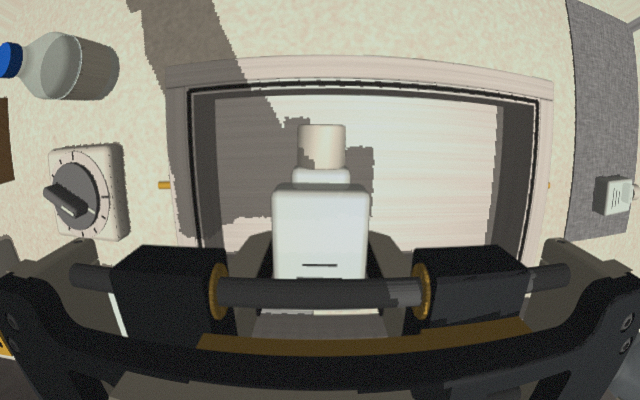

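View pics/t3.png

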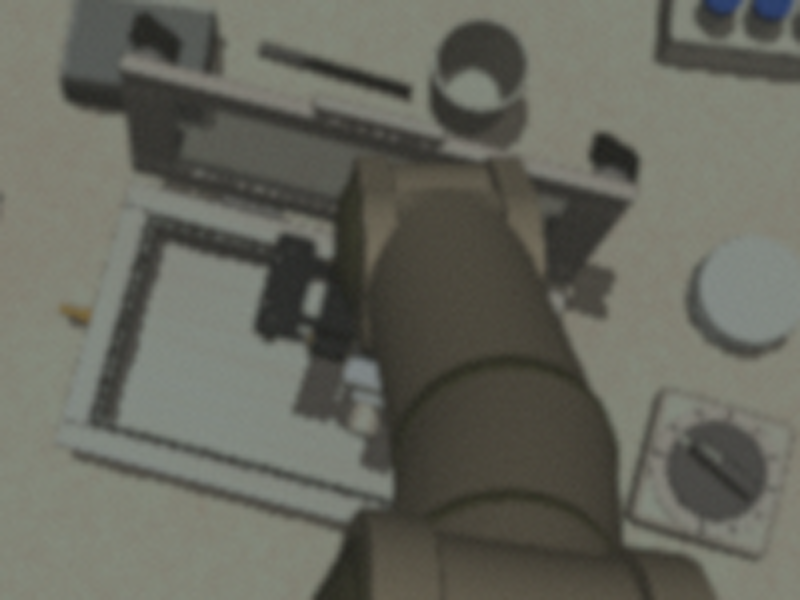

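Run:
```python
import cv2
f=cv2.imread("pics/w3.png"); cv2.imwrite("pics/w3c.png",cv2.resize(f[40:140,150:560],None,fx=1.95,fy=5,interpolation=cv2.INTER_CUBIC))
```

```text
(no output)
```

View pics/w3c.png

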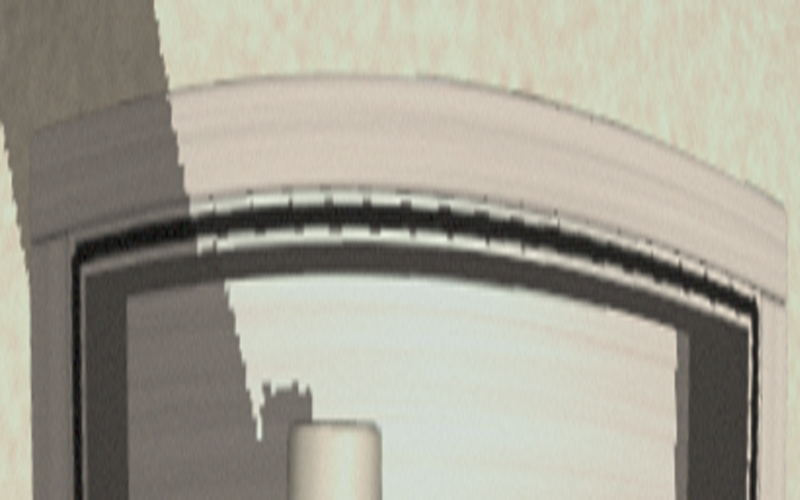

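Run:
```python
from h import *
E=ee(); c=r.camera("wrist")
for l,z in [([(166.4,67),(552.6,81)],.066),([(215,99.4),(502.8,106)],.01)]:
    p=np.array([at(c,u,v,z,E) for u,v in l]); d=p[1]-p[0]
    yaw=np.arctan2(d[1],d[0])-np.pi/2; x=np.array([np.cos(yaw),np.sin(yaw)])
    print(p.round(4).tolist(),np.linalg.norm(d),np.degrees(yaw),p.mean(0)[:2]+x*(.11 if z>.05 else .082))
```

```text
[[0.3861, -0.1916, 0.066], [0.4325, 0.1611, 0.066]] 0.3556885133627487 -7.498392043125453 [ 0.51833697 -0.02961446]
[[0.4167, -0.1694, 0.01], [0.456, 0.1314, 0.01]] 0.30336178197838504 -7.449503875918489 [ 0.51762477 -0.02958402]
```

```bash
python3 -c "
from h import *
cmd([.517,-.087,.0165],82.3)"
```

```text
shift [0.0091, -0.0092, 0.1295] rot [0.0003, -0.0005, -0.002] cur [ 0.5273 -0.0791  0.146 ]
```

```bash
python3 -m inch '[[0.0,0.009,-0.009,0.03,0,0,0],[0.0,0.009,-0.009,0.07,0,0,0],[0.0,0.009,-0.009,0.1,0,0,0],[0.0,0.009,-0.009,0.12,0,0,0],[0.0,0.009,-0.009,0.12,0,0,0]]' 25;python3 -m inch '[[0.0,0,0,0.004,0,0,0],[0.0,0,0,0.008,0,0,0],[0.0,0,0,0.0085,0,0,0],[0.0,0,0,0.0085,0,0,0]]' 25; python3 -c "
from h import *
c,E=shot('wrist','w4')"
```

```text
t: 4.8
ee_pos: [0.5162, -0.0866, 0.024]
ee_rot: [[-0.991, 0.135, -0.004], [0.135, 0.991, 0.0], [0.004, -0.0, -1.0]]
contact_force: [-0.6, -0.4, 0.2]
grip_width: 0.0497
t: 5.2
ee_pos: [0.518, -0.0884, 0.0183]
ee_rot: [[-0.991, 0.137, 0.001], [0.137, 0.991, -0.0], [-0.001, 0.0, -1.0]]
contact_force: [-0.8, 0.9, -1.2]
grip_width: 0.0498
```

View pics/w4.png

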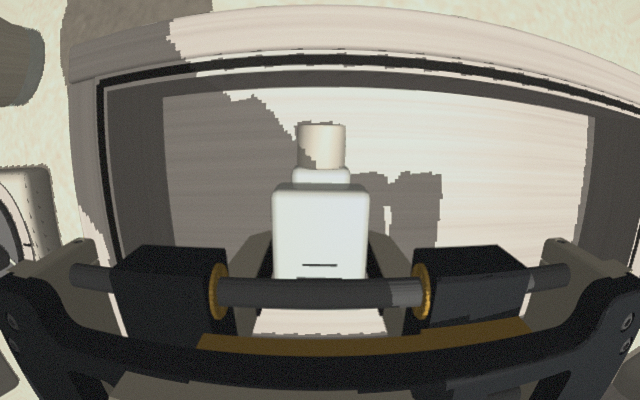

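Flask B is held at (320,235), inside the chamber and just above the floor. I'll lower it the last millimetre or two and release it.

```bash
python3 -m inch '[[0.0,0,0,0.001,0,0,0],[0.0,0,0,0.002,0,0,0],[0.0,0,0,0.002,0,0,0],[0.0,0,0,0.002,0,0,0]]' 25;python3 -m inch '[[0.05,0,0,0,0,0,0],[0.07,0,0,0,0,0,0],[0.08,0,0,0,0,0,0],[0.08,0,0,0,0,0,0],[0.08,0,0,0,0,0,0]]' 25
```

```text
t: 5.65
ee_pos: [0.5176, -0.0883, 0.0156]
ee_rot: [[-0.991, 0.137, -0.0], [0.137, 0.991, -0.0], [0.0, -0.0, -1.0]]
contact_force: [-0.0, -0.2, -0.3]
grip_width: 0.0501
t: 6.15
ee_pos: [0.5177, -0.0883, 0.0156]
ee_rot: [[-0.991, 0.137, 0.0], [0.137, 0.991, -0.0], [-0.0, -0.0, -1.0]]
contact_force: [-0.4, -1.4, -0.4]
grip_width: 0.0765
```

```bash
python3 -m inch '[[0.08,0,0,-0.03,0,0,0],[0.08,0,0,-0.07,0,0,0],[0.08,0,0,-0.11,0,0,0],[0.08,0,0,-0.13,0,0,0],[0.08,0,0,-0.13,0,0,0]]'; python3 -c "
from h import *
c,E=shot('wrist','w5');shot('top','t5',(175,150,275,275),4)
cmd([.483,.3403,.17],-3)"
```

```text
t: 6.65
ee_pos: [0.5191, -0.0886, 0.1485]
ee_rot: [[-0.99, 0.138, 0.005], [0.138, 0.99, -0.001], [-0.005, 0.0, -1.0]]
contact_force: [0.3, 0.5, -0.5]
grip_width: 0.08
shift [0.0933, 0.4199, -0.0245] rot [0.0006, 0.0008, 1.4851] cur [ 0.5176 -0.0885  0.1457]
```

View pics/w5.png

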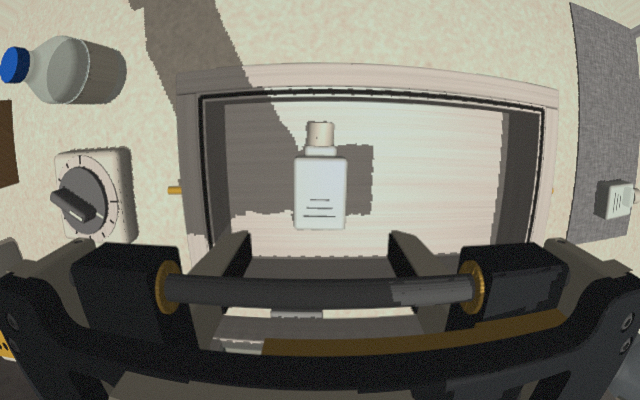

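View pics/t5.png

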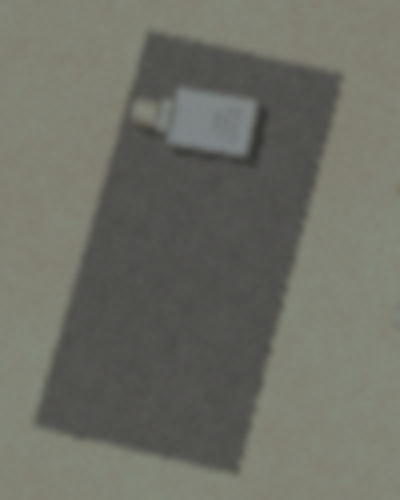

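Flask B lies flat in the chamber, with its body at (320,193) in the wrist view. Flask A is unmoved on the mat.

```bash
python3 -c "
from h import *
cmd([.582,.339,.17],-3)"
```

```text
shift [-0.005, 0.4323, -0.0244] rot [0.0006, 0.0008, 1.4851] cur [ 0.5176 -0.0885  0.1457]
```

```bash
python3 -m inch '[[0.093,0,0.04,-0.02,0,0,0.15],[0.093,0,0.085,-0.024,0,0,0.3],[0.093,0,0.13,-0.024,0,0,0.45],[0.093,0,0.175,-0.024,0,0,0.6],[0.093,0,0.22,-0.024,0,0,0.74]]'; python3 -c "
from h import *
cmd([.582,.339,.17],-3)"
```

```text
t: 7.25
ee_pos: [0.5472, 0.1311, 0.1679]
ee_rot: [[-0.634, 0.773, -0.002], [0.773, 0.634, -0.001], [0.0, -0.003, -1.0]]
contact_force: [1.4, -1.0, -0.4]
grip_width: 0.0931
shift [0.1387, 0.1587, -0.0025] rot [-0.0026, 0.0006, 0.7392] cur [0.5472 0.1311 0.1679]
```

```bash
python3 -m inch '[[0.093,0.03,0.035,0,0,0,0.15],[0.093,0.06,0.07,0,0,0,0.3],[0.093,0.09,0.105,0,0,0,0.45],[0.093,0.12,0.14,0,0,0,0.6],[0.093,0.139,0.159,0,0,0,0.739]]';python3 -m inch '[[0.093,0,0,0,0,0,0],[0.093,0,0,0,0,0,0]]'; python3 -c "
from h import *
cmd([.582,.339,.17],-3)
c,E=shot('wrist','w6',(240,100,440,240),4)"
```

```text
t: 7.75
ee_pos: [0.5804, 0.3423, 0.1671]
ee_rot: [[0.048, 0.999, -0.002], [0.999, -0.048, -0.001], [-0.001, -0.002, -1.0]]
contact_force: [0.9, 0.7, 1.0]
grip_width: 0.093
t: 7.95
ee_pos: [0.5803, 0.338, 0.1674]
ee_rot: [[0.043, 0.999, -0.002], [0.999, -0.043, -0.003], [-0.003, -0.002, -1.0]]
contact_force: [1.1, -0.0, -0.1]
grip_width: 0.0927
shift [0.001, 0.0016, -0.0026] rot [-0.0019, 0.0031, 0.0096] cur [0.5803 0.338  0.1674]
```

View pics/w6.png

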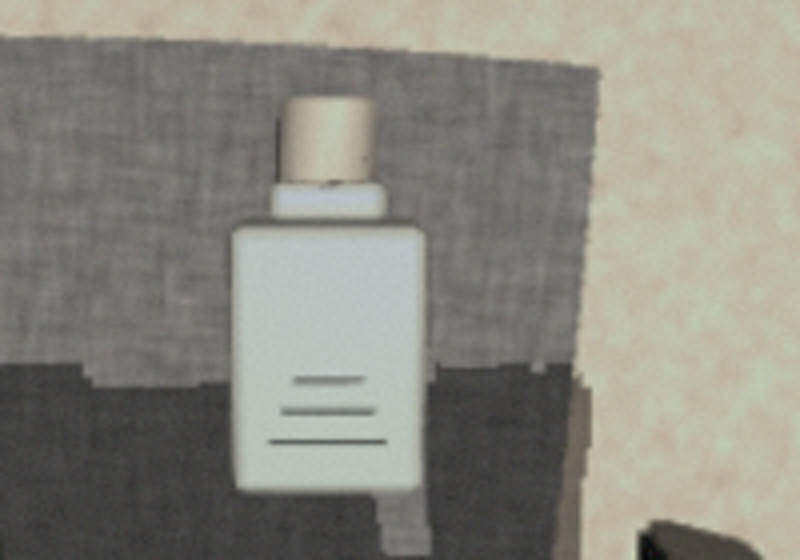

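Run:
```python
from h import *
E=ee(); c=r.camera("wrist")
p=np.array([at(c,240+(u+.5)/4-.5,100+(v+.5)/4-.5,.028,E) for u,v in [(233,227),(425,230),(423,492),(235,492)]]); d=(p[0]+p[1]-p[2]-p[3])/2; e=(p[0]+p[3]-p[1]-p[2])/2
print(p.mean(0).round(4),np.linalg.norm(d).round(4),np.linalg.norm(e).round(4),"yaw",np.degrees(np.arctan2(d[1],d[0])).round(1))
m=p.mean(0); cmd([m[0],m[1],.008],-2.5)
```

```text
[0.583  0.3381 0.028 ] 0.0684 0.0482 yaw 87.5
shift [0.0023, 0.0019, 0.1604] rot [-0.0011, 0.0023, -0.0023] cur [0.5812 0.3362 0.1685]
```

```bash
python3 -m inch '[[0.093,0.002,0.002,0.05,0,0.002,0],[0.093,0.002,0.002,0.1,0,0.002,0],[0.093,0.002,0.002,0.14,0,0.002,0],[0.093,0.002,0.002,0.16,0,0.002,0],[0.093,0.002,0.002,0.16,0,0.002,0]]'; python3 -m inch '[[0.093,0,0,0,0,0,0],[0.0,0,0,0,0,0,0],[0.0,0,0,0,0,0,0],[0.0,0,0,0,0,0,0],[0.0,0,0,0,0,0,0]]' 25;python3 -m inch '[[0.0,0,0,0,0,0,0],[0.0,0,0,0,0,0,0],[0.0,0,0,0,0,0,0]]' 25
```

```text
t: 8.55
ee_pos: [0.5825, 0.337, 0.0067]
ee_rot: [[0.047, 0.999, -0.004], [0.999, -0.047, -0.001], [-0.001, -0.004, -1.0]]
contact_force: [-1.4, 0.2, -0.2]
grip_width: 0.0934
t: 9.05
ee_pos: [0.5837, 0.3403, 0.0104]
ee_rot: [[0.046, 0.999, 0.001], [0.999, -0.046, 0.003], [0.003, 0.001, -1.0]]
contact_force: [-0.1, -0.1, 0.1]
grip_width: 0.0656
t: 9.35
ee_pos: [0.5834, 0.3401, 0.0097]
ee_rot: [[0.046, 0.999, 0.0], [0.999, -0.046, 0.002], [0.002, -0.0, -1.0]]
contact_force: [-1.2, -0.0, 2.4]
grip_width: 0.0497
```

```bash
python3 -m inch '[[0.0,0,0,-0.02,0,0,0],[0.0,0,0,-0.06,0,0,0],[0.0,0,0,-0.1,0,0,0],[0.0,0,0,-0.13,0,0,0],[0.0,0,0,-0.135,0,0,0]]' 25; python3 -c "
from h import *
cmd([.531,.017,.15],82.3)"
```

```text
t: 9.85
ee_pos: [0.5852, 0.3405, 0.1484]
ee_rot: [[0.046, 0.999, 0.005], [0.999, -0.046, 0.005], [0.005, 0.005, -1.0]]
contact_force: [-1.0, 0.1, -0.7]
grip_width: 0.0497
shift [-0.3256, -0.0392, -0.0035] rot [0.0076, -0.0008, -1.4827] cur [0.5852 0.3405 0.1484]
```

```bash
python3 -m inch '[[0.0,-0.03,-0.004,-0.003,0.006,0,-0.15],[0.0,-0.06,-0.008,-0.003,0.006,0,-0.3],[0.0,-0.095,-0.012,-0.003,0.006,0,-0.45],[0.0,-0.13,-0.016,-0.003,0.006,0,-0.6],[0.0,-0.16,-0.02,-0.003,0.006,0,-0.74]]' 25; python3 -c "
from h import *
cmd([.531,.017,.15],82.3)"
```

```text
t: 10.35
ee_pos: [0.5552, 0.1788, 0.1462]
ee_rot: [[-0.644, 0.765, -0.007], [0.765, 0.644, -0.001], [0.004, -0.006, -1.0]]
contact_force: [0.3, 0.3, -2.2]
grip_width: 0.0499
shift [-0.1082, -0.1227, -0.0035] rot [-0.0041, -0.0058, -0.7367] cur [0.5552 0.1788 0.1462]
```

```bash
python3 -m inch '[[0.0,-0.025,-0.025,0,0,0,-0.15],[0.0,-0.05,-0.05,0,0,0,-0.3],[0.0,-0.08,-0.08,0,0,0,-0.45],[0.0,-0.1,-0.11,0,0,0,-0.6],[0.0,-0.108,-0.123,0,0,0,-0.737]]' 25;python3 -m inch '[[0.0,0,0,0,0,0,0],[0.0,0,0,0,0,0,0]]' 25; python3 -c "
from h import *
cmd([.531,.017,.0175],82.3);c,E=shot('wrist','w7')"
```

```text
t: 10.85
ee_pos: [0.5289, 0.0152, 0.1463]
ee_rot: [[-0.991, 0.137, -0.008], [0.137, 0.991, -0.001], [0.008, -0.002, -1.0]]
contact_force: [0.8, 0.5, -0.7]
grip_width: 0.0498
t: 11.05
ee_pos: [0.5307, 0.0195, 0.1469]
ee_rot: [[-0.99, 0.143, -0.006], [0.143, 0.99, 0.001], [0.006, 0.0, -1.0]]
contact_force: [0.7, 1.1, -1.8]
grip_width: 0.0494
shift [-0.0015, -0.0025, 0.1294] rot [0.0002, -0.006, -0.0095] cur [0.5307 0.0195 0.1469]
```

View pics/w7.png

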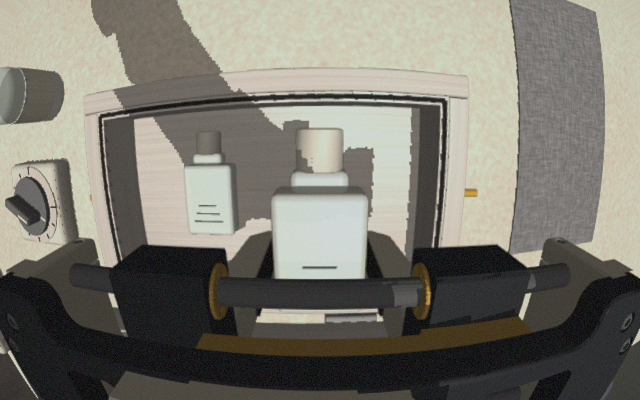

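Flask A is held over the chamber at (320,235), clear of flask B at (210,200), and the mat is now empty. I'll lower it.

```bash
python3 -m inch '[[0.0,-0.001,-0.002,0.03,0,-0.005,-0.009],[0.0,-0.001,-0.002,0.07,0,-0.005,-0.009],[0.0,-0.001,-0.002,0.1,0,-0.005,-0.009],[0.0,-0.001,-0.002,0.12,0,-0.005,-0.009],[0.0,-0.001,-0.002,0.12,0,-0.005,-0.009]]' 25;python3 -m inch '[[0.0,0,0,0.0,0,0,0],[0.0,0,0,0.004,0,0,0],[0.0,0,0,0.007,0,0,0],[0.0,0,0,0.007,0,0,0],[0.0,0,0,0.007,0,0,0]]' 25
```

```text
t: 11.6
ee_pos: [0.5296, 0.019, 0.0248]
ee_rot: [[-0.992, 0.129, -0.005], [0.129, 0.992, -0.001], [0.004, -0.001, -1.0]]
contact_force: [-0.4, -0.5, -0.4]
grip_width: 0.0496
t: 12.1
ee_pos: [0.531, 0.0169, 0.0208]
ee_rot: [[-0.991, 0.131, 0.0], [0.131, 0.991, -0.001], [-0.0, -0.0, -1.0]]
contact_force: [-0.6, 0.1, -0.2]
grip_width: 0.0497
```

```bash
python3 -m inch '[[0.0,0,0,0.002,0,0,0],[0.0,0,0,0.004,0,0,0],[0.0,0,0,0.004,0,0,0],[0.0,0,0,0.004,0,0,0]]' 25;python3 -m inch '[[0.05,0,0,0,0,0,0],[0.07,0,0,0,0,0,0],[0.08,0,0,0,0,0,0],[0.08,0,0,0,0,0,0],[0.08,0,0,0,0,0,0]]' 25;python3 -m inch '[[0.08,0,0,-0.03,0,0,0],[0.08,0,0,-0.07,0,0,0],[0.08,0,0,-0.11,0,0,0],[0.08,0,0,-0.13,0,0,0],[0.08,0,0,-0.13,0,0,0]]'; python3 -c "
from h import *
c,E=shot('wrist','w8')"
```

```text
t: 12.5
ee_pos: [0.5309, 0.0169, 0.0166]
ee_rot: [[-0.991, 0.131, -0.0], [0.131, 0.991, -0.001], [-0.0, -0.001, -1.0]]
contact_force: [-0.6, -0.5, 4.5]
grip_width: 0.0503
t: 13.0
ee_pos: [0.5306, 0.0171, 0.0162]
ee_rot: [[-0.991, 0.13, -0.001], [0.13, 0.991, -0.001], [0.001, -0.001, -1.0]]
contact_force: [0.9, 0.4, 0.2]
grip_width: 0.0768
t: 13.5
ee_pos: [0.5323, 0.0171, 0.1492]
ee_rot: [[-0.991, 0.131, 0.005], [0.131, 0.991, -0.0], [-0.005, 0.0, -1.0]]
contact_force: [0.0, -0.5, -0.5]
grip_width: 0.0799
```

View pics/w8.png

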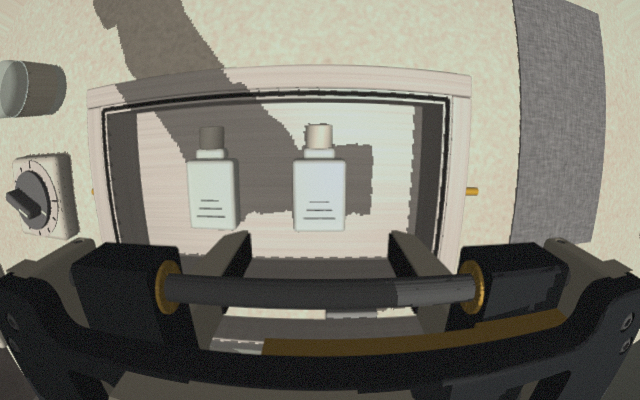

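Both flasks lie flat side by side, at (213,193) and (320,195). Next is the lid. I'll raise the tool and check its angle in the scene camera.

```bash
python3 -m inch '[[0.0,0.02,0.0,-0.04,0,0,0],[0.0,0.04,0,-0.09,0,0,0],[0.0,0.05,0,-0.14,0,0,0],[0.0,0.05,0,-0.19,0,0,0],[0.0,0.05,0,-0.24,0,0,0]]' 20;python3 -m inch '[[0.0,0,0,-0.01,0,0,0],[0.0,0,0,-0.01,0,0,0]]'; python3 -c "
from h import *
cmd([.693,-.055,.40],82.3)
shot('scene','s8',(120,0,440,270),2.2); shot('top','t8',(260,100,460,250),4);print(r.get_state()['joints'])"
```

```text
t: 14.05
ee_pos: [0.4803, 0.0237, 0.3823]
ee_rot: [[-0.991, 0.13, -0.003], [0.13, 0.991, -0.001], [0.003, -0.001, -1.0]]
contact_force: [1.5, -0.1, 0.2]
grip_width: 0.0443
t: 14.25
ee_pos: [0.4819, 0.0237, 0.392]
ee_rot: [[-0.991, 0.131, 0.001], [0.131, 0.991, -0.001], [-0.001, -0.0, -1.0]]
contact_force: [0.8, 0.6, -0.3]
grip_width: 0.0287
shift [-0.2196, -0.0505, -0.0077] rot [-0.0004, 0.0014, 0.0033] cur [0.4819 0.0237 0.392 ]
[ 0.09336543  0.14304544 -0.29991499  1.88866686  0.04705463  1.12035261
  1.21564842]
```

View pics/s8.png

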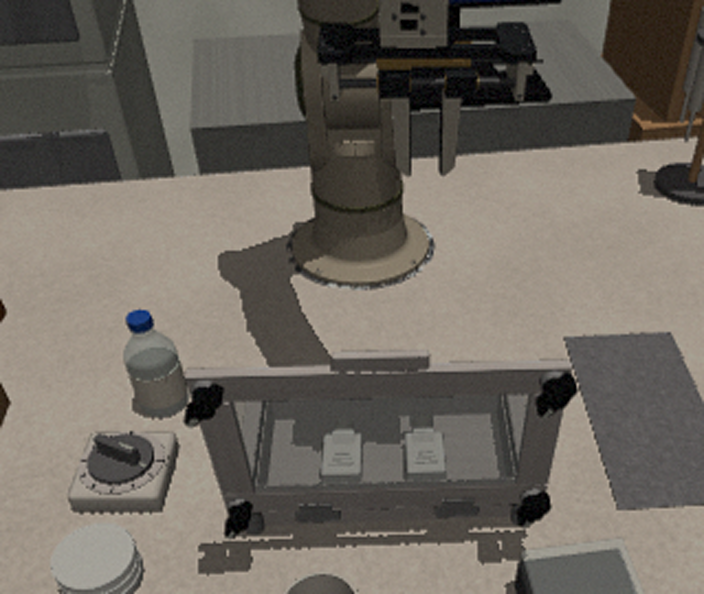

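View pics/t8.png

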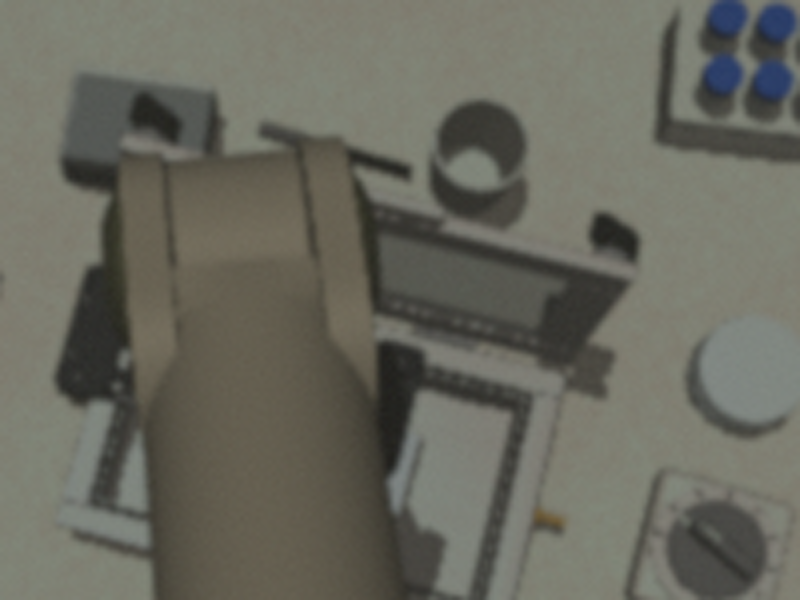

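```bash
cat >> h.py <<'E'
C=np.array([.5195,-.032,0]); YAW=np.radians(-7.7)
XC=np.array([np.cos(YAW),np.sin(YAW),0]); YC=np.array([-np.sin(YAW),np.cos(YAW),0]); ZC=np.array([0,0,1.])
H=C+.115*XC+np.array([0,0,.0665])
def lid(th,rho,y=0,n=0): return H+YC*y+rho*(-XC*np.cos(th)+ZC*np.sin(th))+n*(XC*np.sin(th)+ZC*np.cos(th))
E
python3 - <<'E'
from h import *
c=r.camera("top")
for th in [1.55,1.6,1.65,1.7,1.75]:
    q=proj(c,[lid(th,.225,.18,0),lid(th,.225,.18,.012),lid(th,.225,-.18,0),lid(th,.225,-.18,.012)]); print(th,((q-[260,120])*4).round(0).tolist())
for th in [1.6,1.65,1.7,1.75]:
    print(th,lid(th,.2,0,.012).round(3))
cmd([.70,-.056,.392],82.3)
E
```

```text
1.55 [[109.0, 92.0], [114.0, 75.0], [628.0, 226.0], [632.0, 209.0]]
1.6 [[114.0, 77.0], [119.0, 61.0], [631.0, 210.0], [635.0, 194.0]]
1.65 [[118.0, 62.0], [123.0, 46.0], [635.0, 195.0], [638.0, 178.0]]
1.7 [[123.0, 47.0], [128.0, 32.0], [638.0, 180.0], [641.0, 164.0]]
1.75 [[128.0, 33.0], [132.0, 19.0], [641.0, 165.0], [644.0, 150.0]]
1.6 [ 0.651 -0.05   0.266]
1.65 [ 0.661 -0.051  0.265]
1.7 [ 0.671 -0.052  0.263]
1.75 [ 0.68  -0.054  0.261]
shift [-0.2279, -0.0502, -0.0038] rot [-0.0015, -0.0044, 0.0037] cur [0.4805 0.0235 0.3892]
```

```bash
python3 -m inch '[[0.0,-0.04,-0.01,-0.005,0,0,0],[0.0,-0.09,-0.02,-0.005,0,0,0],[0.0,-0.14,-0.03,-0.005,0,0,0],[0.0,-0.19,-0.04,-0.005,0,0,0],[0.0,-0.228,-0.05,-0.005,0,0,0]]' 20;python3 -m inch '[[0.0,0,0,0.0,0,0,0],[0.0,0,0,0,0,0,0]]'; python3 -c "
from h import *
cmd([.70,-.056,.262],82.3)
shot('scene','s9',(120,0,440,270),2.2)"
```

```text
t: 14.9
ee_pos: [0.7026, -0.0563, 0.3929]
ee_rot: [[-0.991, 0.13, -0.005], [0.13, 0.991, -0.001], [0.005, -0.001, -1.0]]
contact_force: [0.3, 0.9, 0.9]
grip_width: 0.0007
t: 15.1
ee_pos: [0.7007, -0.0556, 0.3927]
ee_rot: [[-0.991, 0.131, -0.006], [0.131, 0.991, -0.0], [0.006, -0.001, -1.0]]
contact_force: [-0.2, -0.1, -0.5]
grip_width: 0.0008
shift [-0.0001, -0.0004, 0.1307] rot [-0.0008, -0.0059, 0.0033] cur [ 0.7007 -0.0556  0.3927]
```

View pics/s9.png

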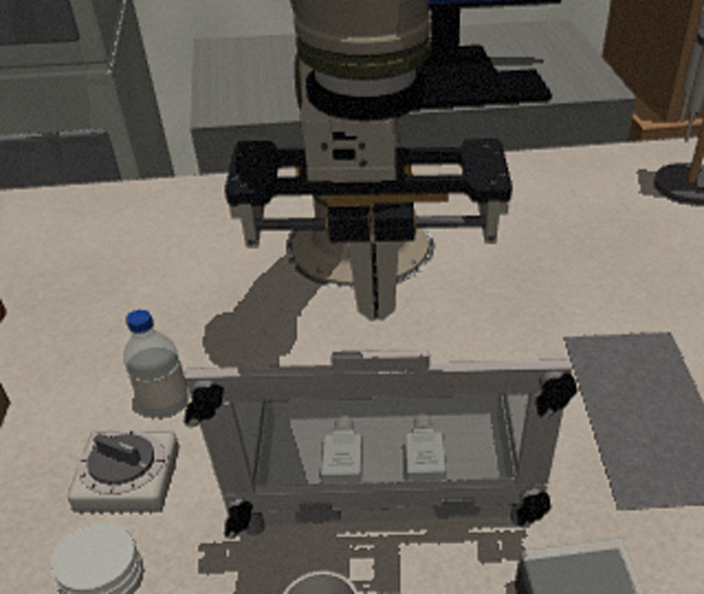

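```bash
python3 -m inch '[[0.0,0,0,0.03,0,0,0],[0.0,0,0,0.07,0,0,0],[0.0,0,0,0.11,0,0,0],[0.0,0,0,0.13,0,0,0],[0.0,0,0,0.13,0,0,0]]';  python3 -c "
from h import *
cmd([.70,-.056,.262],82.3)
for th in [1.5,1.35,1.2,1.05,.9,.75,.6,.45,.3,.15,0]:
  p=lid(th,.205,0,.012)+XC*.0075*np.sin(th); print(th,delta(p,down(82.3))[0].tolist(),p.round(3).tolist())
shot('scene','s10',(120,0,440,270),2.2)"
```

```text
t: 15.65
ee_pos: [0.698, -0.0548, 0.2635]
ee_rot: [[-0.992, 0.129, -0.006], [0.129, 0.992, -0.0], [0.006, -0.001, -1.0]]
contact_force: [-0.6, 0.1, -0.0]
grip_width: 0.0004
shift [-0.0022, -0.0009, 0.0015] rot [-0.0011, -0.0063, 0.0049] cur [ 0.698  -0.0548  0.2635]
1.5 [0.06, -0.001, -0.0079] [0.638, -0.048, 0.272]
1.35 [0.0908, -0.0009, -0.005] [0.608, -0.044, 0.269]
1.2 [0.121, -0.0007, 0.0024] [0.578, -0.04, 0.262]
1.05 [0.1499, -0.0006, 0.0142] [0.549, -0.036, 0.25]
0.9 [0.1769, -0.0004, 0.0301] [0.522, -0.032, 0.235]
0.75 [0.2013, -0.0003, 0.0498] [0.498, -0.029, 0.215]
0.6 [0.2226, -0.0001, 0.0728] [0.477, -0.026, 0.192]
0.45 [0.2404, -0.0, 0.0986] [0.459, -0.024, 0.166]
0.3 [0.2542, 0.0001, 0.1266] [0.445, -0.022, 0.139]
0.15 [0.2637, 0.0002, 0.1562] [0.435, -0.021, 0.109]
0 [0.2687, 0.0002, 0.1867] [0.43, -0.02, 0.078]
```

View pics/s10.png

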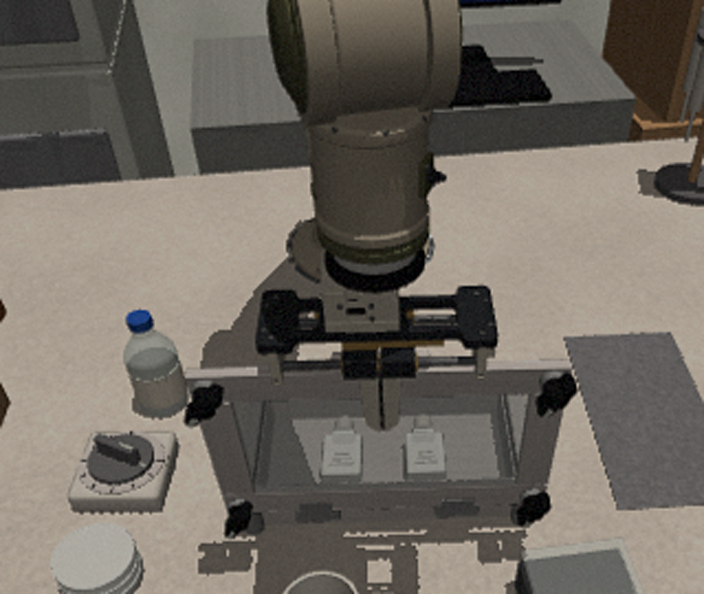

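```bash
python3 -m inch '[[0.0,0.02,0,0,0,0,0],[0.0,0.03,0,0,0,0,0],[0.0,0.04,0,-0.002,0,0,0],[0.0,0.05,0,-0.004,0,0,0],[0.0,0.06,0,-0.005,0,0,0]]';python3 -m inch '[[0.0,0.01,0,0.001,0,0,0],[0.0,0.02,0,0.002,0,0,0],[0.0,0.03,0,0.003,0,0,0],[0.0,0.04,0,0.005,0,0,0],[0.0,0.05,0,0.008,0,0,0]]'; python3 -c "
from h import *
print(r.get_state()['contact_force']);shot('scene','s11',(120,0,440,270),2.2)"
```

```text
t: 16.2
ee_pos: [0.6416, -0.0476, 0.2726]
ee_rot: [[-0.991, 0.13, 0.002], [0.13, 0.991, -0.001], [-0.002, -0.0, -1.0]]
contact_force: [3.5, -0.1, -2.8]
grip_width: 0.0004
t: 16.7
ee_pos: [0.5909, -0.0411, 0.2637]
ee_rot: [[-0.991, 0.13, -0.0], [0.13, 0.991, -0.001], [0.0, -0.001, -1.0]]
contact_force: [2.2, 0.8, 3.6]
grip_width: 0.0007
[2.15091391 0.80937264 3.59999018]
```

View pics/s11.png

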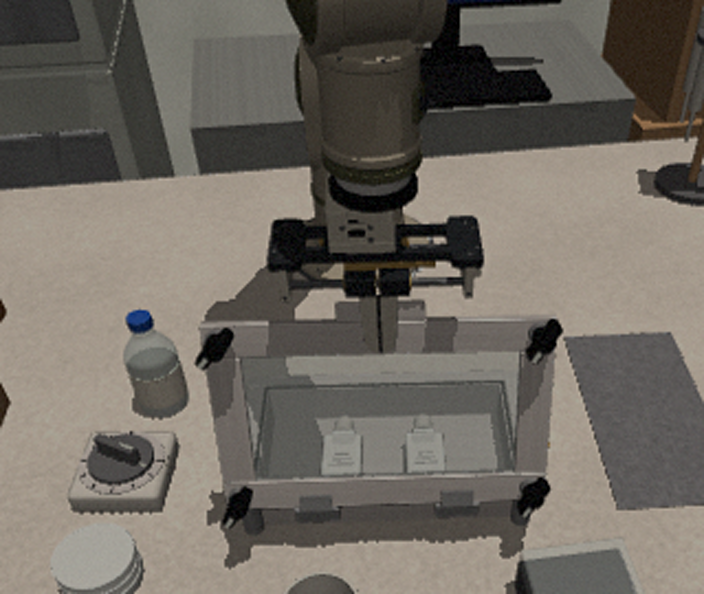

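The lid is coming down; the fingertips are on its front bar at (380,345). I'll continue along the arc.

```bash
python3 -m inch '[[0.0,0.012,0,0.004,0,0,0],[0.0,0.026,0,0.009,0,0,0],[0.0,0.04,0,0.016,0,0,0],[0.0,0.053,0,0.023,0,0,0],[0.0,0.066,0,0.032,0,0,0]]';python3 -c "
from h import *
for th in [.9,.75,.6,.45,.3,.15,0]:
  p=lid(th,.2,0,.012)+XC*.0075*np.sin(th); print(th,delta(p,down(82.3))[0].tolist(),p.round(3).tolist())"
```

```text
t: 17.25
ee_pos: [0.525, -0.0325, 0.2312]
ee_rot: [[-0.991, 0.13, -0.002], [0.13, 0.991, -0.001], [0.002, -0.001, -1.0]]
contact_force: [0.6, 0.0, 2.2]
grip_width: 0.0005
0.9 [-0.0005, -0.0002, 0.0006] [0.525, -0.033, 0.231]
0.75 [0.0235, -0.0001, 0.0196] [0.502, -0.03, 0.212]
0.6 [0.0445, -0.0, 0.0419] [0.481, -0.027, 0.189]
0.45 [0.062, 0.0001, 0.067] [0.463, -0.024, 0.164]
0.3 [0.0756, 0.0001, 0.0943] [0.45, -0.023, 0.137]
0.15 [0.0851, 0.0002, 0.1231] [0.44, -0.021, 0.108]
0 [0.0902, 0.0002, 0.1529] [0.435, -0.021, 0.078]
```

```bash
python3 -m inch '[[0.0,0.012,0,0.012,0,0,0],[0.0,0.0235,0,0.023,0,0,0],[0.0,0.034,0,0.034,0,0,0],[0.0,0.0445,0,0.045,0,0,0],[0.0,0.054,0,0.058,0,0,0]]';python3 -m inch '[[0.0,0.009,0,0.013,0,0,0],[0.0,0.015,0,0.026,0,0,0],[0.0,0.021,0,0.04,0,0,0],[0.0,0.026,0,0.055,0,0,0],[0.0,0.03,0,0.068,0,0,0]]';python3 -c "
from h import *
p=lid(0,.2,0,.012);cmd(p,82.3)"
```

```text
t: 17.75
ee_pos: [0.4714, -0.0257, 0.173]
ee_rot: [[-0.991, 0.13, -0.002], [0.13, 0.991, -0.001], [0.002, -0.001, -1.0]]
contact_force: [2.4, -0.0, 0.8]
grip_width: 0.0003
t: 18.25
ee_pos: [0.4412, -0.022, 0.1047]
ee_rot: [[-0.991, 0.13, -0.003], [0.13, 0.991, -0.001], [0.003, -0.001, -1.0]]
contact_force: [1.5, -0.3, 1.0]
grip_width: 0.0007
shift [0.0059, 0.0006, 0.0262] rot [-0.0013, -0.0031, 0.0035] cur [ 0.4412 -0.022   0.1047]
```

```bash
python3 -m inch '[[0.0,0.002,0,0.01,0,0,0],[0.0,0.003,0,0.018,0,0,0],[0.0,0.003,0,0.024,0,0,0],[0.0,0.003,0,0.026,0,0,0],[0.0,0.003,0,0.028,0,0,0]]';python3 -m inch '[[0.0,0,0,0.002,0,0,0],[0.0,0,0,0.004,0,0,0],[0.0,0,0,0.004,0,0,0]]'
```

```text
t: 18.75
ee_pos: [0.4393, -0.0215, 0.0784]
ee_rot: [[-0.991, 0.13, -0.001], [0.13, 0.991, -0.001], [0.001, -0.001, -1.0]]
contact_force: [-9.4, 1.1, 54.5]
grip_width: 0.0002
t: 19.05
ee_pos: [0.4394, -0.0215, 0.0781]
ee_rot: [[-0.992, 0.13, 0.002], [0.13, 0.992, -0.002], [-0.003, -0.002, -1.0]]
contact_force: [-16.5, 3.3, 90.4]
grip_width: 0.0005
```

```bash
python3 -m inch '[[0.0,0,0,-0.006,0,0,0],[0.0,0,0,-0.03,0,0,0],[0.0,-0.02,0,-0.08,0,0,0],[0.0,-0.05,0,-0.12,0,0,0],[0.0,-0.08,0,-0.16,0,0,0]]';python3 -c "
from h import *
print(ee()[:3,3]);c,E=shot('wrist','w12');shot('top','t12',(260,120,460,270),4);shot('scene','s12',(120,100,400,280),2.8)"
```

```text
t: 19.55
ee_pos: [0.5175, -0.0317, 0.2335]
ee_rot: [[-0.991, 0.13, 0.0], [0.13, 0.991, -0.0], [-0.0, -0.0, -1.0]]
contact_force: [1.1, 0.5, -1.3]
grip_width: 0.0007
[ 0.51752697 -0.03167989  0.23350749]
```

View pics/w12.png

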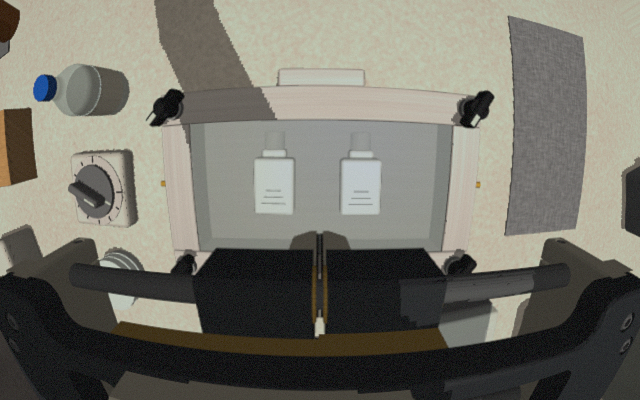

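View pics/s12.png

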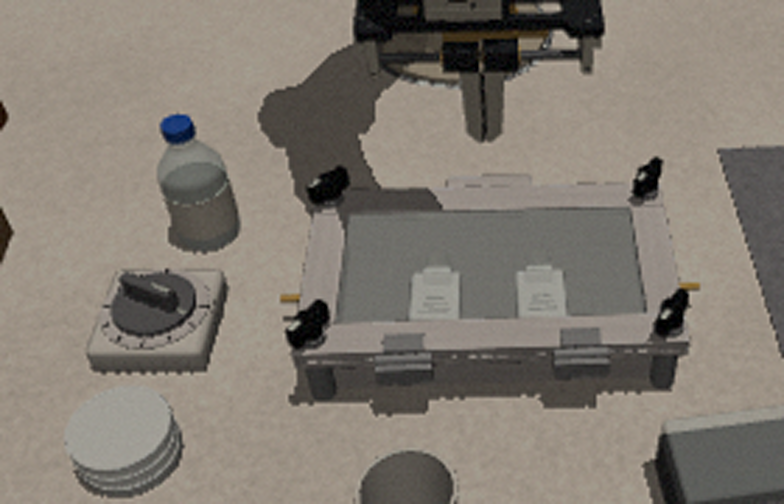

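View pics/t12.png

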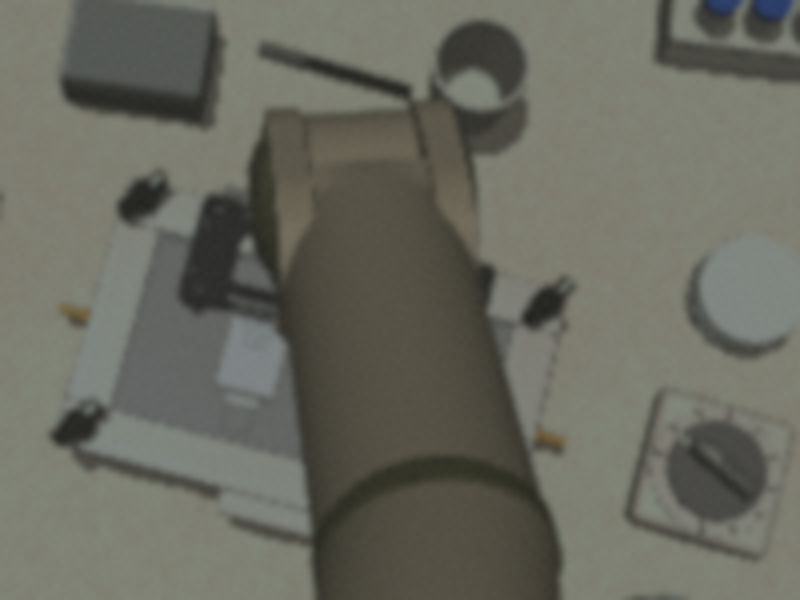

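Run:
```python
from h import *
E=ee(); c=r.camera("wrist")
for n,u,v in [("NR",167,106),("NL",477,108),("FR",184,265),("FL",459,265)]:
    p=at(c,u,v,.102,E); d=p-C; print(n,p.round(4),(d@XC).round(4),(d@YC).round(4))
f=c["frame"][:,:,::-1]
cv2.imwrite("pics/b.png",np.hstack([cv2.resize(f[80:135,a:a+55],(400,400),interpolation=cv2.INTER_CUBIC) for a in (140,450)]))
```

```text
NR [ 0.4064 -0.1746  0.102 ] -0.093 -0.1565
NL [0.4499 0.1413 0.102 ] -0.0922 0.1624
FR [ 0.5809 -0.196   0.102 ] 0.0828 -0.1543
FL [0.623  0.1155 0.102 ] 0.0828 0.1601
```

View pics/b.png

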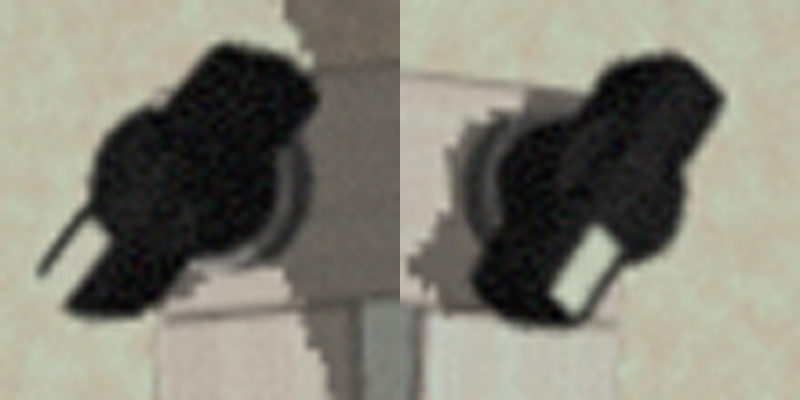

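The lid is shut. In the wrist view the bolts are at about (167,106) near right, (477,108) near left, (184,265) far right and (459,265) far left. I'll start with near right and take a closer look from above it.

```bash
python3 -c "
from h import *
cmd([.411,-.176,.24],45)"
```

```text
shift [0.0867, -0.157, -0.0086] rot [0.0, 0.0017, 0.6538] cur [ 0.5175 -0.0318  0.2315]
```

```bash
python3 -m inch '[[0.05,0.02,-0.04,-0.008,0,0,0.14],[0.09,0.04,-0.08,-0.008,0,0,0.28],[0.093,0.065,-0.12,-0.008,0,0,0.42],[0.093,0.087,-0.157,-0.008,0,0,0.56],[0.093,0.087,-0.157,-0.008,0,0,0.654]]';python3 -m inch '[[0.093,0,0,0,0,0,0],[0.093,0,0,0,0,0,0],[0.093,0,0,0,0,0,0]]'; python3 -c "
from h import *
cmd([.411,-.176,.24],45);print(r.get_state()['joints'][6]);E=ee()
c,E=shot('wrist','w13',(240,100,440,240),4)
print(proj(c,[.411,-.176,.11],E))"
```

```text
t: 20.25
ee_pos: [0.4046, -0.1791, 0.2375]
ee_rot: [[-0.699, 0.715, -0.006], [0.715, 0.699, -0.001], [0.003, -0.005, -1.0]]
contact_force: [0.3, 0.8, -0.4]
grip_width: 0.0358
t: 20.55
ee_pos: [0.4105, -0.1748, 0.2383]
ee_rot: [[-0.71, 0.704, -0.001], [0.704, 0.71, -0.0], [0.001, -0.001, -1.0]]
contact_force: [0.4, -0.8, 0.9]
grip_width: 0.0597
shift [-0.0012, -0.0005, -0.0017] rot [-0.001, -0.001, 0.0048] cur [ 0.4105 -0.1748  0.2383]
1.0247947152412353
[[319.5218057  196.51004615]]
```

View pics/w13.png

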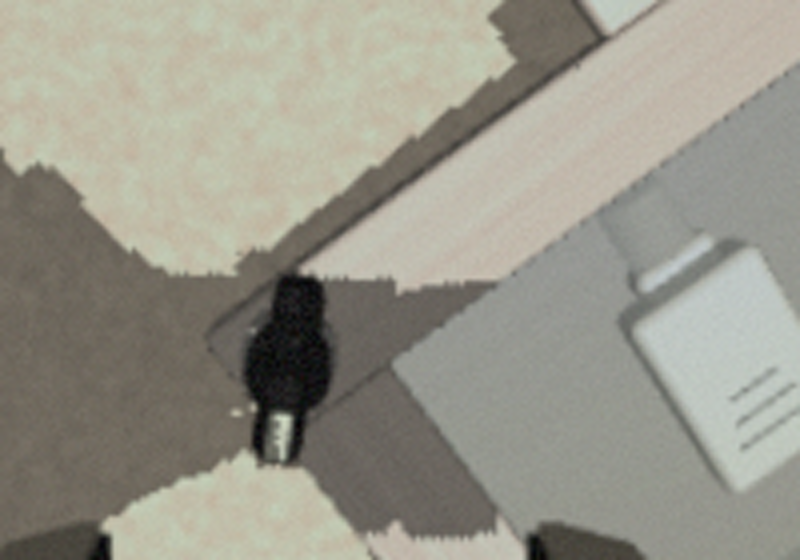

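```bash
cat >> h.py <<'E'
def wing(c,E,m,u,crop=(240,100),k=4,z=.1105):
    f=lambda q: at(c,crop[0]+(q[0]+.5)/k-.5,crop[1]+(q[1]+.5)/k-.5,z,E)
    a,b=f(m),f(u); d=a-b; yaw=np.degrees(np.arctan2(d[1],d[0])); m=(a+b)/2
    print("ctr",m.round(4),"len",np.linalg.norm(d).round(4),"marked yaw",yaw.round(1),"chamber",((m-C)@XC).round(4),((m-C)@YC).round(4),"bolt angle",(2.7-np.radians((yaw-172.3)%360)).round(2),"psi",((yaw+90+180)%360-180).round(1)); return m,yaw
E
python3 -c "
from h import *
E=ee();c=r.camera('wrist');wing(c,E,(277,462),(298,280));cmd([.411,-.176,.24],45)"
```

```text
ctr [ 0.4029 -0.1789  0.1105] len 0.0457 marked yaw -51.5 chamber -0.0959 -0.1612 bolt angle 0.32 psi 38.5
shift [-0.0009, -0.0005, -0.0015] rot [-0.0009, -0.0006, 0.0036] cur [ 0.4107 -0.175   0.2385]
```

```bash
python3 -c "
from h import *
cmd([.403,-.179,.12],38.5)"
```

```text
shift [0.0026, -0.0081, 0.1185] rot [-0.0009, -0.0005, 0.1171] cur [ 0.4107 -0.175   0.2385]
```

```bash
python3 -m inch '[[0.07,0.0026,-0.0081,0.02,0,0,0.117],[0.06,0.0026,-0.0081,0.06,0,0,0.117],[0.06,0.0026,-0.0081,0.1,0,0,0.117],[0.06,0.0026,-0.0081,0.118,0,0,0.117],[0.06,0.0026,-0.0081,0.118,0,0,0.117]]';python3 -m inch '[[0.06,0,0,0.01,0,0,0],[0.06,0,0,0.02,0,0,0],[0.06,0,0,0.03,0,0,0],[0.06,0,0,0.036,0,0,0],[0.06,0,0,0.036,0,0,0]]'; python3 -c "
from h import *
cmd([.403,-.179,.084],38.5);c,E=shot('wrist','w14')"
```

```text
t: 21.15
ee_pos: [0.4018, -0.1788, 0.1187]
ee_rot: [[-0.622, 0.783, -0.005], [0.783, 0.622, 0.001], [0.004, -0.003, -1.0]]
contact_force: [0.3, -0.7, -0.2]
grip_width: 0.0601
t: 21.65
ee_pos: [0.4025, -0.1797, 0.0843]
ee_rot: [[-0.62, 0.784, -0.001], [0.784, 0.62, -0.0], [0.001, -0.001, -1.0]]
contact_force: [-0.3, 0.4, -0.5]
grip_width: 0.0601
shift [0.0002, 0.0008, 0.0003] rot [-0.0013, -0.0007, -0.0028] cur [ 0.4025 -0.1797  0.0843]
```

View pics/w14.png

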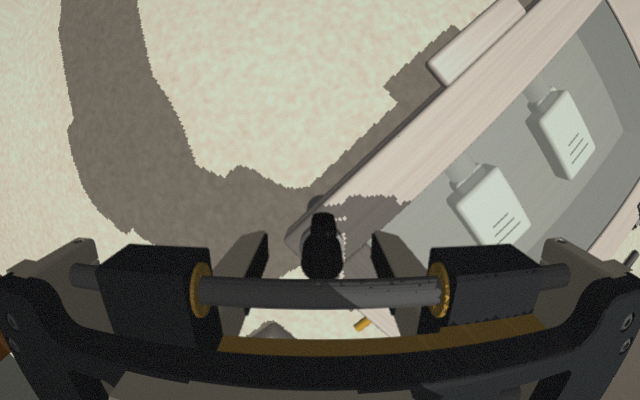

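```bash
python3 -m inch '[[0.0,0,0,0,0,0,0],[0.0,0,0,0,0,0,0],[0.0,0,0,0,0,0,0],[0.0,0,0,0,0,0,0],[0.0,0,0,0,0,0,0]]' 30;python3 -m inch '[[0.0,0,0,0,0,0,0],[0.0,0,0,0,0,0,0],[0.0,0,0,0,0,0,0.05],[0.0,0,0,0,0,0,0.15],[0.0,0,0,0,0,0,0.25]]' 30;python3 -c "
from h import *
s=r.get_state();print(s['torque'],s['joints'])"
```

```text
t: 22.2
ee_pos: [0.4037, -0.1794, 0.0851]
ee_rot: [[-0.621, 0.784, 0.001], [0.784, 0.621, -0.0], [-0.001, 0.001, -1.0]]
contact_force: [6.2, 8.2, -1.1]
grip_width: 0.0245
t: 22.7
ee_pos: [0.4038, -0.1793, 0.085]
ee_rot: [[-0.404, 0.915, 0.001], [0.915, 0.404, -0.0], [-0.001, 0.001, -1.0]]
contact_force: [2.9, 4.5, 0.5]
grip_width: 0.0232
[ 1.07892616 -0.80029808  0.08031984] [ 0.27579793  0.50771925  0.01886895  2.35222793 -0.03333083  0.28072951
  0.74053072]
```

```bash
python3 -c "
from h import *
c,E=shot('wrist','w15',(240,170,400,290),5)"
```

```text
(no output)
```

View pics/w15.png

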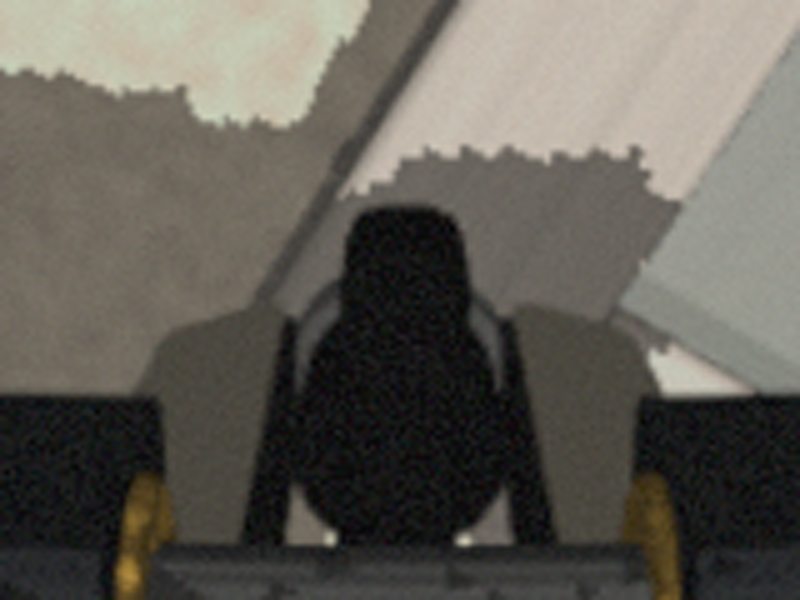

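```bash
python3 -m inch '[[0.0,0,0,0,0,0,0.14],[0.0,0,0,0,0,0,0.28],[0.0,0,0,0,0,0,0.42],[0.0,0,0,0,0,0,0.56],[0.0,0,0,0,0,0,0.7]]' 45;python3 -m inch '[[0.0,0,0,0,0,0,0.14],[0.0,0,0,0,0,0,0.28],[0.0,0,0,0,0,0,0.42],[0.0,0,0,0,0,0,0.56],[0.0,0,0,0,0,0,0.7]]' 45;python3 -c "
from h import *
s=r.get_state();print(s['torque'],s['joints']);cmd([.403,-.179,.085],-97.7)
c,E=shot('wrist','w16',(240,170,400,290),5)"
```

```text
t: 23.25
ee_pos: [0.4038, -0.1799, 0.0862]
ee_rot: [[0.283, 0.959, 0.002], [0.959, -0.283, -0.001], [-0.0, 0.002, -1.0]]
contact_force: [0.2, 3.1, 24.4]
grip_width: 0.0129
t: 23.75
ee_pos: [0.4036, -0.1797, 0.0861]
ee_rot: [[0.834, 0.551, 0.002], [0.551, -0.834, 0.0], [0.002, 0.001, -1.0]]
contact_force: [-0.9, 3.3, 25.4]
grip_width: 0.0128
[0.85637741 0.49582018 0.04214336] [ 0.04535335  0.53349051  0.35083113  2.36617045 -0.59420552  0.31908881
 -0.06597001]
shift [-0.0001, -0.0009, 0.0011] rot [0.0003, -0.002, 0.7185] cur [ 0.4036 -0.1797  0.0861]
```

View pics/w16.png

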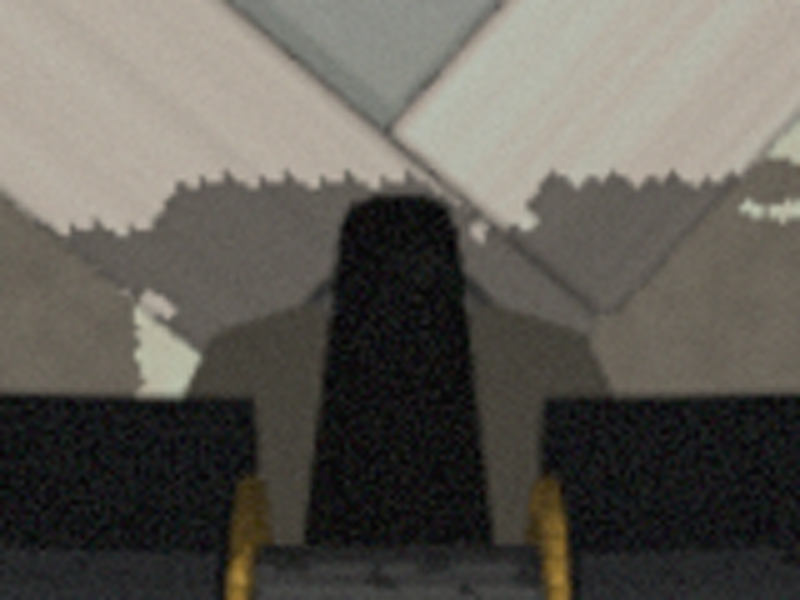

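```bash
python3 -m inch '[[0.0,0,0,-0.001,0,0,0.14],[0.0,0,0,-0.001,0,0,0.28],[0.0,0,0,-0.001,0,0,0.42],[0.0,0,0,-0.001,0,0,0.56],[0.0,0,0,-0.001,0,0,0.68]]' 45;python3 -c "
from h import *
s=r.get_state();print(s['torque'],s['joints'])"; python3 -m inch '[[0.0,0,0,0,0,0,0.02],[0.0,0,0,0,0,0,0.04],[0.0,0,0,0,0,0,0.06]]' 45;python3 -c "
from h import *
s=r.get_state();print(s['torque']);cmd([.403,-.179,.085],-97.7)"
```

```text
t: 24.3
ee_pos: [0.4036, -0.1795, 0.0865]
ee_rot: [[0.995, -0.095, 0.001], [-0.095, -0.995, 0.0], [0.001, -0.0, -1.0]]
contact_force: [1.0, 2.6, 11.9]
grip_width: 0.0126
[0.69469011 0.0017108  0.10236694] [-0.07699937  0.56884912  0.53747234  2.37271067 -0.83133935  0.38361675
 -0.48450309]
t: 24.6
ee_pos: [0.4035, -0.1795, 0.0865]
ee_rot: [[0.989, -0.15, 0.001], [-0.15, -0.989, 0.0], [0.001, -0.0, -1.0]]
contact_force: [2.5, 3.1, 13.7]
grip_width: 0.0126
[ 0.68058069 -0.10598361  0.36402071]
shift [-0.0006, -0.0004, 0.0015] rot [-0.0005, -0.0011, -0.0159] cur [ 0.4035 -0.1795  0.0865]
```

```bash
python3 -m inch '[[0.0,0,0,0,0,0,0.03],[0.0,0,0,0,0,0,0.05],[0.0,0,0,0,0,0,0.05]]' 45;python3 -c "
from h import *
s=r.get_state();print(s['torque']);cmd([.403,-.179,.085],-97.7)"; python3 -m inch '[[0.0,0,0,0,0,0,-0.05],[0.03,0,0,0,0,0,-0.05],[0.06,0,0,0,0,0,-0.05],[0.06,0,0,0,0,0,-0.05],[0.06,0,0,0,0,0,-0.05]]' 30
```

```text
t: 24.9
ee_pos: [0.4035, -0.1795, 0.0865]
ee_rot: [[0.98, -0.197, 0.001], [-0.197, -0.98, 0.0], [0.001, -0.0, -1.0]]
contact_force: [0.4, 3.1, 14.3]
grip_width: 0.0131
[ 0.69015847 -0.0623532   0.94977242]
shift [-0.0006, -0.0004, 0.0015] rot [-0.0004, -0.0009, -0.0637] cur [ 0.4035 -0.1795  0.0865]
t: 25.4
ee_pos: [0.4025, -0.1798, 0.086]
ee_rot: [[0.989, -0.15, -0.001], [-0.15, -0.989, -0.0], [-0.001, 0.0, -1.0]]
contact_force: [-0.8, -0.4, 0.2]
grip_width: 0.0403
```

```bash
python3 -m inch '[[0.06,0,0,-0.03,0,0,0],[0.06,0,0,-0.07,0,0,0],[0.093,0,0,-0.12,0,0,0],[0.093,0,0,-0.154,0,0,0],[0.093,0,0,-0.154,0,0,0]]'; python3 -m inch '[[0.093,0,0,0,0,0,0],[0.093,0,0,0,0,0,0]]';python3 -c "
from h import *
print(r.get_state()['joints'])
c,E=shot('wrist','w17',(240,100,440,240),4)"
```

```text
t: 25.9
ee_pos: [0.4042, -0.1802, 0.2429]
ee_rot: [[0.989, -0.149, 0.004], [-0.149, -0.989, -0.001], [0.004, 0.0, -1.0]]
contact_force: [-0.8, 1.5, -1.0]
grip_width: 0.0796
t: 26.1
ee_pos: [0.4022, -0.179, 0.239]
ee_rot: [[0.989, -0.149, -0.002], [-0.149, -0.989, 0.0], [-0.002, 0.0, -1.0]]
contact_force: [0.4, -0.2, -0.7]
grip_width: 0.0919
[-0.45822575  0.35352273  1.00953392  2.23508282 -0.43644012  0.7636275
 -0.87278408]
```

View pics/w17.png

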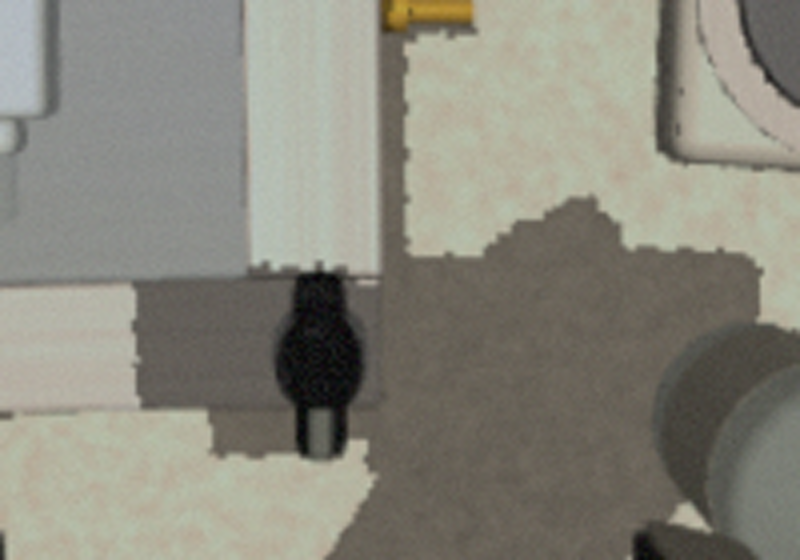

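The near-right bolt is home: the wing lies along chamber x with its white mark towards the front, at (321,430) in the crop, and 0.95 N m was felt at the stop. Next is the diagonal one, far left.

```bash
python3 -c "
from h import *
p=C+.09*XC+.161*YC; print(p); cmd([p[0],p[1],.24],40)"
```

```text
[0.63026026 0.11548954 0.        ]
shift [0.1815, -0.3255, -0.0017] rot [-0.0029, 0.0016, -2.419] cur [ 0.4022 -0.1792  0.2389]
```

```bash
python3 -m inch '[[0.093,0.02,-0.03,0,0,0,-0.14],[0.093,0.04,-0.06,0,0,0,-0.28],[0.093,0.06,-0.1,0,0,0,-0.42],[0.093,0.08,-0.14,0,0,0,-0.56],[0.093,0.1,-0.18,0,0,0,-0.7]]';python3 -c "
from h import *
p=C+.09*XC+.161*YC; cmd([p[0],p[1],.24],40);print(r.get_state()['joints'])"
```

```text
t: 26.65
ee_pos: [0.5288, -0.0154, 0.2384]
ee_rot: [[0.85, 0.527, -0.003], [0.527, -0.85, -0.001], [-0.003, -0.001, -1.0]]
contact_force: [0.4, -1.2, -0.1]
grip_width: 0.0931
shift [0.1552, -0.0578, -0.002] rot [-0.0031, 0.0013, -1.7144] cur [ 0.5288 -0.0154  0.2384]
[-0.61040068  0.41908755  0.74835378  2.05283534 -0.3889392   0.81491665
 -0.64836207]
```

```bash
python3 -m inch '[[0.093,0.03,-0.01,0,0,0,-0.14],[0.093,0.06,-0.02,0,0,0,-0.28],[0.093,0.09,-0.03,0,0,0,-0.42],[0.093,0.12,-0.045,0,0,0,-0.56],[0.093,0.155,-0.058,0,0,0,-0.7]]';python3 -m inch '[[0.093,0,0,0,0,0,-0.14],[0.093,0,0,0,0,0,-0.28],[0.093,0,0,0,0,0,-0.42],[0.093,0,0,0,0,0,-0.56],[0.093,0,0,0,0,0,-0.7]]';python3 -m inch '[[0.093,0,0,0,0,0,-0.14],[0.093,0,0,0,0,0,-0.28],[0.093,0,0,0,0,0,-0.31],[0.093,0,0,0,0,0,-0.31],[0.093,0,0,0,0,0,-0.31]]';python3 -c "
from h import *
p=C+.09*XC+.161*YC; cmd([p[0],p[1],.24],40);print(r.get_state()['joints'])
c,E=shot('wrist','w18',(240,100,440,240),4)"
```

```text
t: 27.15
ee_pos: [0.6302, 0.1141, 0.2377]
ee_rot: [[0.311, 0.95, -0.004], [0.95, -0.311, -0.001], [-0.002, -0.003, -1.0]]
contact_force: [0.6, -0.6, 0.7]
grip_width: 0.0928
t: 27.65
ee_pos: [0.6299, 0.1132, 0.2376]
ee_rot: [[-0.375, 0.927, -0.004], [0.927, 0.375, -0.001], [0.001, -0.004, -1.0]]
contact_force: [-0.3, 0.3, 0.7]
grip_width: 0.0927
t: 28.15
ee_pos: [0.6303, 0.1134, 0.2389]
ee_rot: [[-0.633, 0.774, -0.002], [0.774, 0.633, -0.001], [0.001, -0.002, -1.0]]
contact_force: [-0.4, -0.4, 0.5]
grip_width: 0.0933
shift [0.0016, 0.0012, -0.0011] rot [-0.0017, -0.0006, -0.0127] cur [0.6303 0.1134 0.2389]
[-0.41853004  0.48298004  0.22571657  1.79149793 -0.13447222  0.88383282
  0.55333385]
```

View pics/w18.png

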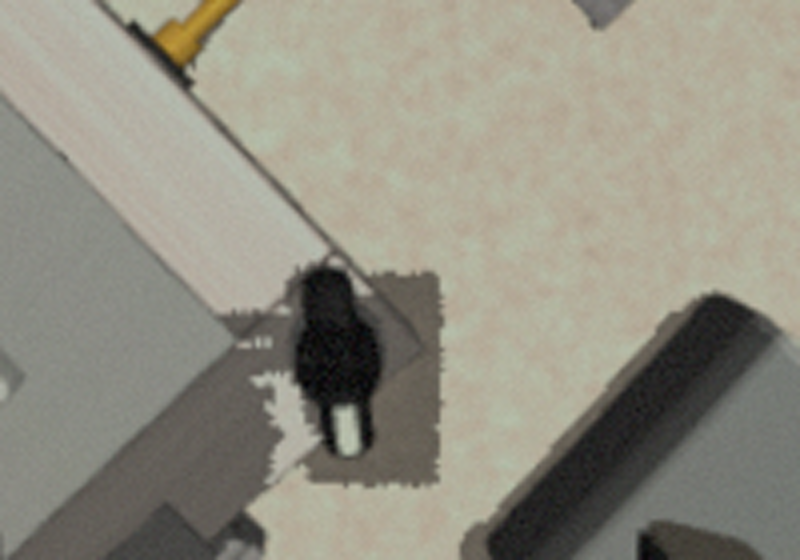

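Far-left wing: the marked end is at about (350,457) in the crop, the other end at (323,271).

```bash
python3 -c "
from h import *
E=ee();c=r.camera('wrist');m,y=wing(c,E,(350,457),(323,271));cmd([m[0],m[1],.12],y+90)"
```

```text
ctr [0.6306 0.1191 0.1105] len 0.0468 marked yaw -42.4 chamber 0.0898 0.1646 bolt angle 0.16 psi 47.6
shift [0.004, 0.0037, 0.1192] rot [-0.0013, -0.0002, -0.143] cur [0.6304 0.1138 0.2392]
```

```bash
python3 -m inch '[[0.07,0.004,0.0037,0.02,0,0,-0.143],[0.06,0.004,0.0037,0.06,0,0,-0.143],[0.06,0.004,0.0037,0.1,0,0,-0.143],[0.06,0.004,0.0037,0.119,0,0,-0.143],[0.06,0.004,0.0037,0.119,0,0,-0.143]]';python3 -m inch '[[0.06,0,0,0.01,0,0,0],[0.06,0,0,0.02,0,0,0],[0.06,0,0,0.03,0,0,0],[0.06,0,0,0.032,0,0,0],[0.06,0,0,0.032,0,0,0]]'; python3 -c "
from h import *
cmd([.6306,.1191,.0875],47.6);c,E=shot('wrist','w19',(240,150,400,290),5)"
```

```text
t: 28.75
ee_pos: [0.629, 0.1191, 0.1177]
ee_rot: [[-0.739, 0.674, -0.005], [0.674, 0.739, -0.002], [0.003, -0.005, -1.0]]
contact_force: [-0.4, 0.2, 1.2]
grip_width: 0.0613
t: 29.25
ee_pos: [0.6307, 0.1191, 0.0884]
ee_rot: [[-0.739, 0.673, -0.001], [0.673, 0.739, -0.001], [0.0, -0.001, -1.0]]
contact_force: [-0.3, -0.5, 0.2]
grip_width: 0.06
shift [0.0001, -0.0001, 0.0009] rot [-0.001, -0.0001, 0.0011] cur [0.6307 0.1191 0.0884]
```

View pics/w19.png

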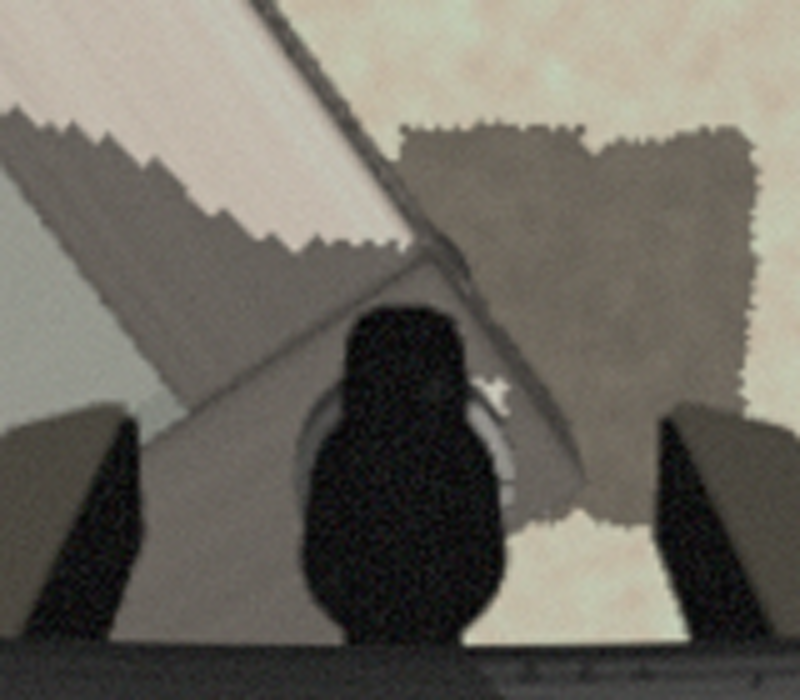

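```bash
python3 -m inch '[[0.0,0,0,0,0,0,0],[0.0,0,0,0,0,0,0],[0.0,0,0,0,0,0,0],[0.0,0,0,0,0,0,0],[0.0,0,0,0,0,0,0]]' 45;python3 -m inch '[[0.0,0,0,0,0,0,0],[0.0,0,0,0,0,0,0],[0.0,0,0,0,0,0,0.05],[0.0,0,0,0,0,0,0.15],[0.0,0,0,0,0,0,0.25]]';python3 -c "
from h import *
s=r.get_state();print(s['torque'],s['joints'])"
```

```text
t: 29.8
ee_pos: [0.6308, 0.1191, 0.0887]
ee_rot: [[-0.739, 0.673, -0.0], [0.673, 0.739, -0.001], [-0.0, -0.001, -1.0]]
contact_force: [-0.7, -0.2, 0.1]
grip_width: 0.0245
t: 30.3
ee_pos: [0.6314, 0.1197, 0.0887]
ee_rot: [[-0.547, 0.837, 0.001], [0.837, 0.547, 0.0], [-0.0, 0.001, -1.0]]
contact_force: [1.7, 2.1, -2.4]
grip_width: 0.0128
[ 0.39658856 -0.41930598  0.0516235 ] [-0.41082025  0.66684947  0.20816111  1.90714352 -0.23185087  0.5899117
  0.52585567]
```

```bash
python3 -m inch '[[0.0,0,0,0,0,0,0.14],[0.0,0,0,0,0,0,0.28],[0.0,0,0,0,0,0,0.42],[0.0,0,0,0,0,0,0.56],[0.0,0,0,0,0,0,0.7]]';python3 -m inch '[[0.0,0,0,0,0,0,0.14],[0.0,0,0,0,0,0,0.28],[0.0,0,0,0,0,0,0.42],[0.0,0,0,0,0,0,0.56],[0.0,0,0,0,0,0,0.7]]';python3 -m inch '[[0.0,0,0,0,0,0,0.14],[0.0,0,0,0,0,0,0.28],[0.0,0,0,0,0,0,0.42],[0.0,0,0,0,0,0,0.56],[0.0,0,0,0,0,0,0.7]]';python3 -c "
from h import *
s=r.get_state();print(s['torque'],s['joints']);cmd([.6306,.1191,.0887],-98)"
```

```text
t: 30.8
ee_pos: [0.6322, 0.12, 0.0887]
ee_rot: [[0.123, 0.992, 0.002], [0.992, -0.123, 0.0], [0.0, 0.002, -1.0]]
contact_force: [5.0, 1.5, -5.5]
grip_width: 0.0124
t: 31.3
ee_pos: [0.6329, 0.1195, 0.0887]
ee_rot: [[0.733, 0.68, 0.004], [0.68, -0.733, -0.001], [0.002, 0.003, -1.0]]
contact_force: [6.4, 0.4, -7.4]
grip_width: 0.0128
t: 31.8
ee_pos: [0.6332, 0.1187, 0.0888]
ee_rot: [[0.999, 0.047, 0.004], [0.047, -0.999, -0.002], [0.004, 0.002, -1.0]]
contact_force: [7.9, -1.6, -8.6]
grip_width: 0.013
[-0.48751384 -1.70114704  0.05714855] [-0.75240583  0.80770846  0.79604777  1.92763413 -0.83175749  0.76926489
 -0.99582344]
shift [-0.0026, -0.0005, 0.0] rot [0.0019, -0.0043, 0.187] cur [0.6332 0.1187 0.0888]
```

```bash
python3 -m inch '[[0.0,0,0,0,0,0,0.08],[0.0,0,0,0,0,0,0.16],[0.0,0,0,0,0,0,0.2]]';python3 -c "
from h import *
s=r.get_state();print(s['torque'])";python3 -m inch '[[0.0,0,0,0,0,0,0.02],[0.0,0,0,0,0,0,0.04],[0.0,0,0,0,0,0,0.05]]';python3 -c "
from h import *
s=r.get_state();print(s['torque']);cmd([.6306,.1191,.0887],-98)"
```

```text
t: 32.1
ee_pos: [0.6332, 0.1185, 0.0887]
ee_rot: [[0.989, -0.149, 0.004], [-0.149, -0.989, -0.003], [0.004, 0.002, -1.0]]
contact_force: [8.5, -2.1, -6.6]
grip_width: 0.0128
[-0.45222665 -1.63789718  0.3705139 ]
t: 32.4
ee_pos: [0.6332, 0.1185, 0.0887]
ee_rot: [[0.981, -0.195, 0.004], [-0.195, -0.981, -0.003], [0.004, 0.002, -1.0]]
contact_force: [7.9, -2.9, -6.6]
grip_width: 0.0127
[-0.56118623 -1.72034015  0.80905743]
shift [-0.0027, -0.0001, 0.0] rot [0.0022, -0.0044, -0.0566] cur [0.6332 0.1185 0.0887]
```

Far left has reached its stop, at 0.81 N m. I'll release it, rise and look.

```bash
python3 -m inch '[[0.03,0,0,0,0,0,-0.02],[0.06,0,0,0,0,0,-0.04],[0.06,0,0,0,0,0,-0.05],[0.06,0,0,0,0,0,-0.05]]';python3 -m inch '[[0.06,0,0,-0.03,0,0,0],[0.06,0,0,-0.07,0,0,0],[0.093,0,0,-0.12,0,0,0],[0.093,0,0,-0.15,0,0,0],[0.093,0,0,-0.15,0,0,0]]'; python3 -m inch '[[0.093,0,0,0,0,0,0],[0.093,0,0,0,0,0,0]]';python3 -c "
from h import *
c,E=shot('wrist','w20')
p=C-.093*XC+.1625*YC; cmd([p[0],p[1],.24],45)"
```

```text
t: 32.8
ee_pos: [0.6305, 0.1193, 0.0886]
ee_rot: [[0.989, -0.146, -0.001], [-0.146, -0.989, -0.0], [-0.001, 0.0, -1.0]]
contact_force: [-0.9, 0.1, -0.1]
grip_width: 0.0404
t: 33.3
ee_pos: [0.6326, 0.1187, 0.243]
ee_rot: [[0.989, -0.147, 0.006], [-0.147, -0.989, 0.001], [0.005, -0.002, -1.0]]
contact_force: [0.7, 0.9, -0.1]
grip_width: 0.0793
t: 33.5
ee_pos: [0.63, 0.1196, 0.2374]
ee_rot: [[0.989, -0.146, -0.002], [-0.146, -0.989, -0.0], [-0.002, 0.001, -1.0]]
contact_force: [-0.6, 0.1, 0.6]
grip_width: 0.0918
shift [-0.1822, 0.0048, -0.0023] rot [-0.0027, 0.0025, -2.5033] cur [0.63   0.1195 0.2372]
```

View pics/w20.png

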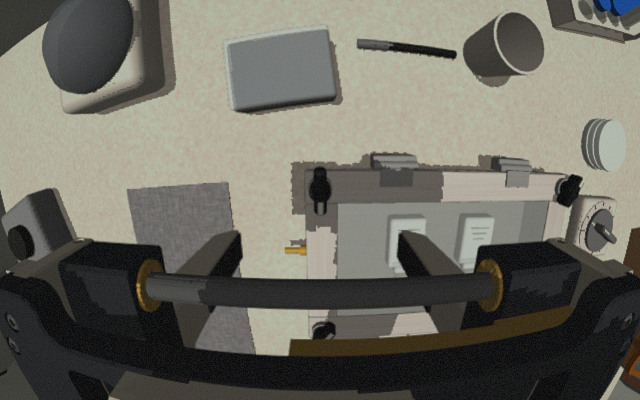

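Far left is home: the wing at (321,190) lies along chamber x with its mark towards the front. Now near left.

```bash
python3 -m inch '[[0.093,-0.04,0.001,0,0,0,-0.14],[0.093,-0.08,0.002,0,0,0,-0.28],[0.093,-0.12,0.003,0,0,0,-0.42],[0.093,-0.15,0.004,0,0,0,-0.56],[0.093,-0.182,0.005,0,0,0,-0.7]]';python3 -m inch '[[0.093,0,0,0,0,0,-0.14],[0.093,0,0,0,0,0,-0.28],[0.093,0,0,0,0,0,-0.42],[0.093,0,0,0,0,0,-0.56],[0.093,0,0,0,0,0,-0.7]]';python3 -m inch '[[0.093,0,0,0,0,0,-0.14],[0.093,0,0,0,0,0,-0.28],[0.093,0,0,0,0,0,-0.42],[0.093,0,0,0,0,0,-0.56],[0.093,0,0,0,0,0,-0.7]]';python3 -m inch '[[0.093,0,0,0,0,0,-0.14],[0.093,0,0,0,0,0,-0.28],[0.093,0,0,0,0,0,-0.4],[0.093,0,0,0,0,0,-0.4],[0.093,0,0,0,0,0,-0.4]]';python3 -c "
from h import *
p=C-.093*XC+.1625*YC; cmd([p[0],p[1],.24],45)
c,E=shot('wrist','w21',(240,100,440,240),4);print(r.get_state()['joints'])"
```

```text
t: 34.05
ee_pos: [0.4482, 0.141, 0.2377]
ee_rot: [[0.848, 0.53, -0.002], [0.53, -0.848, -0.002], [-0.002, 0.0, -1.0]]
contact_force: [-0.4, 0.5, 0.3]
grip_width: 0.0929
t: 34.55
ee_pos: [0.4495, 0.1409, 0.2379]
ee_rot: [[0.307, 0.952, -0.002], [0.952, -0.307, -0.002], [-0.002, -0.001, -1.0]]
contact_force: [0.2, -0.9, 0.2]
grip_width: 0.093
t: 35.05
ee_pos: [0.4494, 0.1408, 0.2378]
ee_rot: [[-0.378, 0.926, -0.002], [0.926, 0.378, -0.002], [-0.001, -0.003, -1.0]]
contact_force: [0.5, 0.3, 0.2]
grip_width: 0.0928
t: 35.55
ee_pos: [0.4498, 0.1407, 0.2381]
ee_rot: [[-0.702, 0.712, -0.002], [0.712, 0.702, -0.001], [0.0, -0.002, -1.0]]
contact_force: [0.1, 0.1, -0.1]
grip_width: 0.0929
shift [0.001, 0.0001, -0.0019] rot [-0.0019, -0.0004, -0.0073] cur [0.4498 0.1407 0.2381]
[-0.75546333  0.28608537  0.42491044  2.15815153 -0.17440001  0.73082971
  0.56313798]
```

View pics/w21.png

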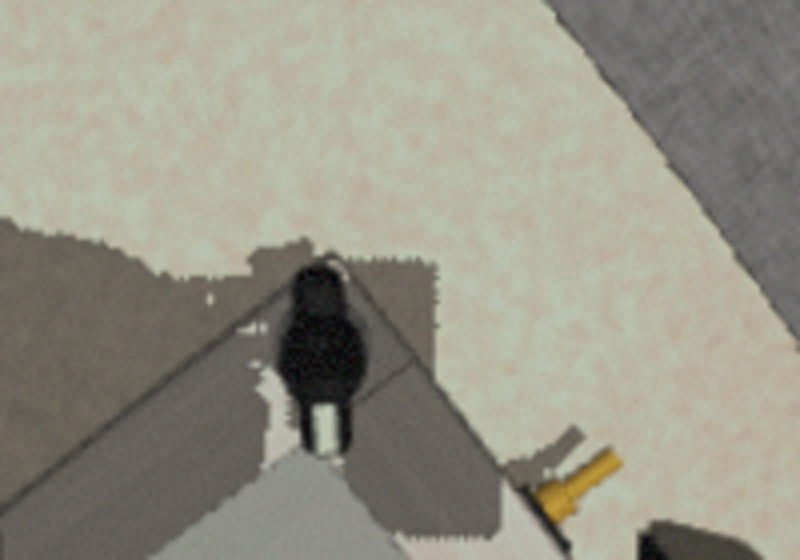

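Near-left wing: the marked end is at about (327,455), the other end at (318,268).

```bash
python3 -c "
from h import *
E=ee();c=r.camera('wrist');m,y=wing(c,E,(327,455),(318,268));cmd([m[0],m[1],.12],y+90)"
```

```text
ctr [0.4465 0.1444 0.1105] len 0.0465 marked yaw -42.7 chamber -0.096 0.165 bolt angle 0.17 psi 47.3
shift [0.0049, 0.0002, 0.1183] rot [-0.0014, -0.0001, -0.0467] cur [0.4499 0.1409 0.2383]
```

```bash
python3 -m inch '[[0.07,0.005,0,0.02,0,0,-0.047],[0.06,0.005,0,0.06,0,0,-0.047],[0.06,0.005,0,0.1,0,0,-0.047],[0.06,0.005,0,0.118,0,0,-0.047],[0.06,0.005,0,0.118,0,0,-0.047]]';python3 -m inch '[[0.06,0,0,0.01,0,0,0],[0.06,0,0,0.02,0,0,0],[0.06,0,0,0.03,0,0,0],[0.06,0,0,0.032,0,0,0],[0.06,0,0,0.032,0,0,0]]'; python3 -c "
from h import *
cmd([.4465,.1444,.0875],47.3);c,E=shot('wrist','w22',(240,150,400,290),5)"
```

```text
t: 36.15
ee_pos: [0.4452, 0.1439, 0.1185]
ee_rot: [[-0.736, 0.677, -0.005], [0.677, 0.736, -0.003], [0.001, -0.005, -1.0]]
contact_force: [-0.0, 0.7, -0.3]
grip_width: 0.0614
t: 36.65
ee_pos: [0.4464, 0.1443, 0.0885]
ee_rot: [[-0.737, 0.676, -0.001], [0.676, 0.737, -0.001], [0.0, -0.001, -1.0]]
contact_force: [0.5, 0.6, -0.7]
grip_width: 0.0599
shift [-0.0, 0.0001, 0.001] rot [-0.0011, -0.0002, 0.0032] cur [0.4464 0.1443 0.0885]
```

View pics/w22.png

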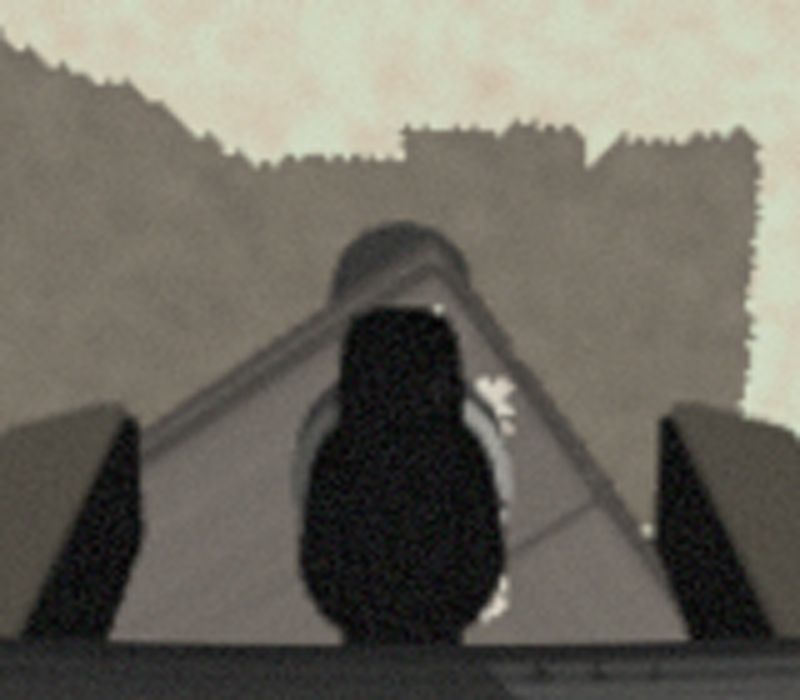

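```bash
python3 -m inch '[[0.0,0,0,0,0,0,0],[0.0,0,0,0,0,0,0],[0.0,0,0,0,0,0,0],[0.0,0,0,0,0,0,0],[0.0,0,0,0,0,0,0]]' 45;python3 -m inch '[[0.0,0,0,0,0,0,0],[0.0,0,0,0,0,0,0],[0.0,0,0,0,0,0,0.1],[0.0,0,0,0,0,0,0.2],[0.0,0,0,0,0,0,0.34]]';python3 -m inch '[[0.0,0,0,0,0,0,0.14],[0.0,0,0,0,0,0,0.28],[0.0,0,0,0,0,0,0.42],[0.0,0,0,0,0,0,0.56],[0.0,0,0,0,0,0,0.7]]';python3 -c "
from h import *
s=r.get_state();print(s['torque'],s['joints']);cmd([.4465,.1444,.0887],-98)"
```

```text
t: 37.2
ee_pos: [0.4465, 0.1445, 0.0887]
ee_rot: [[-0.737, 0.676, -0.0], [0.676, 0.737, -0.0], [-0.0, -0.001, -1.0]]
contact_force: [-0.7, -0.3, 0.3]
grip_width: 0.0248
t: 37.7
ee_pos: [0.4471, 0.1449, 0.0887]
ee_rot: [[-0.466, 0.885, 0.001], [0.885, 0.466, 0.0], [-0.0, 0.001, -1.0]]
contact_force: [0.9, 2.7, -2.6]
grip_width: 0.0126
t: 38.2
ee_pos: [0.448, 0.145, 0.0888]
ee_rot: [[0.214, 0.977, 0.002], [0.977, -0.214, -0.0], [0.0, 0.002, -1.0]]
contact_force: [4.5, 2.5, -5.8]
grip_width: 0.0127
[ 0.21246927 -0.8094401   0.06942359] [-0.78572666  0.57703479  0.51298509  2.30764467 -0.72778885  0.41265603
  0.1232085 ]
shift [-0.0009, -0.0014, 0.0001] rot [0.0016, -0.0019, 1.4943] cur [0.448  0.145  0.0888]
```

```bash
python3 -m inch '[[0.0,0,0,0,0,0,0.14],[0.0,0,0,0,0,0,0.28],[0.0,0,0,0,0,0,0.42],[0.0,0,0,0,0,0,0.56],[0.0,0,0,0,0,0,0.7]]';python3 -m inch '[[0.0,0,0,0,0,0,0.14],[0.0,0,0,0,0,0,0.28],[0.0,0,0,0,0,0,0.42],[0.0,0,0,0,0,0,0.56],[0.0,0,0,0,0,0,0.7]]';python3 -c "
from h import *
s=r.get_state();print(s['torque'],s['joints']);cmd([.4465,.1444,.0887],-98)"
```

```text
t: 38.7
ee_pos: [0.4489, 0.1445, 0.0888]
ee_rot: [[0.793, 0.609, 0.004], [0.609, -0.793, -0.001], [0.002, 0.003, -1.0]]
contact_force: [5.9, -1.0, -8.9]
grip_width: 0.0124
t: 39.2
ee_pos: [0.4491, 0.1436, 0.0888]
ee_rot: [[0.999, -0.046, 0.004], [-0.046, -0.999, -0.003], [0.004, 0.003, -1.0]]
contact_force: [7.7, -4.5, -8.2]
grip_width: 0.0123
[-0.76400868 -1.50665031  0.08181072] [-0.96706369  0.67668299  0.82579856  2.31724253 -1.01844146  0.56623785
 -0.94413815]
shift [-0.0027, -0.0007, 0.0001] rot [0.0027, -0.0046, 0.0933] cur [0.4491 0.1436 0.0888]
```

Joint 5 is close to its range end (-1.02 of -1.05), so I'll let go, turn the hand half a turn back and finish from there.

```bash
python3 -m inch '[[0.03,0,0,0,0,0,0],[0.06,0,0,0,0,0,0],[0.06,0,0,0,0,0,0],[0.06,0,0,0,0,0,0]]';python3 -m inch '[[0.06,0,0,-0.02,0,0,0],[0.06,0,0,-0.05,0,0,0],[0.06,0,0,-0.08,0,0,-0.14],[0.06,0,0,-0.08,0,0,-0.28],[0.06,0,0,-0.08,0,0,-0.42]]';python3 -m inch '[[0.06,0,0,0,0,0,-0.14],[0.06,0,0,0,0,0,-0.28],[0.06,0,0,0,0,0,-0.42],[0.06,0,0,0,0,0,-0.56],[0.06,0,0,0,0,0,-0.7]]';python3 -m inch '[[0.06,0,0,0,0,0,-0.14],[0.06,0,0,0,0,0,-0.28],[0.06,0,0,0,0,0,-0.42],[0.06,0,0,0,0,0,-0.56],[0.06,0,0,0,0,0,-0.7]]';python3 -m inch '[[0.06,0,0,0,0,0,-0.14],[0.06,0,0,0,0,0,-0.28],[0.06,0,0,0,0,0,-0.42],[0.06,0,0,0,0,0,-0.56],[0.06,0,0,0,0,0,-0.7]]';python3 -c "
from h import *
s=r.get_state();print(s['torque'],s['joints']);cmd([.4465,.1444,.17],87.3)"
```

```text
t: 39.6
ee_pos: [0.4462, 0.1445, 0.0887]
ee_rot: [[0.999, -0.039, -0.001], [-0.039, -0.999, -0.0], [-0.001, 0.0, -1.0]]
contact_force: [-0.1, -0.4, 0.0]
grip_width: 0.0401
t: 40.1
ee_pos: [0.4466, 0.145, 0.1694]
ee_rot: [[0.926, 0.378, 0.001], [0.378, -0.926, 0.001], [0.001, -0.0, -1.0]]
contact_force: [-0.2, -0.0, 0.6]
grip_width: 0.0601
t: 40.6
ee_pos: [0.4463, 0.1445, 0.1688]
ee_rot: [[0.466, 0.885, -0.001], [0.885, -0.466, -0.0], [-0.0, -0.0, -1.0]]
contact_force: [0.4, 0.7, 0.2]
grip_width: 0.06
t: 41.1
ee_pos: [0.4463, 0.1444, 0.1688]
ee_rot: [[-0.214, 0.977, -0.001], [0.977, 0.214, -0.0], [-0.0, -0.001, -1.0]]
contact_force: [0.0, -0.5, 0.0]
grip_width: 0.0603
t: 41.6
ee_pos: [0.4463, 0.1444, 0.1688]
ee_rot: [[-0.793, 0.609, -0.001], [0.609, 0.793, -0.001], [0.0, -0.001, -1.0]]
contact_force: [-0.4, -0.2, -0.8]
grip_width: 0.0598
[-0.03974391  0.04065644  0.00080793] [-0.63377328  0.38326002  0.26776201  2.23363086 -0.19119219  0.54593994
  0.69506099]
shift [-0.0002, 0.0002, -0.0012] rot [-0.0007, -0.0003, -0.608] cur [0.4463 0.1444 0.1688]
```

```bash
python3 -m inch '[[0.06,0,0,0,0,0,-0.14],[0.06,0,0,0,0,0,-0.28],[0.06,0,0,0,0,0,-0.42],[0.06,0,0,0,0,0,-0.56],[0.06,0,0,0,0,0,-0.608]]';python3 -m inch '[[0.06,0,0,0.02,0,0,0],[0.06,0,0,0.05,0,0,0],[0.06,0,0,0.07,0,0,0],[0.06,0,0,0.08,0,0,0],[0.06,0,0,0.08,0,0,0]]';python3 -c "
from h import *
s=r.get_state();cmd([.4465,.1444,.0885],87.3);shot('wrist','w23',(240,150,400,290),5)"
```

```text
t: 42.1
ee_pos: [0.4463, 0.1442, 0.1688]
ee_rot: [[-0.999, 0.048, -0.001], [0.048, 0.999, -0.0], [0.0, -0.001, -1.0]]
contact_force: [0.2, 0.1, -0.4]
grip_width: 0.0602
t: 42.6
ee_pos: [0.4458, 0.1441, 0.0878]
ee_rot: [[-0.999, 0.053, -0.003], [0.053, 0.999, -0.002], [0.003, -0.002, -1.0]]
contact_force: [-1.1, -1.0, 0.2]
grip_width: 0.0599
shift [-0.0007, 0.0003, -0.0007] rot [-0.0017, -0.0025, -0.0063] cur [0.4458 0.1441 0.0878]
```

View pics/w23.png

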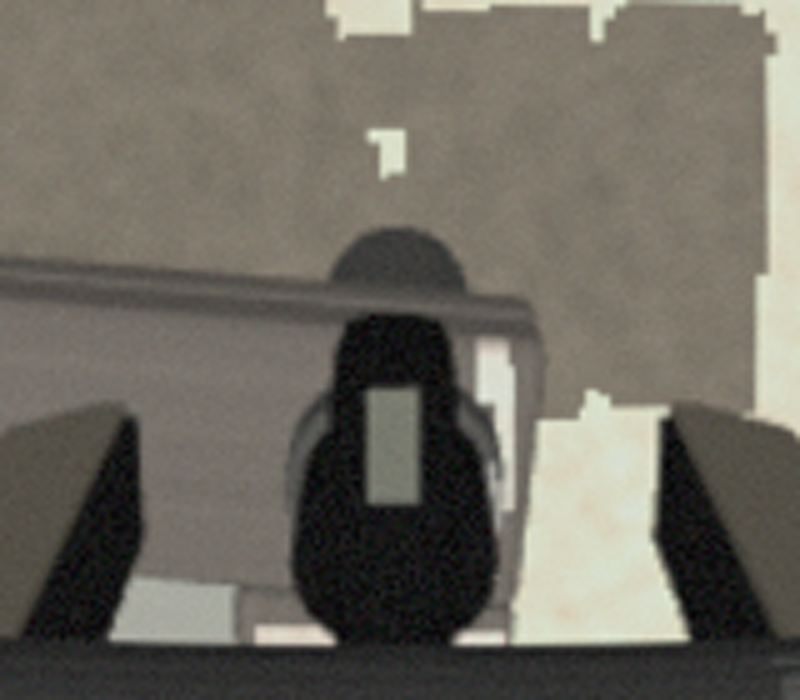

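The wing is centred between the fingers at (395,450), marked end towards the robot. I'll grip it and turn the last 0.1 rad.

```bash
python3 -m inch '[[0.0,0,0,0,0,0,0],[0.0,0,0,0,0,0,0],[0.0,0,0,0,0,0,0],[0.0,0,0,0,0,0,0],[0.0,0,0,0,0,0,0]]' 45;python3 -m inch '[[0.0,0,0,0,0,0,0],[0.0,0,0,0,0,0,0],[0.0,0,0,0,0,0,0],[0.0,0,0,0,0,0,0.05],[0.0,0,0,0,0,0,0.08]]';python3 -c "
from h import *
s=r.get_state();print(s['torque'])";python3 -m inch '[[0.0,0,0,0,0,0,0.02],[0.0,0,0,0,0,0,0.04],[0.0,0,0,0,0,0,0.06]]';python3 -c "
from h import *
s=r.get_state();print(s['torque'],s['joints']);cmd([.4465,.1444,.0887],82)"
```

```text
t: 43.15
ee_pos: [0.4466, 0.1445, 0.089]
ee_rot: [[-0.999, 0.054, 0.0], [0.054, 0.999, -0.0], [-0.0, -0.0, -1.0]]
contact_force: [-0.7, 0.3, -0.2]
grip_width: 0.0246
t: 43.65
ee_pos: [0.4465, 0.144, 0.0887]
ee_rot: [[-0.99, 0.138, -0.001], [0.138, 0.99, -0.001], [0.0, -0.001, -1.0]]
contact_force: [0.1, -4.3, 4.6]
grip_width: 0.0129
[-1.00389807 -0.07687458  0.05269429]
t: 43.95
ee_pos: [0.4465, 0.144, 0.0887]
ee_rot: [[-0.981, 0.193, -0.0], [0.193, 0.981, -0.001], [0.0, -0.001, -1.0]]
contact_force: [0.4, -5.6, 4.3]
grip_width: 0.0132
[-1.28662818 -0.10603746  0.77038655] [-0.49981972  0.52089976  0.09273049  2.29223223 -0.13811202  0.33412037
  1.087589  ]
shift [0.0, 0.0004, 0.0] rot [-0.0012, -0.0002, -0.0549] cur [0.4465 0.144  0.0887]
```

```bash
python3 -m inch '[[0.03,0,0,0,0,0,-0.02],[0.06,0,0,0,0,0,-0.05],[0.06,0,0,0,0,0,-0.05],[0.06,0,0,0,0,0,-0.05]]';python3 -m inch '[[0.06,0,0,-0.03,0,0,0],[0.06,0,0,-0.07,0,0,0],[0.093,0,0,-0.12,0,0,0],[0.093,0,0,-0.15,0,0,0],[0.093,0,0,-0.15,0,0,0]]';python3 -c "
from h import *
c,E=shot('wrist','w24')
p=C+.09*XC-.161*YC; cmd([p[0],p[1],.24],45)"
```

```text
t: 44.35
ee_pos: [0.4464, 0.1448, 0.0886]
ee_rot: [[-0.99, 0.143, -0.001], [0.143, 0.99, -0.0], [0.001, -0.0, -1.0]]
contact_force: [0.4, 0.2, 0.3]
grip_width: 0.0404
t: 44.85
ee_pos: [0.4483, 0.1454, 0.2425]
ee_rot: [[-0.99, 0.144, 0.006], [0.144, 0.99, 0.003], [-0.005, 0.004, -1.0]]
contact_force: [-0.4, 0.6, -0.3]
grip_width: 0.0792
shift [-0.1883, -0.3251, 0.0003] rot [0.0031, 0.0022, 0.6416] cur [0.4473 0.1451 0.2404]
```

View pics/w24.png

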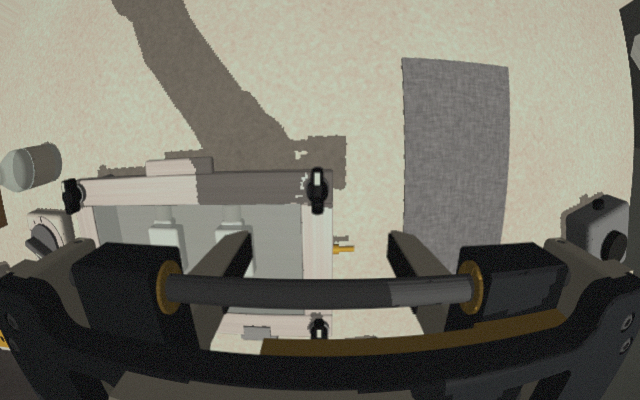

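Near left is home: the wing at (317,190) lies along chamber x, mark towards the front. Near right and far left still look home. Last bolt: far right.

```bash
python3 -m inch '[[0.093,-0.025,-0.04,0,0,0,0.13],[0.093,-0.05,-0.08,0,0,0,0.26],[0.093,-0.07,-0.12,0,0,0,0.39],[0.093,-0.095,-0.16,0,0,0,0.52],[0.093,-0.115,-0.2,0,0,0,0.64]]';python3 -c "
from h import *
p=C+.09*XC-.161*YC; cmd([p[0],p[1],.24],45)"
```

```text
t: 45.4
ee_pos: [0.5319, -0.0715, 0.2373]
ee_rot: [[-0.705, 0.71, -0.002], [0.71, 0.705, -0.001], [0.001, -0.002, -1.0]]
contact_force: [0.3, -0.8, -0.2]
grip_width: 0.0929
shift [-0.1327, -0.0539, -0.0027] rot [-0.0021, -0.0009, -0.0035] cur [ 0.5319 -0.0715  0.2373]
```

```bash
python3 -m inch '[[0.093,-0.045,-0.02,-0.001,0,0,0],[0.093,-0.09,-0.04,-0.002,0,0,0],[0.093,-0.133,-0.054,-0.002,0,0,0],[0.093,-0.133,-0.054,-0.002,0,0,0],[0.093,-0.133,-0.054,-0.002,0,0,0]]';python3 -m inch '[[0.093,0,0,0,0,0,0],[0.093,0,0,0,0,0,0]]';python3 -c "
from h import *
c,E=shot('wrist','w25',(240,100,440,240),4);print(r.get_state()['joints'])"
```

```text
t: 45.9
ee_pos: [0.587, -0.2028, 0.2386]
ee_rot: [[-0.707, 0.708, -0.004], [0.708, 0.707, -0.0], [0.002, -0.003, -1.0]]
contact_force: [-1.4, 1.1, 0.5]
grip_width: 0.0929
t: 46.1
ee_pos: [0.5874, -0.2004, 0.2402]
ee_rot: [[-0.71, 0.705, -0.002], [0.705, 0.71, 0.0], [0.001, -0.001, -1.0]]
contact_force: [-0.3, 0.3, 0.2]
grip_width: 0.0932
[-0.01274938  0.4691444   0.36753553  1.84091222 -0.21370873  0.87127601
  1.24595396]
```

View pics/w25.png

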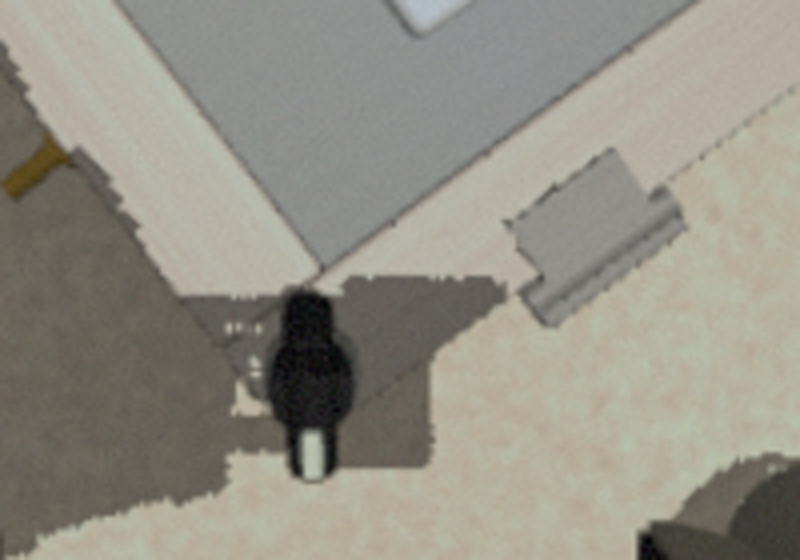

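Far-right wing: the marked end is at about (313,481), the other end at (306,291).

```bash
python3 -c "
from h import *
E=ee();c=r.camera('wrist');m,y=wing(c,E,(313,481),(306,291));cmd([m[0],m[1],.12],y+90)"
```

```text
ctr [ 0.5866 -0.2037  0.1105] len 0.048 marked yaw -42.9 chamber 0.0895 -0.1612 bolt angle 0.17 psi 47.1
shift [-0.0015, -0.0028, 0.1207] rot [-0.0005, -0.0004, -0.034] cur [ 0.5876 -0.2007  0.2407]
```

```bash
python3 -m inch '[[0.07,-0.0015,-0.003,0.02,0,0,-0.034],[0.06,-0.0015,-0.003,0.06,0,0,-0.034],[0.06,-0.0015,-0.003,0.1,0,0,-0.034],[0.06,-0.0015,-0.003,0.12,0,0,-0.034],[0.06,-0.0015,-0.003,0.12,0,0,-0.034]]';python3 -m inch '[[0.06,0,0,0.01,0,0,0],[0.06,0,0,0.02,0,0,0],[0.06,0,0,0.03,0,0,0],[0.06,0,0,0.032,0,0,0],[0.06,0,0,0.032,0,0,0]]'; python3 -c "
from h import *
cmd([.5866,-.2037,.0885],47.1);c,E=shot('wrist','w26',(240,150,400,290),5)"
```

```text
t: 46.7
ee_pos: [0.5851, -0.2039, 0.1183]
ee_rot: [[-0.733, 0.681, -0.005], [0.681, 0.733, 0.001], [0.004, -0.003, -1.0]]
contact_force: [-0.3, 0.1, -0.4]
grip_width: 0.0614
t: 47.2
ee_pos: [0.5865, -0.2053, 0.0886]
ee_rot: [[-0.732, 0.682, -0.001], [0.682, 0.732, -0.0], [0.0, -0.001, -1.0]]
contact_force: [-0.3, 0.6, 0.1]
grip_width: 0.0599
shift [0.001, 0.0012, 0.0001] rot [-0.0009, -0.0004, -0.0011] cur [ 0.5865 -0.2053  0.0886]
```

View pics/w26.png

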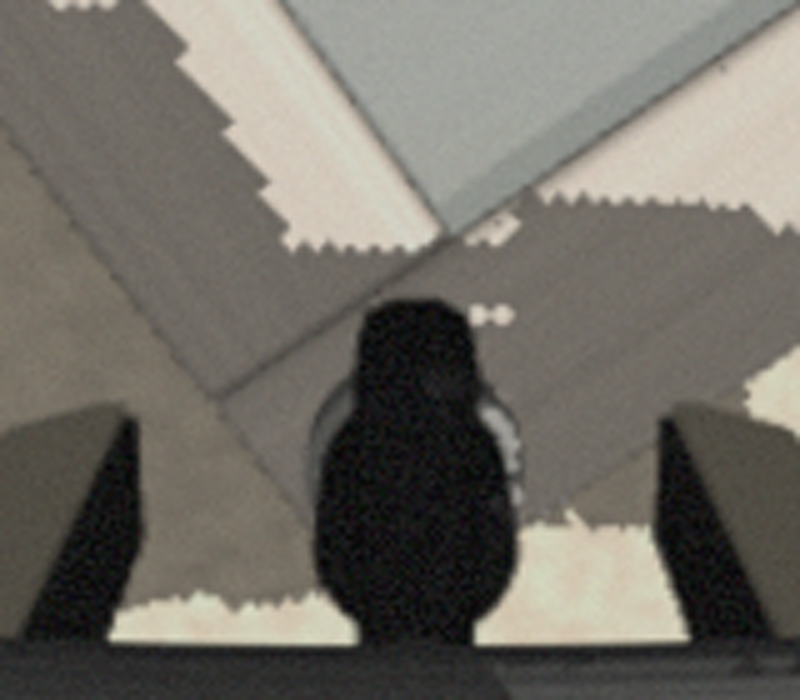

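```bash
python3 -m inch '[[0.06,0.001,0.0013,0,0,0,0],[0.0,0.001,0.0013,0,0,0,0],[0.0,0.001,0.0013,0,0,0,0],[0.0,0.001,0.0013,0,0,0,0],[0.0,0.001,0.0013,0,0,0,0]]' 45;python3 -m inch '[[0.0,0,0,0,0,0,0],[0.0,0,0,0,0,0,0],[0.0,0,0,0,0,0,0],[0.0,0,0,0,0,0,0.1],[0.0,0,0,0,0,0,0.2]]';python3 -m inch '[[0.0,0,0,0,0,0,0.14],[0.0,0,0,0,0,0,0.28],[0.0,0,0,0,0,0,0.42],[0.0,0,0,0,0,0,0.56],[0.0,0,0,0,0,0,0.7]]';python3 -m inch '[[0.0,0,0,0,0,0,0.14],[0.0,0,0,0,0,0,0.28],[0.0,0,0,0,0,0,0.42],[0.0,0,0,0,0,0,0.56],[0.0,0,0,0,0,0,0.7]]';python3 -c "
from h import *
s=r.get_state();print(s['torque'],s['joints']);cmd([.5866,-.2037,.0887],-98.5)"
```

```text
t: 47.75
ee_pos: [0.5868, -0.2037, 0.0889]
ee_rot: [[-0.732, 0.681, -0.0], [0.681, 0.732, -0.001], [-0.0, -0.001, -1.0]]
contact_force: [0.1, 0.5, -0.2]
grip_width: 0.0326
t: 48.25
ee_pos: [0.5874, -0.2031, 0.0888]
ee_rot: [[-0.579, 0.815, 0.0], [0.815, 0.579, 0.0], [-0.0, 0.0, -1.0]]
contact_force: [1.5, 2.4, -1.5]
grip_width: 0.0122
t: 48.75
ee_pos: [0.5884, -0.2028, 0.0889]
ee_rot: [[0.083, 0.997, 0.002], [0.997, -0.083, -0.0], [-0.0, 0.002, -1.0]]
contact_force: [4.8, 1.7, -4.4]
grip_width: 0.0128
t: 49.25
ee_pos: [0.5894, -0.2033, 0.0889]
ee_rot: [[0.706, 0.709, 0.003], [0.709, -0.706, -0.001], [0.001, 0.003, -1.0]]
contact_force: [7.6, -0.9, -6.7]
grip_width: 0.0124
[-0.08211589 -1.59523967  0.06727206] [-0.20259677  0.75830548  0.71625272  1.97384669 -0.77424854  0.70165894
  0.21762331]
shift [-0.0022, -0.0017, 0.0002] rot [0.0024, -0.0026, 0.936] cur [ 0.5894 -0.2033  0.0889]
```

```bash
python3 -m inch '[[0.0,0,0,0,0,0,0.12],[0.0,0,0,0,0,0,0.24],[0.0,0,0,0,0,0,0.36],[0.0,0,0,0,0,0,0.46],[0.0,0,0,0,0,0,0.56]]';python3 -c "
from h import *
s=r.get_state();print(s['torque'],s['joints']);cmd([.5866,-.2037,.0887],-98.5)"
```

```text
t: 49.75
ee_pos: [0.5898, -0.204, 0.0889]
ee_rot: [[0.974, 0.227, 0.004], [0.227, -0.974, -0.003], [0.003, 0.004, -1.0]]
contact_force: [9.5, -2.8, -7.0]
grip_width: 0.0125
[-0.63225955 -1.91106586  0.09620568] [-0.27746307  0.81943125  0.86636806  1.97755387 -0.9055075   0.78469044
 -0.21169396]
shift [-0.003, -0.0011, 0.0002] rot [0.0029, -0.0037, 0.3774] cur [ 0.5898 -0.204   0.0889]
```

```bash
python3 -m inch '[[0.0,0,0,0,0,0,0.1],[0.0,0,0,0,0,0,0.2],[0.0,0,0,0,0,0,0.3]]';python3 -c "
from h import *
s=r.get_state();print(s['torque'],s['joints']);cmd([.5866,-.2037,.0887],-98.5)"
```

```text
t: 50.05
ee_pos: [0.5898, -0.2045, 0.0889]
ee_rot: [[0.997, -0.071, 0.004], [-0.071, -0.997, -0.004], [0.004, 0.003, -1.0]]
contact_force: [9.7, -4.4, -7.5]
grip_width: 0.0127
[-0.87468772 -1.93991171  0.08623195] [-0.30807976  0.85257169  0.93506801  1.97910986 -0.96051766  0.82962935
 -0.45762914]
shift [-0.0033, -0.0006, 0.0002] rot [0.0031, -0.0042, 0.0773] cur [ 0.5898 -0.2045  0.0889]
```

```bash
python3 -m inch '[[0.0,0,0,0,0,0,0.05],[0.0,0,0,0,0,0,0.09],[0.0,0,0,0,0,0,0.13]]';python3 -c "
from h import *
s=r.get_state();print(s['torque'],s['joints']);cmd([.5866,-.2037,.0887],-98.5)"
```

```text
t: 50.35
ee_pos: [0.5898, -0.2046, 0.0889]
ee_rot: [[0.981, -0.196, 0.004], [-0.196, -0.981, -0.004], [0.004, 0.003, -1.0]]
contact_force: [9.5, -4.8, -7.4]
grip_width: 0.0132
[-0.93775094 -1.96012639  0.7738011 ] [-0.31710992  0.86351305  0.95623153  1.97947455 -0.97645473  0.84448651
 -0.56846312]
shift [-0.0033, -0.0003, 0.0002] rot [0.0032, -0.0042, -0.0491] cur [ 0.5898 -0.2046  0.0889]
```

At the stop, 0.77 N m. I'll release and look.

```bash
python3 -m inch '[[0.03,0,0,0,0,0,-0.02],[0.06,0,0,0,0,0,-0.05],[0.06,0,0,0,0,0,-0.05],[0.06,0,0,0,0,0,-0.05]]';python3 -m inch '[[0.06,0,0,-0.03,0,0,0],[0.06,0,0,-0.07,0,0,0],[0.093,0,0,-0.12,0,0,0],[0.093,0,0,-0.15,0,0,0],[0.093,0,0,-0.15,0,0,0]]';python3 -m inch '[[0.093,0,0,0,0,0,0],[0.093,0,0,0,0,0,0]]';python3 -c "
from h import *
c,E=shot('wrist','w27')
cmd([.484,-.359,.24],40);print(r.get_state()['joints'])"
```

```text
t: 50.75
ee_pos: [0.5865, -0.2035, 0.0888]
ee_rot: [[0.989, -0.148, -0.001], [-0.148, -0.989, -0.0], [-0.001, 0.0, -1.0]]
contact_force: [-0.0, 0.7, 0.4]
grip_width: 0.0402
t: 51.25
ee_pos: [0.588, -0.205, 0.2429]
ee_rot: [[0.989, -0.148, 0.005], [-0.148, -0.989, -0.002], [0.006, 0.001, -1.0]]
contact_force: [1.0, 0.1, -0.6]
grip_width: 0.0793
t: 51.45
ee_pos: [0.5864, -0.2029, 0.2376]
ee_rot: [[0.989, -0.148, -0.002], [-0.148, -0.989, 0.001], [-0.002, -0.0, -1.0]]
contact_force: [0.5, -0.1, 0.2]
grip_width: 0.0918
shift [-0.0781, 0.1694, -0.0024] rot [-0.003, 0.0011, -2.4171] cur [ 0.5863 -0.203   0.2374]
[-0.42052565  0.70924349  1.13877511  1.86722158 -0.73910123  1.0689254
 -0.69984521]
```

View pics/w27.png

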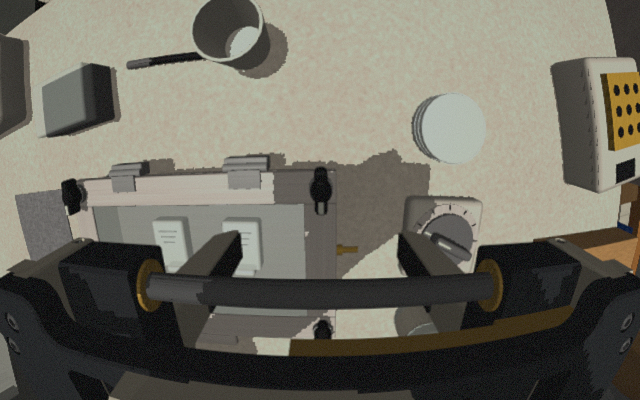

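All four wings now lie along chamber x with their marks to the front; far right is at (321,190). Next is the dial. I'll move above it and measure the bar and the bottle next to it.

```bash
python3 -m inch '[[0.093,-0.015,0.03,-0.01,0,0,-0.14],[0.093,-0.03,0.065,-0.02,0,0,-0.28],[0.093,-0.045,0.1,-0.03,0,0,-0.42],[0.093,-0.06,0.13,-0.03,0,0,-0.56],[0.093,-0.078,0.169,-0.03,0,0,-0.7]]';python3 -m inch '[[0.093,0,0,0,0,0,-0.14],[0.093,0,0,0,0,0,-0.28],[0.093,0,0,0,0,0,-0.42],[0.093,0,0,0,0,0,-0.56],[0.093,0,0,0,0,0,-0.7]]';python3 -m inch '[[0.093,0,0,0,0,0,-0.14],[0.093,0,0,0,0,0,-0.28],[0.093,0,0,0,0,0,-0.42],[0.093,0,0,0,0,0,-0.56],[0.093,0,0,0,0,0,-0.7]]';python3 -m inch '[[0.093,0,0,0,0,0,-0.14],[0.093,0,0,0,0,0,-0.28],[0.093,0,0,0,0,0,-0.32],[0.093,0,0,0,0,0,-0.32],[0.093,0,0,0,0,0,-0.32]]';python3 -c "
from h import *
cmd([.484,-.359,.26],40)
c,E=shot('wrist','w28');shot('top','t28',(380,160,480,300),4.2);print(r.get_state()['joints'])"
```

```text
t: 52.0
ee_pos: [0.4844, -0.3591, 0.2679]
ee_rot: [[0.848, 0.531, -0.002], [0.531, -0.848, 0.001], [-0.001, -0.001, -1.0]]
contact_force: [0.1, -0.7, -0.5]
grip_width: 0.0929
t: 52.5
ee_pos: [0.4843, -0.3589, 0.2677]
ee_rot: [[0.308, 0.951, -0.002], [0.951, -0.308, 0.0], [-0.0, -0.002, -1.0]]
contact_force: [-0.4, -0.0, -0.1]
grip_width: 0.0935
t: 53.0
ee_pos: [0.4843, -0.3588, 0.2676]
ee_rot: [[-0.377, 0.926, -0.002], [0.926, 0.377, 0.001], [0.001, -0.002, -1.0]]
contact_force: [-0.3, 0.9, 0.1]
grip_width: 0.093
t: 53.5
ee_pos: [0.4844, -0.3591, 0.2681]
ee_rot: [[-0.644, 0.765, -0.002], [0.765, 0.644, 0.0], [0.001, -0.001, -1.0]]
contact_force: [0.2, -0.4, -0.3]
grip_width: 0.093
shift [0.0003, -0.0003, 0.0081] rot [-0.0011, -0.0013, 0.001] cur [ 0.4844 -0.3591  0.2681]
[ 0.23948394  0.4238929   0.43632067  1.85151906 -0.22003537  0.9146012
  1.47697984]
```

View pics/w28.png

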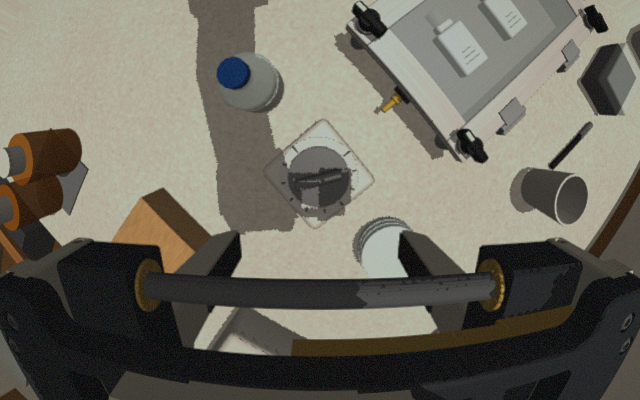

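View pics/t28.png

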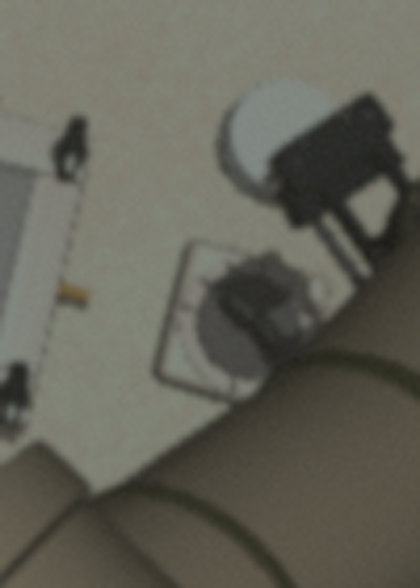

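Run:
```python
from h import *
E=ee(); c=r.camera("wrist"); f=c["frame"][:,:,::-1]
cv2.imwrite("pics/w29.png",cv2.resize(f[40:240,200:400],None,fx=3.9,fy=3,interpolation=cv2.INTER_CUBIC)[:600])
cv2.imwrite("pics/w29b.png",cv2.resize(f[110:240,250:390],None,fx=4.5,fy=4.5,interpolation=cv2.INTER_CUBIC)[:600])
print("bottle cap",at(c,233,73,.15,E)); print("dish",at(c,386,248,.046,E))
```

```text
bottle cap [ 0.34613043 -0.3199232   0.15      ]
dish [ 0.61608928 -0.37390876  0.046     ]
```

View pics/w29b.png

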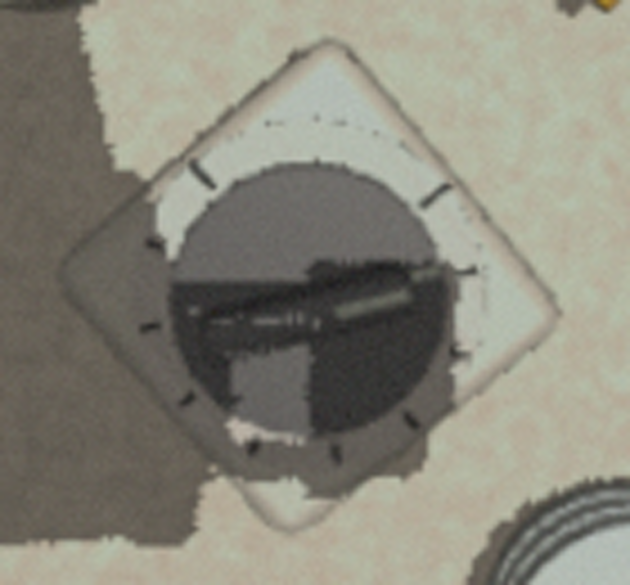

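Run:
```python
from h import *
E=ee(); c=r.camera("wrist")
m,y=wing(c,E,(425,283),(197,318),crop=(250,110),k=4.5,z=.07)
f=lambda u,v,z: at(c,250+(u+.5)/4.5-.5,110+(v+.5)/4.5-.5,z,E)
print("plate",[f(*q,.044).round(4).tolist() for q in [(170,290),(455,310),(310,162),(310,435)]])
print("case",[f(*q,.034).round(4).tolist() for q in [(330,42),(62,275),(290,530),(558,312)]])
```

```text
ctr [ 0.4791 -0.3548  0.07  ] len 0.0612 marked yaw 49.0 chamber 0.0032 -0.3253 bolt angle -1.43 psi 139.0
plate [[0.4493, -0.3816, 0.044], [0.515, -0.3338, 0.044], [0.4564, -0.3283, 0.044], [0.5071, -0.3886, 0.044]]
case [[0.4389, -0.2987, 0.034], [0.4221, -0.4004, 0.034], [0.5234, -0.4174, 0.034], [0.5406, -0.315, 0.034]]
```

```bash
python3 -m inch '[[0.07,0,0,0.03,0,0,0.14],[0.07,0,0,0.06,0,0,0.28],[0.07,0,0,0.09,0,0,0.42],[0.07,0,0,0.1,0,0,0.56],[0.07,0,0,0.1,0,0,0.7]]';python3 -m inch '[[0.07,0,0,0,0,0,0.14],[0.07,0,0,0,0,0,0.28],[0.07,0,0,0,0,0,0.42],[0.07,0,0,0,0,0,0.56],[0.07,0,0,0,0,0,0.7]]';python3 -m inch '[[0.07,0,0,0,0,0,0],[0.07,0,0,0,0,0,0]]';python3 -c "
from h import *
cmd([.4805,-.3565,.1],-41)
c,E=shot('wrist','w30',(220,130,420,280),4);print(r.get_state()['joints'])"
```

```text
t: 54.2
ee_pos: [0.4841, -0.3585, 0.167]
ee_rot: [[0.005, 1.0, -0.003], [1.0, -0.005, 0.001], [0.001, -0.003, -1.0]]
contact_force: [0.6, 0.4, 0.3]
grip_width: 0.0701
t: 54.7
ee_pos: [0.485, -0.3591, 0.1689]
ee_rot: [[0.648, 0.762, -0.0], [0.762, -0.648, -0.001], [-0.001, 0.0, -1.0]]
contact_force: [-0.2, 0.4, 0.0]
grip_width: 0.0705
t: 54.9
ee_pos: [0.4849, -0.359, 0.1688]
ee_rot: [[0.64, 0.768, -0.001], [0.768, -0.64, -0.001], [-0.001, -0.0, -1.0]]
contact_force: [0.2, 0.4, -0.1]
grip_width: 0.0696
shift [-0.0008, -0.005, 0.0688] rot [-0.0002, 0.0012, 0.0209] cur [ 0.4849 -0.359   0.1688]
[ 0.04954341  0.62994848  0.77378864  1.96379223 -0.61200551  0.79689558
  0.47898403]
```

View pics/w30.png

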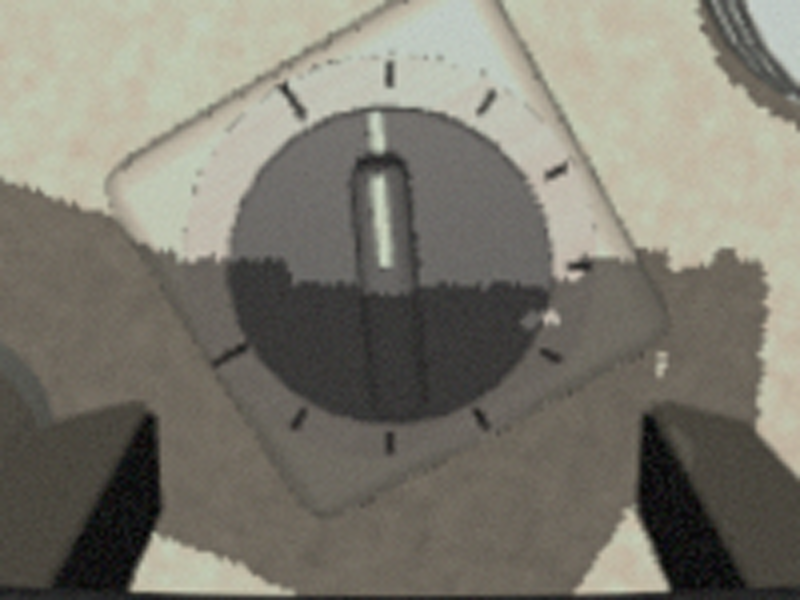

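Run:
```python
from h import *
E=ee(); c=r.camera("wrist")
m,y=wing(c,E,(381,160),(399,405),crop=(220,130),k=4,z=.07)
print("plate",at(c,220+390/4,130+265/4,.044,E))
print("case",np.mean([at(c,220+u/4,130+v/4,.034,E) for u,v in [(108,188),(320,515),(667,325)]][::2],axis=0))
cmd([m[0],m[1],.1],y-90)
```

```text
ctr [ 0.4842 -0.3572  0.07  ] len 0.0559 marked yaw 54.1 chamber 0.0086 -0.327 bolt angle -1.52 psi 144.1
plate [ 0.48310103 -0.35871917  0.044     ]
case [ 0.48302992 -0.35898456  0.034     ]
shift [0.0012, -0.0017, 0.069] rot [-0.0, 0.0007, -0.07] cur [ 0.4848 -0.3592  0.169 ]
```

```bash
python3 -m inch '[[0.07,-0.0005,-0.0015,0.03,0,0,-0.06],[0.06,-0.0005,-0.0015,0.07,0,0,-0.06],[0.06,-0.0005,-0.0015,0.1,0,0,-0.06],[0.06,-0.0005,-0.0015,0.12,0,0,-0.06],[0.06,-0.0005,-0.0015,0.12,0,0,-0.06]]' 50;python3 -m inch '[[0.06,0,0,0,0,0,0],[0.0,0,0,0,0,0,0],[0.0,0,0,0,0,0,0],[0.0,0,0,0,0,0,0],[0.0,0,0,0,0,0,0]]' 50;python3 -m inch '[[0.0,0,0,0,0,0,0],[0.0,0,0,0,0,0,0],[0.0,0,0,0,0,0,0]]' 50;python3 -c "
from h import *
c,E=shot('wrist','w31',(220,130,420,280),4);print(r.get_state()['torque'])"
```

```text
t: 55.5
ee_pos: [0.4821, -0.358, 0.0468]
ee_rot: [[0.595, 0.803, -0.003], [0.803, -0.595, 0.002], [-0.0, -0.004, -1.0]]
contact_force: [-1.0, 0.8, 0.3]
grip_width: 0.06
t: 56.0
ee_pos: [0.4835, -0.3588, 0.0495]
ee_rot: [[0.596, 0.803, 0.0], [0.803, -0.596, -0.001], [-0.001, 0.001, -1.0]]
contact_force: [-0.1, 1.0, -0.1]
grip_width: 0.0327
t: 56.3
ee_pos: [0.4828, -0.3583, 0.049]
ee_rot: [[0.596, 0.803, -0.001], [0.803, -0.596, 0.0], [-0.0, -0.001, -1.0]]
contact_force: [-1.9, 1.8, 2.4]
grip_width: 0.0123
[0.36980584 0.58792169 0.0695966 ]
```

View pics/w31.png

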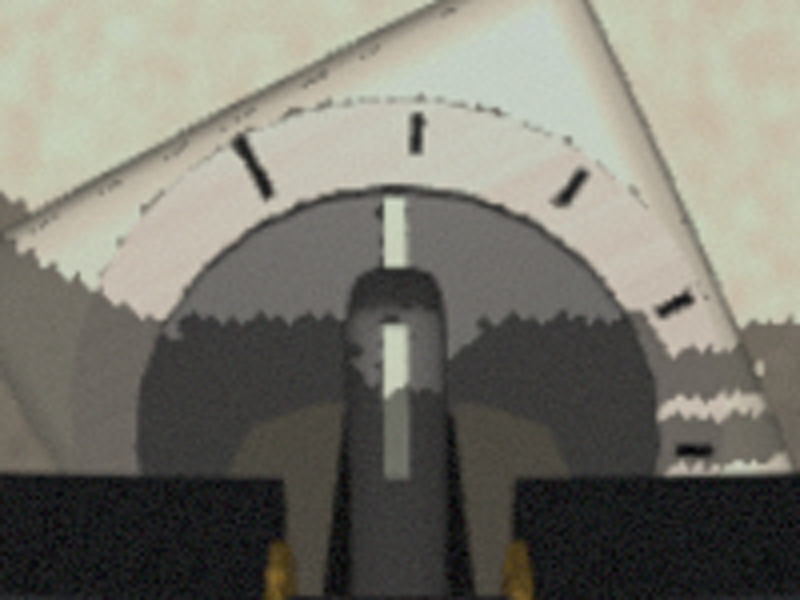

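The bar is gripped at (395,420), 12 mm wide and aligned. I'll turn it clockwise.

```bash
python3 -m inch '[[0.0,0,0,0,0,0,0.11],[0.0,0,0,0,0,0,0.22],[0.0,0,0,0,0,0,0.33],[0.0,0,0,0,0,0,0.44],[0.0,0,0,0,0,0,0.55]]' 50;python3 -m inch '[[0.0,0,0,0,0,0,0.11],[0.0,0,0,0,0,0,0.22],[0.0,0,0,0,0,0,0.33],[0.0,0,0,0,0,0,0.44],[0.0,0,0,0,0,0,0.5]]' 50;python3 -c "
from h import *
s=r.get_state();print(s['torque'],s['joints']);c,E=shot('wrist','w32',(220,130,420,280),4)"
```

```text
t: 56.85
ee_pos: [0.4831, -0.3587, 0.049]
ee_rot: [[0.93, 0.369, -0.001], [0.369, -0.93, -0.0], [-0.001, 0.0, -1.0]]
contact_force: [-1.4, 0.7, 1.0]
grip_width: 0.0124
t: 57.35
ee_pos: [0.4831, -0.3592, 0.049]
ee_rot: [[0.993, -0.122, -0.001], [-0.122, -0.993, -0.001], [-0.001, 0.002, -1.0]]
contact_force: [-1.8, 0.2, 1.0]
grip_width: 0.0128
[-0.0263798   0.50156104  0.17728279] [ 0.04992607  0.85089882  0.81280344  2.04308014 -0.99692722  0.70568715
 -0.16817172]
```

View pics/w32.png

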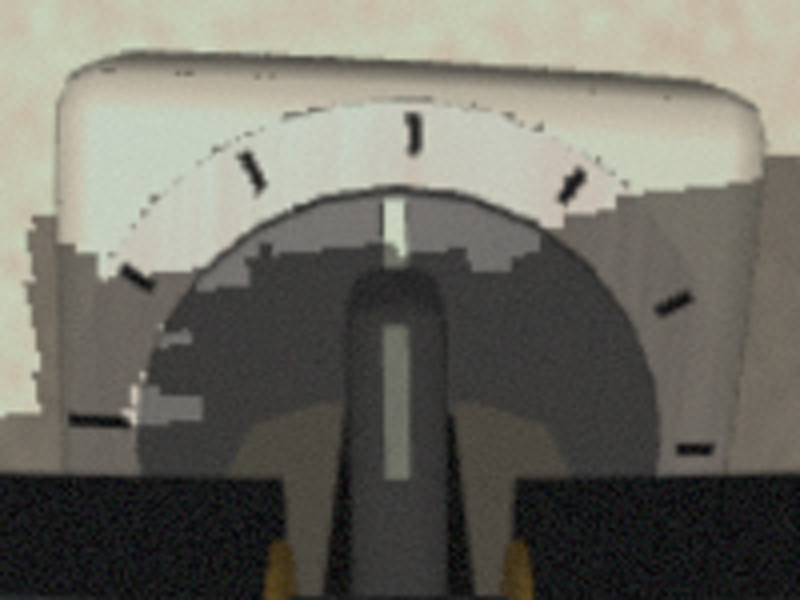

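The dial is following, with the white line at 12 o'clock in the tool view. I'll release, rise, turn back half a turn and regrasp.

```bash
python3 -m inch '[[0.03,0,0,0,0,0,0],[0.06,0,0,0,0,0,0],[0.06,0,0,0,0,0,0],[0.06,0,0,-0.02,0,0,0],[0.06,0,0,-0.05,0,0,0]]' 50;python3 -m inch '[[0.06,0,0,-0.01,0,0,-0.14],[0.06,0,0,-0.01,0,0,-0.28],[0.06,0,0,-0.01,0,0,-0.42],[0.06,0,0,-0.01,0,0,-0.56],[0.06,0,0,-0.01,0,0,-0.7]]';python3 -m inch '[[0.06,0,0,0,0,0,-0.14],[0.06,0,0,0,0,0,-0.28],[0.06,0,0,0,0,0,-0.42],[0.06,0,0,0,0,0,-0.56],[0.06,0,0,0,0,0,-0.7]]';python3 -m inch '[[0.06,0,0,0,0,0,-0.14],[0.06,0,0,0,0,0,-0.28],[0.06,0,0,0,0,0,-0.42],[0.06,0,0,0,0,0,-0.56],[0.06,0,0,0,0,0,-0.7]]';python3 -m inch '[[0.06,0,0,0,0,0,-0.14],[0.06,0,0,0,0,0,-0.28],[0.06,0,0,0,0,0,-0.42],[0.06,0,0,0,0,0,-0.56],[0.06,0,0,0,0,0,-0.7]]';python3 -c "
from h import *
s=r.get_state();print(s['torque'],s['joints']);cmd([.483,-.3588,.049],83)"
```

```text
t: 57.9
ee_pos: [0.4826, -0.3581, 0.0983]
ee_rot: [[0.993, -0.117, -0.003], [-0.117, -0.993, 0.001], [-0.003, -0.001, -1.0]]
contact_force: [0.3, 0.6, 0.0]
grip_width: 0.0479
t: 58.4
ee_pos: [0.4834, -0.3586, 0.109]
ee_rot: [[0.832, 0.555, -0.0], [0.555, -0.832, -0.001], [-0.0, 0.0, -1.0]]
contact_force: [-0.5, 0.0, -0.4]
grip_width: 0.0602
t: 58.9
ee_pos: [0.4833, -0.3587, 0.109]
ee_rot: [[0.279, 0.96, -0.0], [0.96, -0.279, -0.001], [-0.001, 0.0, -1.0]]
contact_force: [-0.4, -0.7, -0.3]
grip_width: 0.0598
t: 59.4
ee_pos: [0.4832, -0.3588, 0.109]
ee_rot: [[-0.405, 0.914, -0.0], [0.914, 0.405, -0.001], [-0.001, -0.0, -1.0]]
contact_force: [0.0, 0.1, 0.1]
grip_width: 0.0602
t: 59.9
ee_pos: [0.4832, -0.3588, 0.109]
ee_rot: [[-0.899, 0.438, -0.0], [0.438, 0.899, -0.001], [-0.0, -0.001, -1.0]]
contact_force: [-0.1, -0.6, 0.5]
grip_width: 0.0599
[ 0.02073571 -0.01012054 -0.02193272] [ 0.46389015  0.59458699  0.11883311  1.98609953 -0.1225507   0.56741032
  1.78332346]
shift [0.0002, -0.0001, 0.06] rot [-0.0007, -0.0, -0.3313] cur [ 0.4832 -0.3588  0.109 ]
```

```bash
python3 -m inch '[[0.06,0,0,0,0,0,-0.14],[0.06,0,0,0,0,0,-0.28],[0.06,0,0,0.02,0,0,-0.33],[0.06,0,0,0.045,0,0,-0.33],[0.06,0,0,0.06,0,0,-0.33]]';python3 -m inch '[[0.06,0,0,0,0,0,0],[0.0,0,0,0,0,0,0],[0.0,0,0,0,0,0,0],[0.0,0,0,0,0,0,0],[0.0,0,0,0,0,0,0]]' 50;python3 -m inch '[[0.0,0,0,0,0,0,0],[0.0,0,0,0,0,0,0],[0.0,0,0,0,0,0,0]]' 50;python3 -c "
from h import *
s=r.get_state();print(s['torque'],s['joints']);c,E=shot('wrist','w33',(220,130,420,280),4)"
```

```text
t: 60.4
ee_pos: [0.4827, -0.3586, 0.0477]
ee_rot: [[-0.992, 0.129, -0.001], [0.129, 0.992, 0.0], [0.001, -0.0, -1.0]]
contact_force: [-0.5, -0.4, -0.1]
grip_width: 0.0604
t: 60.9
ee_pos: [0.4835, -0.3589, 0.0497]
ee_rot: [[-0.992, 0.129, 0.0], [0.129, 0.992, -0.001], [-0.001, -0.001, -1.0]]
contact_force: [-0.1, -0.4, -0.4]
grip_width: 0.0327
t: 61.2
ee_pos: [0.4833, -0.3591, 0.0491]
ee_rot: [[-0.992, 0.129, -0.0], [0.129, 0.992, -0.001], [0.0, -0.001, -1.0]]
contact_force: [0.5, -2.0, 2.0]
grip_width: 0.0128
[-0.30513397  0.09262317  0.02925965] [ 0.53101763  0.68028782  0.01978721  2.01230231 -0.02636082  0.44883575
  2.01119525]
```

View pics/w33.png

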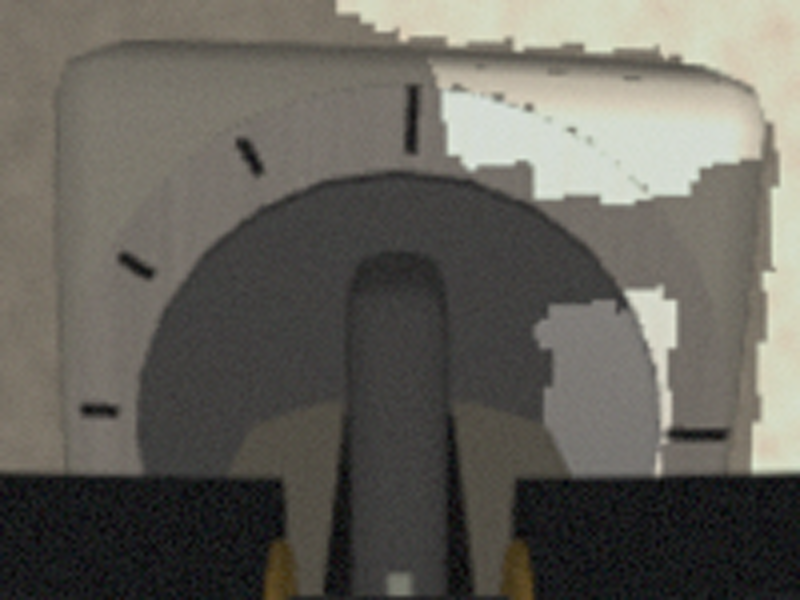

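```bash
python3 -m inch '[[0.0,0,0,0,0,0,0.12],[0.0,0,0,0,0,0,0.24],[0.0,0,0,0,0,0,0.36],[0.0,0,0,0,0,0,0.48],[0.0,0,0,0,0,0,0.6]]' 50;python3 -m inch '[[0.0,0,0,0,0,0,0.12],[0.0,0,0,0,0,0,0.24],[0.0,0,0,0,0,0,0.36],[0.0,0,0,0,0,0,0.48],[0.0,0,0,0,0,0,0.6]]' 50;python3 -m inch '[[0.0,0,0,0,0,0,0.12],[0.0,0,0,0,0,0,0.24],[0.0,0,0,0,0,0,0.36],[0.0,0,0,0,0,0,0.48],[0.0,0,0,0,0,0,0.6]]' 50;python3 -m inch '[[0.0,0,0,0,0,0,0.12],[0.0,0,0,0,0,0,0.24],[0.0,0,0,0,0,0,0.36],[0.0,0,0,0,0,0,0.48],[0.0,0,0,0,0,0,0.6]]' 50;python3 -c "
from h import *
s=r.get_state();print(s['torque'],s['joints']);c,E=shot('wrist','w34',(220,130,420,280),4)"
```

```text
t: 61.75
ee_pos: [0.483, -0.3597, 0.0491]
ee_rot: [[-0.742, 0.671, -0.0], [0.671, 0.742, -0.002], [-0.001, -0.001, -1.0]]
contact_force: [-0.4, -2.3, 0.7]
grip_width: 0.0124
t: 62.25
ee_pos: [0.4825, -0.36, 0.0492]
ee_rot: [[-0.233, 0.972, -0.001], [0.972, 0.233, -0.002], [-0.002, -0.001, -1.0]]
contact_force: [-2.7, -3.0, -0.5]
grip_width: 0.0128
t: 62.75
ee_pos: [0.482, -0.3599, 0.0491]
ee_rot: [[0.357, 0.934, -0.001], [0.934, -0.357, -0.002], [-0.002, -0.001, -1.0]]
contact_force: [-4.7, -3.8, 2.1]
grip_width: 0.0125
t: 63.25
ee_pos: [0.4815, -0.3596, 0.0491]
ee_rot: [[0.822, 0.569, -0.002], [0.569, -0.822, -0.002], [-0.003, 0.0, -1.0]]
contact_force: [-6.9, -1.5, 2.8]
grip_width: 0.0129
[-0.4601048   1.57859773  0.10087015] [ 0.13560151  0.78730488  0.65279978  2.03957214 -0.84927811  0.60667413
  0.41711259]
```

View pics/w34.png

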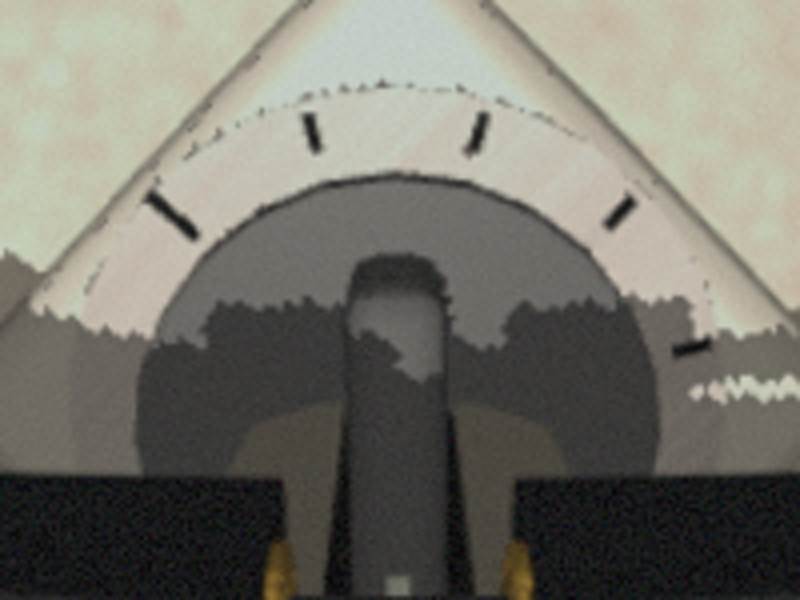

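```bash
python3 -m inch '[[0.0,0,0,0,0,0,0.12],[0.0,0,0,0,0,0,0.24],[0.0,0,0,0,0,0,0.36],[0.0,0,0,0,0,0,0.46],[0.0,0,0,0,0,0,0.5]]' 50;python3 -c "
from h import *
s=r.get_state();print(s['torque'],s['joints'])";python3 -m inch '[[0.03,0,0,0,0,0,0],[0.06,0,0,0,0,0,0],[0.06,0,0,0,0,0,0],[0.06,0,0,-0.02,0,0,0],[0.06,0,0,-0.06,0,0,0]]' 50;python3 -m inch '[[0.06,0,0,0,0,0,-0.14],[0.06,0,0,0,0,0,-0.28],[0.06,0,0,0,0,0,-0.42],[0.06,0,0,0,0,0,-0.56],[0.06,0,0,0,0,0,-0.7]]';python3 -m inch '[[0.06,0,0,0,0,0,-0.14],[0.06,0,0,0,0,0,-0.28],[0.06,0,0,0,0,0,-0.42],[0.06,0,0,0,0,0,-0.56],[0.06,0,0,0,0,0,-0.7]]';python3 -m inch '[[0.06,0,0,0,0,0,-0.14],[0.06,0,0,0,0,0,-0.28],[0.06,0,0,0,0,0,-0.42],[0.06,0,0,0,0,0,-0.56],[0.06,0,0,0,0,0,-0.7]]';python3 -m inch '[[0.06,0,0,0,0,0,-0.14],[0.06,0,0,0,0,0,-0.28],[0.06,0,0,0,0,0,-0.42],[0.06,0,0,0,0,0,-0.56],[0.06,0,0,0,0,0,-0.7]]';python3 -c "
from h import *
s=r.get_state();print(s['joints']);cmd([.483,-.3588,.049],96)"
```

```text
t: 63.8
ee_pos: [0.4813, -0.3592, 0.0491]
ee_rot: [[0.994, 0.107, -0.003], [0.107, -0.994, -0.001], [-0.003, 0.001, -1.0]]
contact_force: [-6.3, 0.4, 6.7]
grip_width: 0.0123
[-0.10539142  1.66719942  0.1434153 ] [ 0.06989979  0.83366651  0.77500161  2.04380881 -0.96230721  0.67991206
  0.02982776]
t: 64.3
ee_pos: [0.4825, -0.3575, 0.1075]
ee_rot: [[0.994, 0.113, -0.004], [0.113, -0.994, 0.002], [-0.004, -0.002, -1.0]]
contact_force: [0.7, -0.3, 0.9]
grip_width: 0.0481
t: 64.8
ee_pos: [0.4836, -0.3585, 0.109]
ee_rot: [[0.683, 0.73, 0.0], [0.73, -0.683, -0.0], [-0.0, 0.0, -1.0]]
contact_force: [-0.8, -0.1, -0.4]
grip_width: 0.0601
t: 65.3
ee_pos: [0.4835, -0.3586, 0.1091]
ee_rot: [[0.052, 0.999, 0.0], [0.999, -0.052, -0.0], [-0.0, 0.0, -1.0]]
contact_force: [0.9, -1.1, 0.2]
grip_width: 0.0598
t: 65.8
ee_pos: [0.4835, -0.3586, 0.1091]
ee_rot: [[-0.603, 0.798, 0.0], [0.798, 0.603, -0.001], [-0.0, -0.0, -1.0]]
contact_force: [-0.4, -0.6, 0.4]
grip_width: 0.0603
t: 66.3
ee_pos: [0.4834, -0.3587, 0.1091]
ee_rot: [[-0.975, 0.222, 0.0], [0.222, 0.975, -0.001], [-0.0, -0.001, -1.0]]
contact_force: [-0.2, -0.2, 0.2]
grip_width: 0.0598
[ 0.49208245  0.59273943  0.0765249   1.98396235 -0.07859976  0.5673274
  1.96922215]
shift [0.0004, -0.0002, 0.0601] rot [-0.0006, 0.0, -0.3282] cur [ 0.4834 -0.3587  0.1091]
```

```bash
python3 -m inch '[[0.06,0,0,0,0,0,-0.14],[0.06,0,0,0,0,0,-0.28],[0.06,0,0,0.02,0,0,-0.33],[0.06,0,0,0.045,0,0,-0.33],[0.06,0,0,0.06,0,0,-0.33]]';python3 -m inch '[[0.06,0,0,0,0,0,0],[0.0,0,0,0,0,0,0],[0.0,0,0,0,0,0,0],[0.0,0,0,0,0,0,0],[0.0,0,0,0,0,0,0]]' 50;python3 -m inch '[[0.0,0,0,0,0,0,0],[0.0,0,0,0,0,0,0],[0.0,0,0,0,0,0,0]]' 50;python3 -m inch '[[0.0,0,0,0,0,0,0.1],[0.0,0,0,0,0,0,0.17],[0.0,0,0,0,0,0,0.2]]' 50;python3 -c "
from h import *
s=r.get_state();print(s['torque'],s['joints']);cmd([.483,-.3588,.049],80.5);c,E=shot('wrist','w35',(220,130,420,280),4)"
```

```text
t: 66.8
ee_pos: [0.4829, -0.3585, 0.0477]
ee_rot: [[-0.995, -0.1, -0.001], [-0.1, 0.995, 0.0], [0.001, 0.0, -1.0]]
contact_force: [-0.3, -0.6, -0.7]
grip_width: 0.0599
t: 67.3
ee_pos: [0.4836, -0.3589, 0.0497]
ee_rot: [[-0.995, -0.1, 0.001], [-0.1, 0.995, -0.001], [-0.0, -0.001, -1.0]]
contact_force: [0.5, 0.2, -0.2]
grip_width: 0.0326
t: 67.6
ee_pos: [0.4833, -0.3589, 0.0491]
ee_rot: [[-0.995, -0.1, -0.0], [-0.1, 0.995, -0.001], [0.0, -0.001, -1.0]]
contact_force: [-0.4, -0.7, 1.4]
grip_width: 0.0123
t: 67.9
ee_pos: [0.4833, -0.3591, 0.0491]
ee_rot: [[-0.995, 0.101, -0.0], [0.101, 0.995, -0.001], [0.0, -0.001, -1.0]]
contact_force: [-0.3, -0.9, 2.8]
grip_width: 0.0125
[-0.2463754   0.08004804  0.16636662] [ 0.51934765  0.68077162  0.03712488  2.01302676 -0.05131714  0.44824101
  2.06358188]
shift [0.0003, 0.0002, 0.0001] rot [-0.0012, -0.0001, 0.0641] cur [ 0.4833 -0.3591  0.0491]
```

View pics/w35.png

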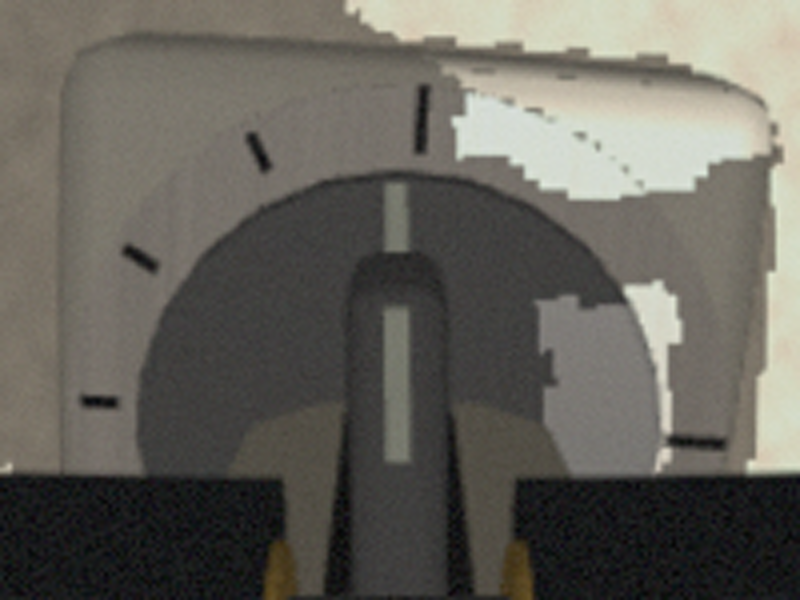

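The white line is almost at the long 60-minute tick at (423,118). I'll go the rest of the way until the stop is felt.

```bash
python3 -m inch '[[0.0,0,0,0,0,0,0.03],[0.0,0,0,0,0,0,0.06],[0.0,0,0,0,0,0,0.08]]' 50;python3 -c "
from h import *
s=r.get_state();print(s['torque'])";python3 -m inch '[[0.0,0,0,0,0,0,0.02],[0.0,0,0,0,0,0,0.04],[0.0,0,0,0,0,0,0.05]]' 50;python3 -c "
from h import *
s=r.get_state();print(s['torque']);cmd([.483,-.3588,.049],80.5)"
```

```text
t: 68.25
ee_pos: [0.4833, -0.3592, 0.0491]
ee_rot: [[-0.984, 0.181, -0.0], [0.181, 0.984, -0.001], [-0.0, -0.001, -1.0]]
contact_force: [-0.9, -2.2, 4.2]
grip_width: 0.0127
[-0.5215049   0.13403658  0.13422926]
t: 68.55
ee_pos: [0.4833, -0.3591, 0.0491]
ee_rot: [[-0.974, 0.228, -0.0], [0.228, 0.974, -0.001], [-0.0, -0.001, -1.0]]
contact_force: [-0.6, -3.1, 4.1]
grip_width: 0.0128
[-0.76253633  0.24326285  0.71946905]
shift [0.0004, 0.0002, 0.0001] rot [-0.0012, 0.0, -0.0643] cur [ 0.4833 -0.3591  0.0491]
```

```bash
python3 -m inch '[[0.0,0,0,0,0,0,0.02],[0.03,0,0,0,0,0,0.0],[0.06,0,0,0,0,0,-0.02],[0.06,0,0,0,0,0,-0.03],[0.06,0,0,0,0,0,-0.03]]' 50;python3 -m inch '[[0.06,0,0,-0.03,0,0,0],[0.06,0,0,-0.07,0,0,0],[0.06,0,0,-0.12,0,0,0],[0.06,0,0,-0.16,0,0,0],[0.06,0,0,-0.18,0,0,0]]';python3 -c "
from h import *
c,E=shot('wrist','w36');shot('wrist','w36b',(220,100,420,250),4)"
```

```text
t: 69.05
ee_pos: [0.483, -0.3582, 0.0486]
ee_rot: [[-0.98, 0.198, -0.001], [0.198, 0.98, 0.0], [0.001, 0.0, -1.0]]
contact_force: [0.7, 0.8, -0.0]
grip_width: 0.0399
t: 69.55
ee_pos: [0.4841, -0.3591, 0.2326]
ee_rot: [[-0.98, 0.199, 0.003], [0.199, 0.98, -0.002], [-0.004, -0.002, -1.0]]
contact_force: [-0.8, -0.5, -0.6]
grip_width: 0.0599
```

View pics/w36.png

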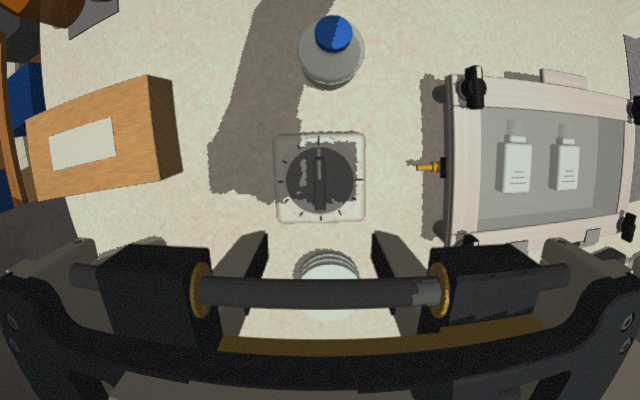

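View pics/w36b.png

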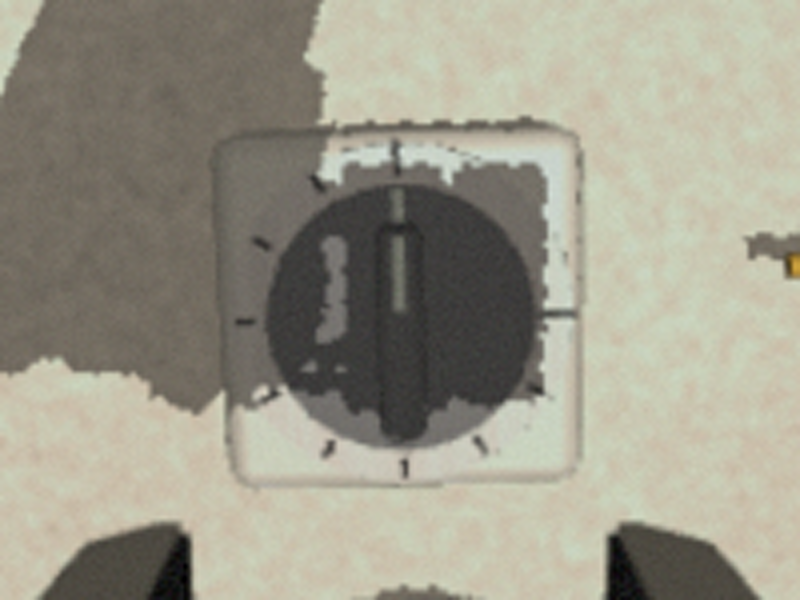

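The dial's white line sits on the long tick at (396,155). One last look at the lid and all four bolts from above.

```bash
python3 -m inch '[[0.06,0,0.04,-0.03,0,0,0],[0.06,0,0.09,-0.06,0,0,0],[0.06,0,0.14,-0.09,0,0,0],[0.06,0,0.19,-0.12,0,0,0],[0.06,0,0.24,-0.14,0,0,0]]';python3 -m inch '[[0.06,-0.03,0.03,0,0,0,0],[0.06,-0.06,0.06,0,0,0,0],[0.06,-0.08,0.08,0,0,0,0],[0.06,-0.08,0.08,0,0,0,0],[0.06,-0.08,0.08,0,0,0,0]]';python3 -c "
from h import *
c,E=shot('wrist','w37');shot('scene','s37',(120,100,440,290),2.4)
f=cv2.imread('pics/w37.png');cv2.imwrite('pics/w37c.png',cv2.resize(f[90:250,180:460],None,fx=2.8,fy=2.8,interpolation=cv2.INTER_CUBIC))"
```

```text
t: 70.15
ee_pos: [0.5256, -0.1471, 0.3569]
ee_rot: [[-0.98, 0.199, -0.001], [0.199, 0.98, -0.0], [0.001, -0.001, -1.0]]
contact_force: [1.1, -1.1, 0.2]
grip_width: 0.0596
t: 70.65
ee_pos: [0.6196, -0.0859, 0.3549]
ee_rot: [[-0.98, 0.198, -0.004], [0.198, 0.98, -0.001], [0.003, -0.001, -1.0]]
contact_force: [-1.0, -0.9, 0.9]
grip_width: 0.06
```

View pics/w37c.png

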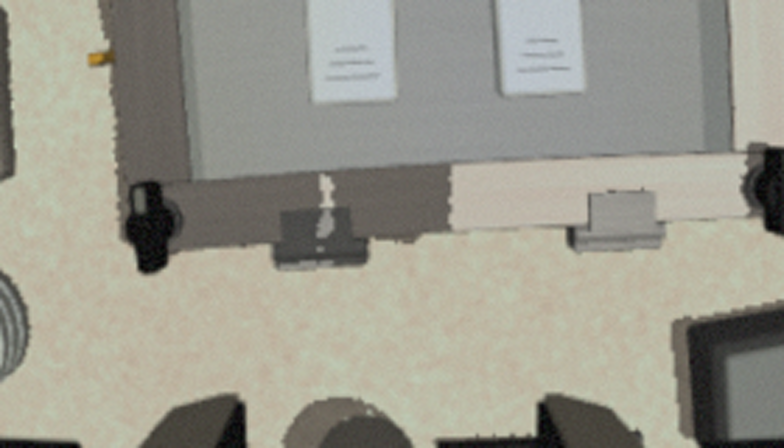

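View pics/s37.png

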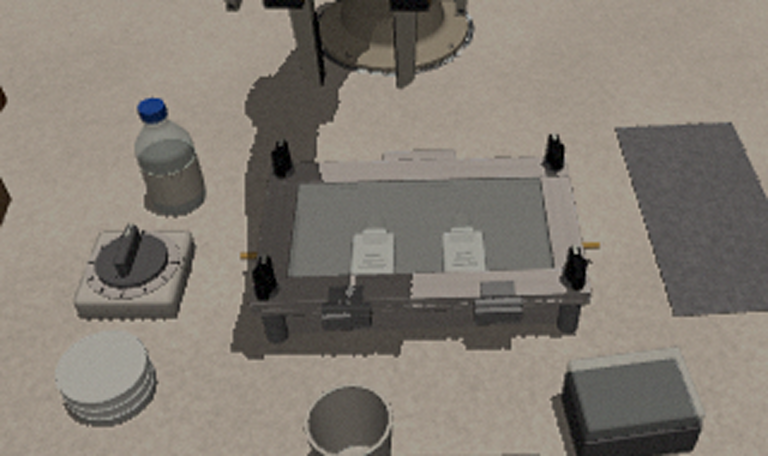

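```bash
python3 -m inch '[[0.06,0,0,0,0,0,0],[0.06,0,0,0,0,0,0],[0.06,0,0,0,0,0,0]]'; python3 -c "
from cell import r
print(r.finish_job())"
```

```text
t: 71.05
ee_pos: [0.6198, -0.0868, 0.357]
ee_rot: [[-0.98, 0.199, -0.0], [0.199, 0.98, -0.001], [-0.0, -0.001, -1.0]]
contact_force: [-0.6, 0.4, -0.1]
grip_width: 0.0598
the job is handed in; nothing more can be done
None
```

The job is done and handed in at 71 s of the 210 s allowed. Only two flasks were there; both now lie flat, side by side, on the chamber floor.

- **Lid:** Shut fully. I pressed harder than intended at the end: about 90 N at the wrist, against the 120 N limit.
- **Bolts:** Turned in the order near right, far left, near left, far right. Each reached its stop, felt at 0.77 to 0.95 N m.
- **Near-left bolt:** It took two grips, because joint 5 came close to its range limit on the first.
- **Dial:** Wound clockwise to its stop in three grips, with 0.72 N m felt at the end.

The last pictures showed all four wings lying along the chamber with their marks to the front, and the dial's white line on the long tick. The lid was flat and the mat empty. The other things I could see in those pictures looked unmoved; the marker was out of view in the last ones. The robot was touching nothing. No check failed or disagreed.

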